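# Set up the zig-zag price-tag display for a book sale

### The job

Raise the lid of the wooden display case by its handle to 100 degrees from closed, so that it stands as a backboard just past upright. Then stack all the two-pocket trays on the case's rail in a zig-zag: the lowest with its foot in the rail's pocket, and each next one stepped half a tray to the opposite side (lowest right as the robot sees it, second left, third right and so on), its foot down in a pocket of the tray below and lying level on that tray's rim. Finally set the dark sign block on top as the next step of the zig-zag, let go of everything with the lid still at its angle, and leave the books, the mug and the counter bell where they are.

Things in the scene. Friction and masses are not known exactly. Their poses are not given: they have to be found in the camera images.
- case: Wooden display case fixed on the table, 155 x 214 x 48 high, open on the side away from the hinge. Origin at table level under the middle of its rail; x away from the hinge (and robot), y along the rail (robot's left). Rail 50 wide x 174 long, top 32 up, one pocket 44 x 66 x 20 deep centred at y = -17. Floor 12 up. Beside the rail 57 free to the hinge wall. End cheeks 42 high at y = +-103.
- lid (a joint): lid angle in rad, 0 closed flat over the case, growing as it opens; stops at 2.4. Stiff friction hinge (0.7 N m): the lid stays where it is left. 100 degrees is 1.745: just past upright, leaning a little towards the robot. Starts slightly ajar.
- hinge (a point): middle of the lid's hinge line, at case x = -90, 50 above the table; the hinge runs along case y.
- lid_bar (a point): middle of the lid handle's round bar: dark steel, 12 diameter, 112 free length, parallel to the hinge, 190 from it along the lid and 4 above the hinge line when closed (then on the side away from the robot). The lid panel (8 thick, 210 wide) ends 145 from the hinge, leaving a 39 gap to the bar, which an arm at either end holds.
- step1 (a point): where the middle of the body of piece 1 of the stack belongs, counted from the bottom: case y = -17 (right) mm, 45 above the table; the piece's y axis lies along case y.
- step2 (a point): where the middle of the body of piece 2 of the stack belongs, counted from the bottom: case y = +17 (left) mm, 71 above the table; the piece's y axis lies along case y.
- step3 (a point): where the middle of the body of piece 3 of the stack belongs, counted from the bottom: case y = -17 (right) mm, 97 above the table; the piece's y axis lies along case y.
- step4 (a point): where the middle of the body of piece 4 of the stack belongs, counted from the bottom: case y = +17 (left) mm, 123 above the table; the piece's y axis lies along case y.
- step5 (a point): where the middle of the body of piece 5 of the stack belongs, counted from the bottom: case y = -17 (right) mm, 149 above the table; the piece's y axis lies along case y.
- step6 (a point): where the middle of the body of piece 6 of the stack belongs, counted from the bottom: case y = +17 (left) mm, 175 above the table; the piece's y axis lies along case y.
- step7 (a point): where the middle of the body of piece 7 of the stack belongs, counted from the bottom: case y = -17 (right) mm, 201 above the table; the piece's y axis lies along case y.
- tray1_mid (a point): Middle of a plywood tray's body, half-way up. Body 50 wide (x) x 140 long (y) x 26 high, walls 3; a divider across the middle makes two open pockets 44 x 65.5, 18 deep. Grip ears 26 long half-way along both long sides: 58 wide there, grip here. Foot under the middle 38 x 59 x 7 high; on the table this point is 20 up. 130 g. None if absent.
- tray2_mid (a point): Middle of another such tray (see tray1_mid). Stacked, a tray's foot drops into one pocket of the tray below (about 3 play each way) and its body lies on that tray's rim, 26 higher and 34 along. Same after a half turn. None if absent.
- tray3_mid (a point): Middle of another such tray (see tray1_mid). Stacked, a tray's foot drops into one pocket of the tray below (about 3 play each way) and its body lies on that tray's rim, 26 higher and 34 along. Same after a half turn. None if absent.
- tray4_mid (a point): Middle of another such tray (see tray1_mid). Stacked, a tray's foot drops into one pocket of the tray below (about 3 play each way) and its body lies on that tray's rim, 26 higher and 34 along. Same after a half turn. None if absent.
- tray5_mid (a point): Middle of another such tray (see tray1_mid). Stacked, a tray's foot drops into one pocket of the tray below (about 3 play each way) and its body lies on that tray's rim, 26 higher and 34 along. Same after a half turn. None if absent.
- tray6_mid (a point): Middle of another such tray (see tray1_mid). At the start it sits on tray1, its foot in the pocket on tray1's +y side; both are always present.
- sign_mid (a point): middle of the body of the dark wooden sign block, half-way up: body 58 wide (x, grip here) x 80 long (y) x 26 high, with the same foot below as a tray (38 x 59 x 7), and a narrow upright plate (10 x 74) on top reaching 34 above this point. Stands on its foot, this point 20 above the table. About 160 g.
- books: two closed books lying on each other, about 130 x 200 x 63, bystander.
- mug: white mug, 82 diameter, 95 high, bystander.
- bell: steel counter bell, 88 diameter, 61 high, bystander.

How it is judged:
By the outcome, as a careful person would: the job done as asked, in the order asked, and still so for the second after the job is handed in, with the robot touching nothing.
Of tray2, tray3, tray4, tray5 only 2 to 4 are there at a start; the rules pass over those that are not, and their reading is None.
At some moment in a run one of tray1, tray2, tray3, tray4, tray5, sign, tray6 may be knocked a few centimetres aside while the robot is not near it.
It also fails if it takes over 210 s, if anything falls off the work surface, if the arm or the gripper's body presses on something with over 40 N, if the wrist force passes 120 N, or if a joint passes its speed limit or range.

### The arm

A 6-joint arm with a two-finger parallel gripper is mounted at the origin on the work surface. World frame = base frame: x ahead of the robot, y to its left, z up, the work surface at z = 0. Lengths are in m, angles in degrees, forces in N, time in s.
With the tool pointing down it reaches from about 0.4 to 0.825 m from the base axis. Payload 7 kg.
Tool frame: the origin (TCP) lies on the centre line of the jaws, within the pads' length; the fingertips stand r.nose_length ahead of it and the grasp point (between the pads) lies 2 mm behind it (r.nose_length is the distance from the TCP to the fingertips, in m); z points along the fingers, y is the direction in which the jaws open and shut (so a half turn about z gives the same grasp; the last joint's range is limited). The gripper opens to 88 mm and grips with 3 to 60 N. Pads are 19 mm wide; open, the fingers measure 130 mm over their backs; the gripper's body (78 mm by 193 mm) begins 47 mm behind the grasp point.
Start: joints at [88.012, 20.546, 0.682, 0, -70.136, -16.507], TCP at [0.214, 0.64, 0.244] pointing down, gripper open.
Joint ranges: [-176.03, 176.03], [-82.01, 121.73], [-58.28, 71.71], [-173.87, 95.51], [-174.79, -0.11], [-173.66, 173.66]. Speed limits (degrees/s): [136.94, 136.94, 172.46, 180, 180, 180].

### API

Orientations are given as [roll, pitch, yaw] about the fixed x, y, z axes, in that order (R = Rz(yaw) Ry(pitch) Rx(roll)).
In Python, from plant import r gives the robot as it stands.
- The arm moves only by the tool apply_moves, never from a script. Its argument "targets" is a list of rows, each a list of 3 entries, a list of its own where there are three numbers: the shift along the tool's x, y, z scaled (see below), then the turn, a rotation vector about the tool's x, y, z scaled (see below), then the finger opening in mm, from 0 to 87.6. A call has 1 to 5 rows; each row shifts and turns the pose as measured when the row begins, along the tool's axes as they then stand; what a row does not reach is not made up. The controller multiplies each number of a shift by 0.04 m and each number of a turn by 8 degrees. A row lasts 1/10 s, in which the tool goes at most 50 mm and 8.59 degrees, less where a joint would pass 70% of its speed; a pose out of reach is approached as far as the arm can. A call with a number of a shift or a turn outside -1 to 1 is refused whole. A call with a gripper value outside its range is refused whole. The fingers move at their own pace and stop on an object; "squeeze" is the grip in N (left out, the last holds). Time passes only in rows, so rows that do not move let the fingers close. It gives the time, the measured TCP pose, the force and the opening at its end, in the units of the state.
- r.get_state(): the state, without advancing time (a new reading comes with each control period).
- r.capture(name): name is "scene" or "top"; returns a dict with "img" (400x640x3 uint8, blue, green, red), "z_map" (400x640 float32, m along the optical axis (not along the pixel's ray), 0 where there is no reading), "fx", "fy", "cx", "cy" (pixels), "camera_from_world" (4x4, takes a point from world to camera coordinates). Camera axes: x right, y up, looking along -z (the intrinsics and any distortion apply to the point x, -y, -z); pixel columns grow to the right and rows downward; lengths in m; the calibration is good to about 2 mm. A picture is of the moment at which its call begins.
- r.close_job(): hands the job in, once; it reports no verdict.
The state is a dict: "time_s": time; "joints": joint angles; "qd": joint speeds; "joint_torque": joint torques, N m; "tcp_pos": TCP position; "eef_rot": TCP orientation; "contact_force": force on the tool from outside, world axes, zero at the start; "moment": the same for the moment, N m; "gripper_width": finger opening in m.
Only numpy, scipy, OpenCV 4.12 (cv2) and the standard library are available. Lean on these libraries where they do the work, as an engineer would, in place of code of your own. Each camera call takes 0.05 s, during which the arm holds its last target.

## Working session

There is one attempt and no reset: what is moved stays moved. The work goes in short steps, Python scripts to look and compute and a tool call to move; the robot and the scene stay as the last step left them, time stands still between calls to the robot, and variables do not carry over. Pictures are saved under pics/ and viewed, and the job is handed in when it is done.

Besides the shell and the picture viewer there is one more tool, called after "Emit:" as a command line: name --argument value ..., lists and objects as JSON in quotes. apply_moves: Moves the arm, as the interface text tells. Its arguments: {"type":"object","properties":{"targets":{"type":"array","items":{"type":"array"}},"squeeze":{"type":"number"}},"required":["targets"]}

```bash
ls; mkdir -p pics; python3 - <<'E'
from plant import r
import cv2
print(r.get_state(), r.nose_length)
for n in("scene","top"):
    c=r.capture(n); cv2.imwrite(f"pics/{n}0.png",c["img"]); print(n,c["fx"],c["fy"],c["cx"],c["cy"],c["camera_from_world"])
    print([k for k in c])
E
```

```text
pics
{'time_s': 0.0, 'joints': array([ 8.80120516e+01,  2.05896885e+01,  6.34165181e-01, -1.95899783e-02,
       -7.01364121e+01, -1.65044732e+01]), 'qd': array([ 0.01514203,  0.02341971, -0.04050294,  0.03901262,  0.06453306,
        0.10501963]), 'joint_torque': array([-9.36232118e-05, -5.82706690e+01,  2.93049252e+01,  6.99691057e+00,
        7.10588458e-03, -1.45639988e-04]), 'tcp_pos': array([0.2140031 , 0.63969073, 0.24264703]), 'eef_rot': array([ 1.79906620e+02, -8.46319221e-03, -1.84990858e+01]), 'contact_force': array([-0.37390936,  0.24085344, -0.32179635]), 'moment': array([-0.00573737,  0.0031836 ,  0.02436907]), 'gripper_width': 0.08771301379069528} 0.017
scene 396.9124670366493 396.9124670366493 316.6521072063691 200.4297694713609 [[ 0.41453417  0.90998779  0.00914549 -0.24560877]
 [-0.62278119  0.27634423  0.7319682   0.27611315]
 [ 0.66355483 -0.30912147  0.68127741 -1.56839651]
 [ 0.          0.          0.          1.        ]]
['img', 'z_map', 'fx', 'fy', 'cx', 'cy', 'camera_from_world']
top 406.8879114545721 406.8879114545721 316.86376924601325 203.7872264416188 [[ 0.00682229 -0.99997128 -0.00330107  0.00906988]
 [ 0.98862539  0.00624882  0.15026905 -0.59622344]
 [-0.1502441  -0.0042887   0.98863963 -1.17317895]
 [ 0.          0.          0.          1.        ]]
['img', 'z_map', 'fx', 'fy', 'cx', 'cy', 'camera_from_world']
```

View pics/scene0.png

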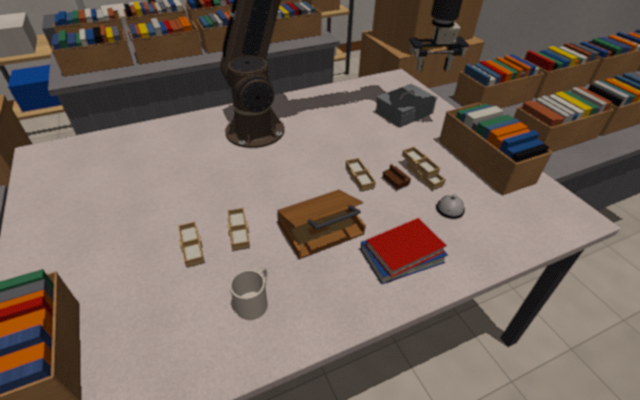

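View pics/top0.png

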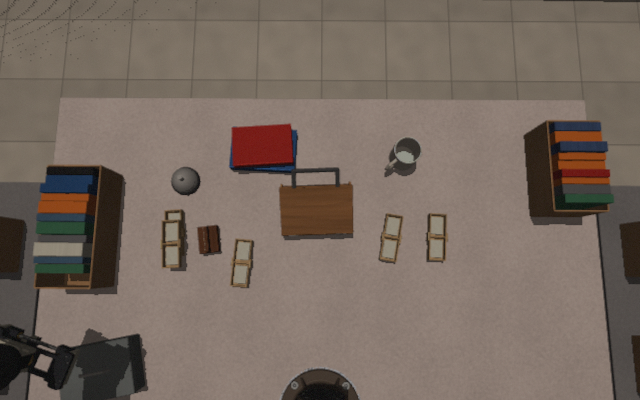

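```bash
cat > h.py <<'E'
from plant import r
import numpy as np, cv2
from scipy.spatial.transform import Rotation as R
def cloud(c):
    z=c["z_map"]; v,u=np.mgrid[:z.shape[0],:z.shape[1]]
    p=np.stack([(u-c["cx"])/c["fx"]*z,-(v-c["cy"])/c["fy"]*z,-z],-1)
    T=np.linalg.inv(c["camera_from_world"])
    w=p@T[:3,:3].T+T[:3,3]; w[z<=0]=np.nan
    return w
def big(c,x0,y0,x1,y1,k,name):
    im=cv2.resize(c["img"][y0:y1,x0:x1],None,fx=k,fy=k,interpolation=cv2.INTER_CUBIC); cv2.imwrite("pics/"+name,im)
def proj(c,P):
    q=c["camera_from_world"]@np.r_[P,1]; return c["cx"]+c["fx"]*q[0]/-q[2], c["cy"]-c["fy"]*q[1]/-q[2]
E
python3 - <<'E'
from h import *
c=r.capture("top"); w=cloud(c); np.save("w0.npy",w); np.save("i0.npy",c["img"])
m=(w[...,2]>0.012)&(w[...,2]<0.3)
m=m.astype(np.uint8)
n,l,s,ce=cv2.connectedComponentsWithStats(m)
for i in range(1,n):
    if s[i,4]<60: continue
    P=w[l==i]; a=cv2.minAreaRect(P[:,:2].astype(np.float32)*1000)
    print(i,ce[i].round(),s[i,4],np.round(a[0],1),np.round(a[1],1),round(a[2],1),np.percentile(P[:,2],[2,50,98]).round(4))
t=w[300:330,200:260,2]; print("table",np.nanmedian(t),np.nanstd(t))
big(c,270,120,390,250,6,"a.png"); big(c,150,190,270,300,6,"b.png"); big(c,370,200,460,270,8,"c.png")
E
```

```text
1 [567. 169.] 7411 [ 700.  -716.6] [160.  265.4] 89.9 [0.0211 0.1463 0.1695]
2 [293. 181.] 6824 [672.6  97.1] [342.4 373.7] 0.4 [0.0305 0.0673 0.1336]
3 [404. 153.] 622 [ 749.6 -238.1] [ 81.4 107.2] 8.5 [0.0138 0.0666 0.0973]
5 [ 76. 225.] 9354 [520.7 700.5] [159.6 345. ] 90.0 [0.0211 0.1491 0.1691]
6 [184. 180.] 544 [672.7 423.6] [75.3 86.5] 53.1 [0.0128 0.0365 0.0595]
8 [172. 238.] 1250 [492.8 442.8] [174.   58.9] 3.0 [0.0138 0.0436 0.0619]
9 [390. 237.] 762 [ 500.1 -208.7] [ 58.4 140. ] 80.7 [0.0126 0.0192 0.0365]
10 [436. 237.] 811 [ 503.2 -346.5] [ 58.3 140.3] 86.2 [0.0124 0.0194 0.0359]
11 [  5. 241.] 573 [471.6 944.6] [161.6  11.1] 0.7 [0.013  0.0326 0.0596]
12 [636. 245.] 371 [ 470.5 -940.6] [ 10.1 162.8] 89.1 [0.0126 0.0257 0.0439]
13 [208. 239.] 571 [490.9 340.3] [80.3 60.4] 7.1 [0.017  0.034  0.0571]
15 [241. 262.] 797 [422.6 238.9] [ 58.5 139.6] 85.1 [0.0126 0.0191 0.0358]
21 [105. 370.] 4159 [129.1 623. ] [170.8 205.4] 11.3 [0.0201 0.0777 0.1002]
25 [319. 387.] 1464 [76.5  3.4] [ 82.6 217.7] 0.4 [0.0122 0.0192 0.2349]
table 0.00012985512602980975 0.00243995647175836
```

```bash
python3 - <<'E'
from h import *
c=r.capture("scene"); big(c,265,175,375,260,7,"d.png"); big(c,340,0,480,130,6,"e.png")
E
```

```text
(no output)
```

View pics/a.png

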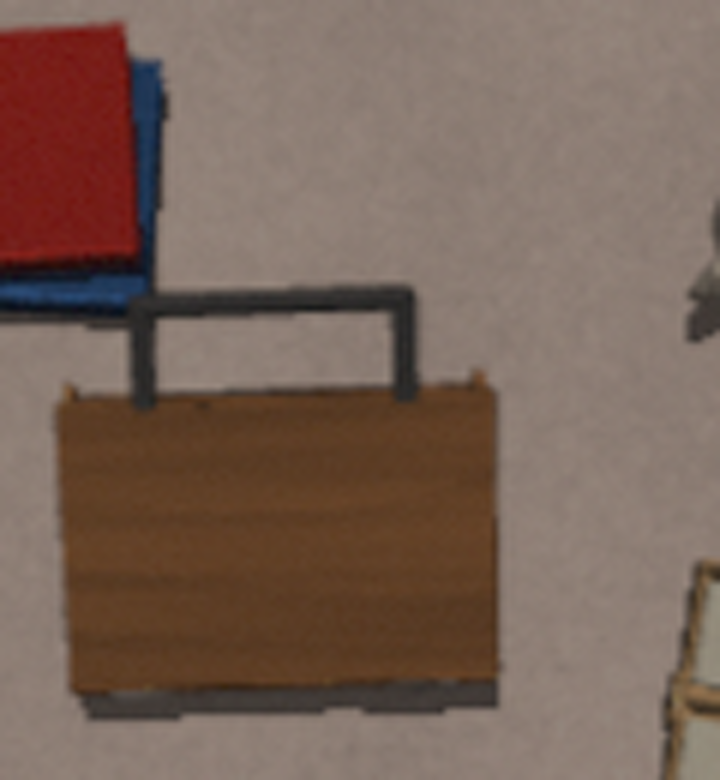

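View pics/b.png

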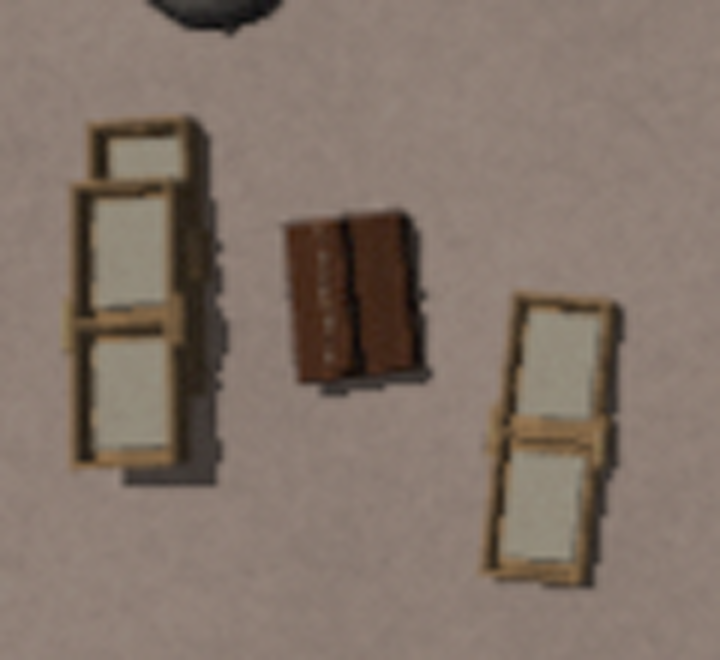

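View pics/d.png

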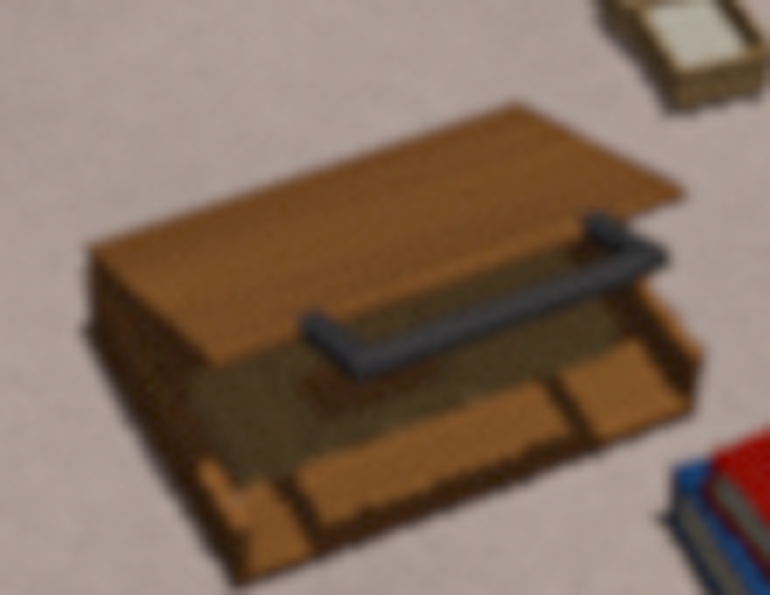

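View pics/e.png

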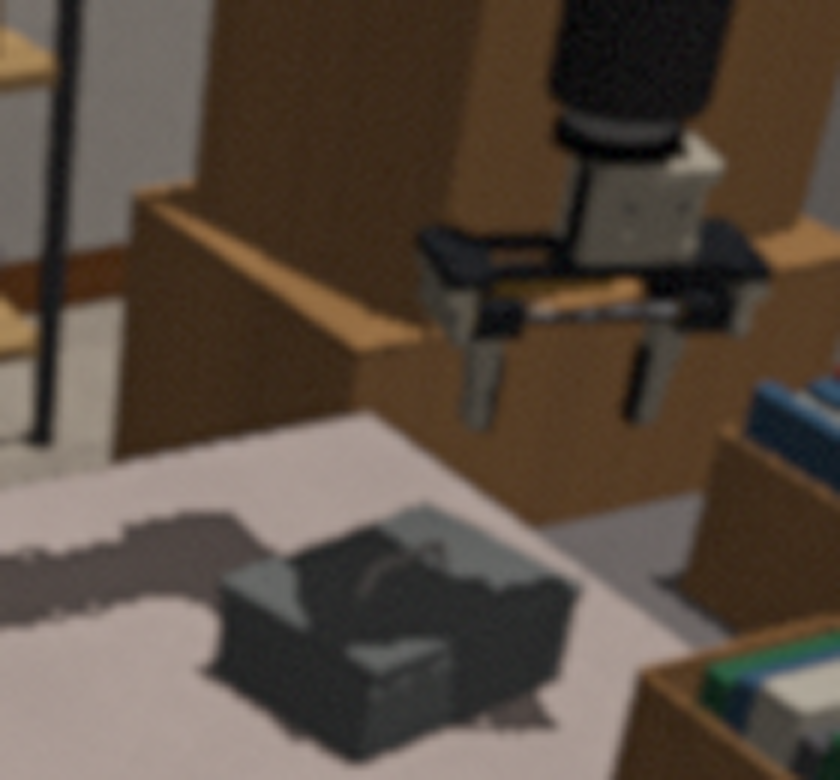

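```bash
python3 - <<'E'
from h import *
w=np.load("w0.npy")
P=w[188:234,284:350].reshape(-1,3); P=P[np.isfinite(P).all(1)&(P[:,2]>.055)]
for _ in range(4):
    A=np.c_[P[:,:2],np.ones(len(P))]; k,*_=np.linalg.lstsq(A,P[:,2],rcond=None); e=P[:,2]-A@k; P=P[abs(e)<3*e.std()]
print(k,e.std(),len(P),P.min(0),P.max(0))
a=np.degrees(np.arctan(np.hypot(k[0],k[1]))); print("lid tilt",a,"uphill dir deg",np.degrees(np.arctan2(k[1],k[0])))
Q=w[183:238,278:356].reshape(-1,3);Q=Q[np.isfinite(Q).all(1)]; Q=Q[abs(Q[:,2]-np.c_[Q[:,:2],np.ones(len(Q))]@k)<.007]
th=np.arctan2(k[1],k[0]);u=np.array([np.cos(th),np.sin(th)]);v=np.array([-u[1],u[0]])
print("rect",cv2.minAreaRect(Q[:,:2].astype(np.float32)*1000),Q[:,2].min(),Q[:,2].max())
# bar
B=w[166:177,288:345].reshape(-1,3);B=B[np.isfinite(B).all(1)&(B[:,2]>.09)]
print("bar",len(B),B.mean(0),cv2.minAreaRect(B[:,:2].astype(np.float32)*1000),np.percentile(B[:,2],[5,50,95]))
E
```

```text
[ 0.43672727  0.01898017 -0.16325047] 0.0023284982011164113 2998 [ 0.50659644 -0.08170998  0.05503409] [0.63275592 0.10896175 0.11719481]
lid tilt 23.612039216345643 uphill dir deg 2.4885091789197498
rect ((575.31982421875, 15.726676940917969), (143.00942993164062, 210.07411193847656), 2.2786431312561035) 0.0507524656004994 0.12313713345079824
bar 245 [0.67777976 0.01750726 0.13361626] ((674.02294921875, 19.857872009277344), (25.090669631958008, 132.9268798828125), 1.6515263319015503) [0.12786151 0.1341175  0.13839595]
```

```bash
cat > p.py <<'E'
import sys,json
from h import *
# usage: p.py x y z yaw grip [maxmm] [maxrows]
def plan(tp,yaw,g,step=38.,maxrows=60,tilt=0,start=None):
    s=r.get_state(); p=np.array(s["tcp_pos"]); Rm=R.from_euler("xyz",s["eef_rot"],degrees=True)
    Rt=R.from_euler("xyz",[180,tilt,yaw],degrees=True); rows=[]; tp=np.array(tp)
    while len(rows)<maxrows:
        d=tp-p; n=np.linalg.norm(d)*1000; rv=(Rm.inv()*Rt).as_rotvec(degrees=True); a=np.linalg.norm(rv)
        if n<0.3 and a<0.1: break
        k=max(np.ceil(n/step),np.ceil(a/7.8),1)
        sh=np.round(Rm.inv().apply(d/k)/0.04,2); tu=np.round(rv/k/8,2)
        rows.append([sh.tolist(),tu.tolist(),g])
        p=p+Rm.apply(sh*0.04); Rm=Rm*R.from_rotvec(tu*8,degrees=True)
    return rows
def st():
    s=r.get_state(); print("t %.2f"%s["time_s"],"p",np.round(s["tcp_pos"],4),"rot",np.round(s["eef_rot"],2),"F",np.round(s["contact_force"],1),"w %.4f"%s["gripper_width"],"j",np.round(s["joints"],0))
if __name__=="__main__":
    a=[float(v) for v in sys.argv[1:]]
    st()
    rows=plan(a[:3],a[3],a[4],*( [a[5]] if len(a)>5 else []))
    for i in range(0,len(rows),5): print(json.dumps(rows[i:i+5]).replace(" ",""))
E
python3 p.py .678 .0175 .2 -87.7 24
```

```text
t 0.20 p [0.2141 0.6399 0.243 ] rot [ 1.7994e+02 -1.0000e-02 -1.8500e+01] F [0.6 0.5 0.9] w 0.0875 j [ 88.  21.   1.  -0. -70. -17.]
[[[0.76,0.53,0.05],[0.0,-0.0,0.41],24.0],[[0.79,0.48,0.05],[0.0,-0.0,0.41],24.0],[[0.81,0.44,0.05],[0.0,-0.0,0.41],24.0],[[0.84,0.39,0.05],[0.0,-0.0,0.41],24.0],[[0.86,0.34,0.05],[0.0,-0.0,0.41],24.0]]
[[[0.88,0.29,0.05],[0.0,-0.0,0.41],24.0],[[0.89,0.24,0.05],[0.0,-0.0,0.41],24.0],[[0.9,0.19,0.05],[0.0,-0.0,0.41],24.0],[[0.91,0.14,0.05],[0.0,-0.0,0.41],24.0],[[0.92,0.08,0.05],[0.0,-0.0,0.41],24.0]]
[[[0.92,0.03,0.05],[0.0,-0.0,0.41],24.0],[[0.92,-0.02,0.05],[0.0,-0.0,0.41],24.0],[[0.92,-0.07,0.05],[0.0,-0.0,0.41],24.0],[[0.92,-0.13,0.05],[0.0,-0.0,0.42],24.0],[[0.91,-0.18,0.06],[0.0,-0.0,0.41],24.0]]
[[[0.9,-0.23,0.05],[0.0,-0.0,0.42],24.0],[[0.88,-0.28,0.06],[0.0,-0.0,0.41],24.0],[[0.86,-0.33,0.05],[0.0,-0.0,0.42],24.0],[[0.84,-0.38,0.06],[0.0,-0.0,0.41],24.0],[[0.82,-0.43,0.05],[0.0,-0.0,0.42],24.0]]
[[[0.79,-0.49,0.06],[0.0,-0.01,0.41],24.0]]
```

Emit:
apply_moves --targets '[[[0.76,0.53,0],[0,0,0.41],24],[[0.79,0.48,0],[0,0,0.41],24],[[0.81,0.44,0],[0,0,0.41],24],[[0.84,0.39,0],[0,0,0.41],24],[[0.86,0.34,0],[0,0,0.41],24]]' --squeeze 20

```text
time_s: 0.7
tcp_pos: [0.3245, 0.4894, 0.2403]
eef_rot: [179.8, -0.1, -35.1]
contact_force: [-0.9, -1.7, -0.2]
gripper_width: 0.0532
```

Emit:
apply_moves --targets '[[[0.88,0.29,0],[0,0,0.41],24],[[0.89,0.24,0],[0,0,0.41],24],[[0.9,0.19,0],[0,0,0.41],24],[[0.91,0.14,0],[0,0,0.41],24],[[0.92,0.08,0],[0,0,0.41],24]]'

```text
time_s: 1.2
tcp_pos: [0.4367, 0.3336, 0.2409]
eef_rot: [179.8, -0.1, -52.2]
contact_force: [0.8, 0.1, 0.1]
gripper_width: 0.0243
```

```bash
python3 p.py .678 .0175 .2 -87.7 24
```

```text
t 1.20 p [0.4367 0.3336 0.2409] rot [ 1.7982e+02 -1.4000e-01 -5.2170e+01] F [0.8 0.1 0.1] w 0.0243 j [ 58.   9. -15.   0. -66. -20.]
[[[0.9,0.01,0.1],[0.0,-0.0,0.4],24.0],[[0.9,-0.04,0.09],[0.0,-0.0,0.4],24.0],[[0.9,-0.09,0.1],[0.0,-0.0,0.4],24.0],[[0.89,-0.15,0.09],[0.0,-0.0,0.41],24.0],[[0.88,-0.2,0.1],[0.0,-0.0,0.4],24.0]]
[[[0.87,-0.24,0.09],[0.0,-0.0,0.41],24.0],[[0.86,-0.29,0.1],[0.0,-0.01,0.4],24.0],[[0.84,-0.34,0.09],[0.0,-0.0,0.41],24.0],[[0.82,-0.39,0.09],[0.0,-0.01,0.4],24.0],[[0.79,-0.43,0.09],[0.01,-0.0,0.41],24.0]]
[[[0.77,-0.48,0.1],[0.0,-0.01,0.4],24.0]]
```

Emit:
apply_moves --targets '[[[0.9,0.01,0.1],[0,0,0.4],24],[[0.9,-0.04,0.1],[0,0,0.4],24],[[0.9,-0.09,0.1],[0,0,0.4],24],[[0.89,-0.15,0.1],[0,0,0.4],24],[[0.88,-0.2,0.1],[0,0,0.4],24]]'

```text
time_s: 1.7
tcp_pos: [0.5492, 0.183, 0.2218]
eef_rot: [180.0, -0.1, -68.8]
contact_force: [0.5, 1.2, 0.2]
gripper_width: 0.024
```

Emit:
apply_moves --targets '[[[0.87,-0.24,0.1],[0,0,0.4],24],[[0.86,-0.29,0.1],[0,0,0.4],24],[[0.84,-0.34,0.1],[0,0,0.4],24],[[0.82,-0.39,0.1],[0,0,0.4],24],[[0.79,-0.43,0.1],[0,0,0.4],24]]'

```text
time_s: 2.2
tcp_pos: [0.6604, 0.0307, 0.2008]
eef_rot: [180.0, -0.1, -85.5]
contact_force: [-0.5, 1.2, -0.2]
gripper_width: 0.0239
```

```bash
python3 p.py .678 .0175 .160 -87.7 24 10; python3 - <<'E'
from h import *
c=r.capture("scene"); big(c,255,125,385,260,5,"f.png")
E
```

```text
t 2.20 p [0.6604 0.0307 0.2008] rot [ 1.7999e+02 -1.0000e-01 -8.5490e+01] F [-0.5  1.2 -0.2] w 0.0239 j [ 20.  21.  -5.   0. -65. -15.]
[[[0.07,-0.08,0.2],[0.0,-0.0,0.06],24.0],[[0.07,-0.08,0.21],[0.0,-0.0,0.05],24.0],[[0.07,-0.09,0.2],[0.0,-0.0,0.06],24.0],[[0.07,-0.08,0.21],[0.0,-0.01,0.05],24.0],[[0.07,-0.09,0.2],[0.0,-0.0,0.06],24.0]]
```

View pics/f.png

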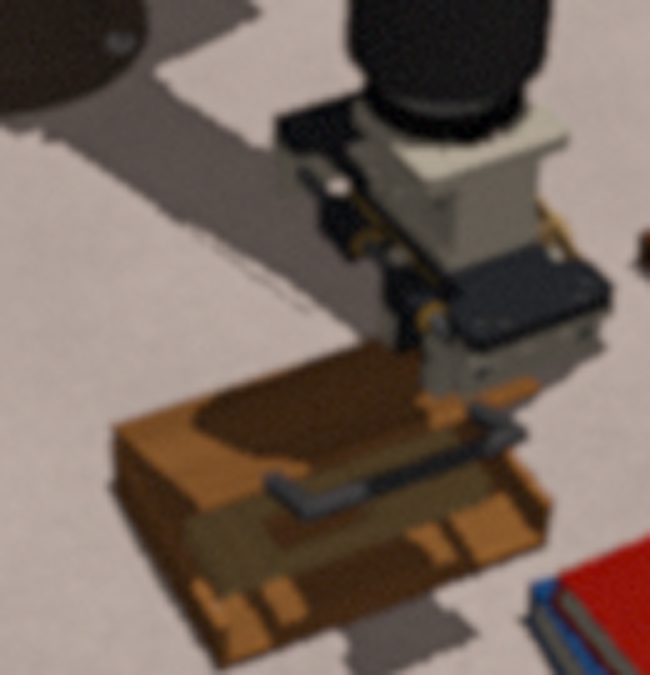

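Emit:
apply_moves --targets '[[[0.07,-0.08,0.2],[0,0,0.06],24],[[0.07,-0.08,0.2],[0,0,0.06],24],[[0.07,-0.09,0.2],[0,0,0.06],24],[[0.07,-0.08,0.2],[0,0,0.06],24],[[0.07,-0.09,0.2],[0,0,0.06],24]]'

```text
time_s: 2.75
tcp_pos: [0.6805, 0.0127, 0.1559]
eef_rot: [179.9, -0.2, -88.4]
contact_force: [-0.8, 0.3, 0.5]
gripper_width: 0.0238
```

```bash
python3 p.py .678 .0175 .134 -87.7 24 8; python3 - <<'E'
from h import *
c=r.capture("scene"); big(c,255,125,385,260,5,"g.png")
c=r.capture("top"); w=cloud(c);big(c,270,140,370,240,6,"g2.png")
E
```

```text
t 2.75 p [0.6805 0.0127 0.1559] rot [179.88  -0.19 -88.4 ] F [-0.8  0.3  0.5] w 0.0238 j [ 18.  25.  -5.   0. -61. -16.]
[[[-0.04,0.02,0.18],[0.0,-0.01,-0.03],24.0],[[-0.04,0.02,0.18],[0.01,-0.01,-0.03],24.0],[[-0.04,0.02,0.19],[0.0,-0.0,-0.03],24.0]]
```

View pics/g.png

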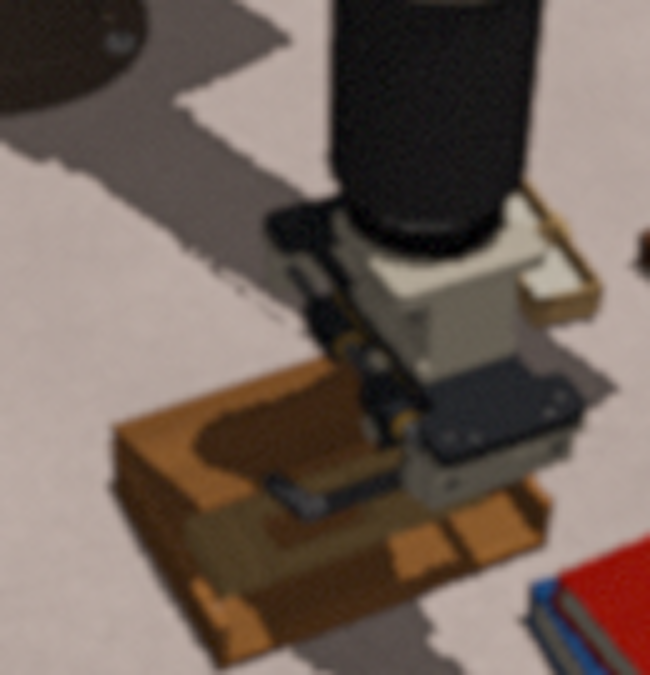

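View pics/g2.png

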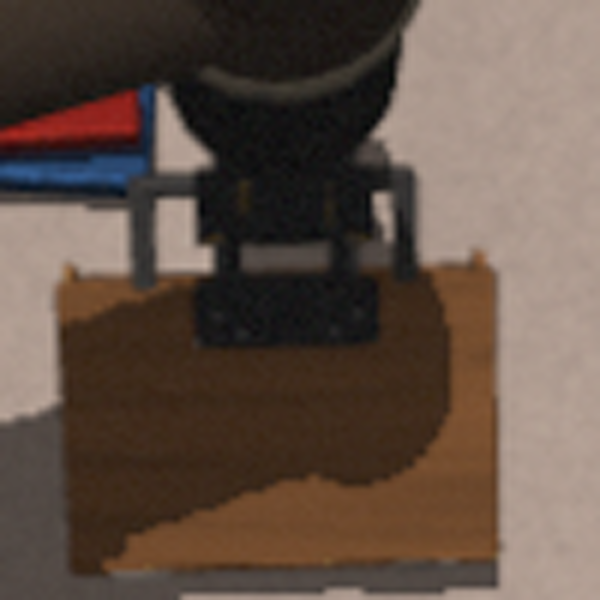

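Emit:
apply_moves --targets '[[[-0.04,0.04,0.14],[0,0,-0.03],24],[[-0.04,0.02,0.14],[0,0,-0.03],24],[[-0.04,0,0.12],[0,0,-0.03],24],[[0,0,0.08],[0,0,0],24],[[0,0,0],[0,0,0],24]]'

```text
time_s: 3.35
tcp_pos: [0.6771, 0.0187, 0.1349]
eef_rot: [179.8, -0.2, -87.5]
contact_force: [0.1, 0.1, 0.5]
gripper_width: 0.024
```

Emit:
apply_moves --targets '[[[0,0,0],[0,0,0],6],[[0,0,0],[0,0,0],6],[[0,0,0],[0,0,0],6],[[0,0,0],[0,0,0],6]]' --squeeze 20

```text
time_s: 3.75
tcp_pos: [0.6799, 0.0189, 0.1362]
eef_rot: [-179.8, -0.2, -87.5]
contact_force: [0.3, 0.4, -0.8]
gripper_width: 0.0108
```

```bash
python3 - <<'E'
from p import *
st()
E
```

```text
t 3.75 p [0.6799 0.0189 0.1362] rot [-1.7983e+02 -1.7000e-01 -8.7500e+01] F [ 0.3  0.4 -0.8] w 0.0108 j [ 18.  25.  -7.   0. -58. -16.]
```

```bash
cat > arc.py <<'E'
from p import *
import sys
# arc.py th0 th1 n : rows relative
t0,t1,n=map(float,sys.argv[1:4]); 
f=lambda t:np.array([190*np.cos(t)-4*np.sin(t),190*np.sin(t)+4*np.cos(t)])
st(); T=np.radians(np.linspace(t0,t1,int(n)+1))
print([[[0,round(-(f(b)-f(a))[0]/40,2),round(-(f(b)-f(a))[1]/40,2)],[0,0,0],6] for a,b in zip(T,T[1:])])
E
python3 arc.py 23.6 48.6 5;python3 arc.py 48.6 73.6 5
```

```text
t 3.75 p [0.6799 0.0189 0.1362] rot [-1.7983e+02 -1.7000e-01 -8.7500e+01] F [ 0.3  0.4 -0.8] w 0.0108 j [ 18.  25.  -7.   0. -58. -16.]
[[[0, np.float64(0.19), np.float64(-0.37)], [0, 0, 0], 6], [[0, np.float64(0.22), np.float64(-0.35)], [0, 0, 0], 6], [[0, np.float64(0.25), np.float64(-0.33)], [0, 0, 0], 6], [[0, np.float64(0.28), np.float64(-0.31)], [0, 0, 0], 6], [[0, np.float64(0.3), np.float64(-0.28)], [0, 0, 0], 6]]
t 3.75 p [0.6799 0.0189 0.1362] rot [-1.7983e+02 -1.7000e-01 -8.7500e+01] F [ 0.3  0.4 -0.8] w 0.0108 j [ 18.  25.  -7.   0. -58. -16.]
[[[0, np.float64(0.33), np.float64(-0.25)], [0, 0, 0], 6], [[0, np.float64(0.35), np.float64(-0.22)], [0, 0, 0], 6], [[0, np.float64(0.37), np.float64(-0.19)], [0, 0, 0], 6], [[0, np.float64(0.38), np.float64(-0.16)], [0, 0, 0], 6], [[0, np.float64(0.39), np.float64(-0.13)], [0, 0, 0], 6]]
```

Emit:
apply_moves --targets '[[[0,0.19,-0.37],[0,0,0],6],[[0,0.22,-0.35],[0,0,0],6],[[0,0.25,-0.33],[0,0,0],6]]' --squeeze 25

```text
time_s: 4.05
tcp_pos: [0.6546, 0.0179, 0.1774]
eef_rot: [-179.8, -0.2, -87.5]
contact_force: [3.9, -1.1, -4.2]
gripper_width: 0.0112
```

```bash
python3 - <<'E'
from p import *
st()
s=r.get_state();d=(s["tcp_pos"]-np.array([.6799,.0189,.1362]))*1000
f=lambda t:np.array([190*np.cos(t)-4*np.sin(t),190*np.sin(t)+4*np.cos(t)])
for a in range(30,45,2):print(a,f(np.radians(a))-f(np.radians(23.6)),d)
E
```

```text
t 4.05 p [0.6546 0.0179 0.1774] rot [-179.76   -0.18  -87.54] F [ 3.9 -1.1 -4.2] w 0.0112 j [ 19.  21.  -7.   0. -61. -16.]
30 [-9.96269577 18.73233451] [-25.29562164  -0.99341883  41.16016136]
32 [-13.49806127  24.34508548] [-25.29562164  -0.99341883  41.16016136]
34 [-17.22715532  29.83103485] [-25.29562164  -0.99341883  41.16016136]
36 [-21.14543456  35.18349881] [-25.29562164  -0.99341883  41.16016136]
38 [-25.2481252   40.39595622] [-25.29562164  -0.99341883  41.16016136]
40 [-29.53022873  45.46205651] [-25.29562164  -0.99341883  41.16016136]
42 [-33.98652807  50.37562741] [-25.29562164  -0.99341883  41.16016136]
44 [-38.6115939   55.13068248] [-25.29562164  -0.99341883  41.16016136]
```

Emit:
apply_moves --targets '[[[0,0.28,-0.31],[0,0,0],6],[[0,0.3,-0.28],[0,0,0],6],[[0,0.33,-0.25],[0,0,0],6],[[0,0.35,-0.22],[0,0,0],6],[[0,0.37,-0.19],[0,0,0],6]]'

```text
time_s: 4.55
tcp_pos: [0.5854, 0.0151, 0.2326]
eef_rot: [-179.5, -0.1, -87.5]
contact_force: [3.0, -0.1, -5.7]
gripper_width: 0.0112
```

```bash
cat > ang.py <<'E'
from p import *
from scipy.optimize import minimize
st()
s=r.get_state();d=s["tcp_pos"]-np.array([.6799,.0189,.1362]); d=np.array([np.hypot(d[0],d[1])*np.sign(d[0]),d[2]])*1000
f=lambda t:np.array([190*np.cos(t)-4*np.sin(t),190*np.sin(t)+4*np.cos(t)])
A=np.radians(np.arange(20,120,.1)); E=[np.linalg.norm(f(a)-f(np.radians(23.6))-d) for a in A]; i=np.argmin(E); t0=A[i]; print("theta",np.degrees(t0),"err",E[i], "vec",f(t0)-f(np.radians(23.6))-d)
t1=np.radians(float(__import__('sys').argv[1])); n=max(1,int(np.ceil((t1-t0)/np.radians(5))))
T=np.linspace(t0,t1,n+1); base=f(np.radians(23.6)); p=base+d
for b in T[1:]:
    e=f(b)-p; print([[0,float(round(-e[0]/40,2)),float(round(-e[1]/40,2))],[0,0,0],6],end=","); p=f(b)
print()
E
python3 ang.py 100
```

```text
t 4.55 p [0.5854 0.0151 0.2326] rot [-1.7949e+02 -1.1000e-01 -8.7540e+01] F [ 3.  -0.1 -5.7] w 0.0112 j [ 21.  12. -12.   0. -65. -18.]
theta 64.90000000000063 err 2.594964809726473 vec [-0.96659173 -2.40822399]
[[0, 0.36, -0.07], [0, 0, 0], 6],[[0, 0.35, -0.11], [0, 0, 0], 6],[[0, 0.35, -0.08], [0, 0, 0], 6],[[0, 0.36, -0.05], [0, 0, 0], 6],[[0, 0.36, -0.03], [0, 0, 0], 6],[[0, 0.36, 0.0], [0, 0, 0], 6],[[0, 0.36, 0.03], [0, 0, 0], 6],[[0, 0.36, 0.06], [0, 0, 0], 6],
```

Emit:
apply_moves --targets '[[[0,0.36,-0.09],[0,0,0],6],[[0,0.35,-0.11],[0,0,0],6],[[0,0.35,-0.08],[0,0,0],6],[[0,0.36,-0.05],[0,0,0],6]]'

```text
time_s: 4.95
tcp_pos: [0.5256, 0.0126, 0.2501]
eef_rot: [-179.0, -0.0, -87.5]
contact_force: [4.9, 0.5, -2.4]
gripper_width: 0.0111
```

```bash
python3 ang.py 100; python3 - <<'E'
from h import *
c=r.capture("scene"); big(c,255,105,385,260,5,"i.png")
E
```

```text
t 4.95 p [0.5256 0.0126 0.2501] rot [-1.7898e+02 -2.0000e-02 -8.7490e+01] F [ 4.9  0.5 -2.4] w 0.0111 j [ 23.   6. -18.   0. -65. -21.]
theta 83.4000000000009 err 4.434039795264487 vec [-0.25128654 -4.4269136 ]
[[0, 0.35, 0.09], [0, 0, 0], 6],[[0, 0.34, 0.0], [0, 0, 0], 6],[[0, 0.34, 0.03], [0, 0, 0], 6],[[0, 0.34, 0.05], [0, 0, 0], 6],
```

View pics/i.png

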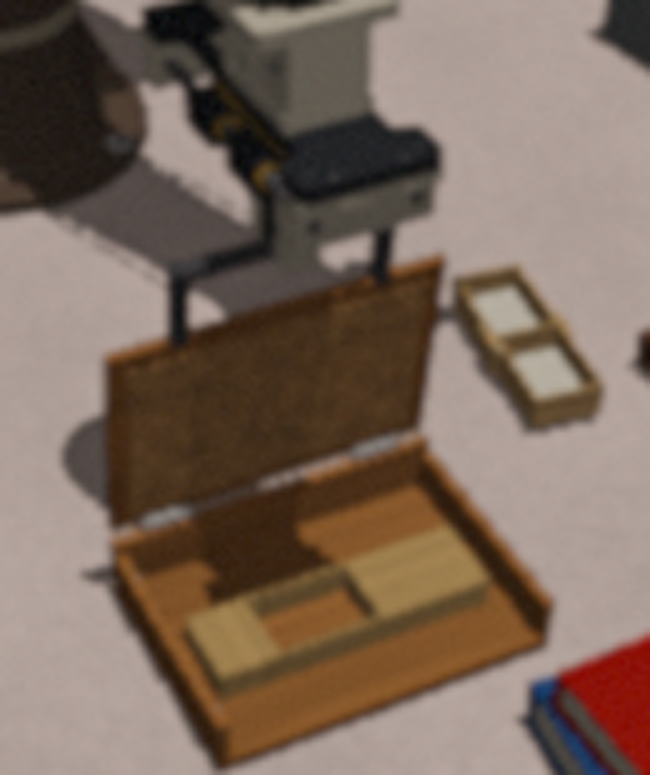

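```bash
cat > lid.py <<'E'
from p import *
def lid():
    c=r.capture("scene"); w=cloud(c)
    m=(w[...,0]>.43)&(w[...,0]<.57)&(w[...,1]>-.07)&(w[...,1]<.085)&(w[...,2]>.075)&(w[...,2]<.175)
    P=w[m]
    for _ in range(5):
        q=P.mean(0); n=np.linalg.svd(P-q)[2][2]; e=(P-q)@n; P=P[abs(e)<2.5*e.std()+1e-5]
    if n[0]<0:n=-n
    # lid up-direction angle: 
    th=90-np.degrees(np.arctan2(n[2],np.hypot(n[0],n[1])))*-1
    hz=q-n*0; 
    # x of plane at z=.05,y=.011
    x=q[0]-(n[1]*(.011-q[1])+n[2]*(.05-q[2]))/n[0]
    print("lid angle",round(th,2),"n",n.round(4),"yaw",np.degrees(np.arctan2(n[1],n[0])).round(2),"x@hinge",x.round(4),len(P),e.std())
if __name__=="__main__": lid()
E
python3 lid.py
```

```text
lid angle 83.82 n [ 0.9933  0.0409 -0.1077] yaw 2.36 x@hinge 0.5082 1139 0.0012674473381351665
```

Emit:
apply_moves --targets '[[[0,0.34,0],[0,0,0],6],[[0,0.34,0.02],[0,0,0],6],[[0,0.33,0.04],[0,0,0],6],[[0,0.15,0.03],[0,0,0],6],[[0,0,0],[0,0,0],6]]'

```text
time_s: 5.55
tcp_pos: [0.48, 0.0109, 0.2497]
eef_rot: [-178.4, -0.0, -87.3]
contact_force: [3.8, 0.1, -0.1]
gripper_width: 0.011
```

```bash
python3 ang.py 100; python3 lid.py
```

```text
t 5.55 p [0.48   0.0109 0.2497] rot [-1.7844e+02 -2.0000e-02 -8.7330e+01] F [ 3.8  0.1 -0.1] w 0.0110 j [ 25.   1. -24.   1. -64. -23.]
theta 96.90000000000109 err 5.159967422125943 vec [ 0.76618649 -5.10276612]
[[0, 0.23, 0.17], [0, 0, 0], 6],
lid angle 97.08 n [0.9916 0.0395 0.1233] yaw 2.28 x@hinge 0.508 1386 0.001587399450852481
```

Emit:
apply_moves --targets '[[[0,0.15,0.02],[0,0,0],6],[[0,0.13,0.03],[0,0,0],6],[[0,0,0],[0,0,0],6]]'

```text
time_s: 5.9
tcp_pos: [0.4692, 0.0104, 0.2473]
eef_rot: [-178.5, -0.1, -87.3]
contact_force: [0.2, 2.2, 5.7]
gripper_width: 0.0114
```

```bash
python3 ang.py 100; for i in 1 2 3; do python3 lid.py; done
```

```text
t 5.90 p [0.4692 0.0104 0.2473] rot [-1.785e+02 -7.000e-02 -8.732e+01] F [0.2 2.2 5.7] w 0.0114 j [ 26.  -0. -25.   1. -64. -24.]
theta 100.20000000000114 err 4.64002630806833 vec [ 0.75537048 -4.57812839]
[[0, -0.04, 0.11], [0, 0, 0], 6],
lid angle 100.61 n [0.9822 0.0383 0.1841] yaw 2.23 x@hinge 0.5083 1449 0.0016299475378750903
lid angle 100.47 n [0.9826 0.0389 0.1817] yaw 2.27 x@hinge 0.508 1461 0.0017036802488597223
lid angle 100.61 n [0.9821 0.0406 0.1841] yaw 2.37 x@hinge 0.5084 1455 0.00166214042087366
```

Emit:
apply_moves --targets '[[[0,0,0],[0,0,0],40],[[0,0,0],[0,0,0],40],[[0,0,0],[0,0,0],40],[[0,0,-0.4],[0,0,0],40],[[0,0,-1],[0,0,0],40]]'

```text
time_s: 6.55
tcp_pos: [0.4605, 0.0085, 0.2948]
eef_rot: [-180.0, -0.4, -87.5]
contact_force: [1.7, 0.5, 1.6]
gripper_width: 0.0393
```

Emit:
apply_moves --targets '[[[0,0,-1],[0,0,0],80],[[0,-1,-0.5],[0,0,0],80],[[0,-1,0],[0,0,0],80]]'

```text
time_s: 6.85
tcp_pos: [0.5386, 0.0116, 0.3624]
eef_rot: [-179.7, -0.3, -87.4]
contact_force: [-0.4, 0.3, -0.4]
gripper_width: 0.0588
```

```bash
for i in 1 2 ; do python3 lid.py; done; cat > look.py <<'E'
from p import *
def comps(w=None):
    c=r.capture("top"); w=cloud(c)
    m=((w[...,2]>0.010)&(w[...,2]<0.2)).astype(np.uint8)
    n,l,s,ce=cv2.connectedComponentsWithStats(m); out=[]
    for i in range(1,n):
        if not 350<s[i,4]<2500: continue
        P=w[l==i]; (cx,cy),(a,b),t=cv2.minAreaRect(P[:,:2].astype(np.float32)*1000)
        yaw=t if a>b else t+90  # long axis dir
        yaw=(yaw+90)%180-90
        print(ce[i].round(),s[i,4],"c",np.round([cx,cy],1),"size",round(max(a,b),1),round(min(a,b),1),"long axis deg",round(yaw,1),"z98",np.percentile(P[:,2],98).round(3))
    return c,w
if __name__=="__main__":
    st(); c,w=comps(); cv2.imwrite("pics/look_%d.png"%int(r.get_state()["time_s"]*10),c["img"])
E
python3 look.py; ls pics
```

```text
lid angle 100.61 n [0.9821 0.0397 0.1841] yaw 2.32 x@hinge 0.5082 1467 0.0017276399173703984
lid angle 100.5 n [0.9824 0.0399 0.1823] yaw 2.32 x@hinge 0.5081 1437 0.001653818947575289
t 6.95 p [0.5402 0.0118 0.3578] rot [179.93  -0.4  -87.45] F [-0.6 -0.3 -1.1] w 0.0666 j [ 22.   5.  -5.   0. -80. -20.]
[253. 140.] 1501 c [778.  190.5] size 187.6 125.6 long axis deg 89.4 z98 0.068
[404. 153.] 628 c [ 749.  -237.8] size 107.7 80.7 long axis deg -80.8 z98 0.098
[345. 218.] 698 c [572.4 -61.9] size 187.7 58.3 long axis deg 2.2 z98 0.193
[390. 237.] 827 c [ 500.  -208.7] size 139.8 58.0 long axis deg -9.7 z98 0.037
[436. 237.] 857 c [ 502.8 -346.4] size 139.9 58.3 long axis deg -4.2 z98 0.036
[289. 229.] 437 c [519.8  91.6] size 98.4 55.8 long axis deg 0.9 z98 0.193
[  5. 241.] 605 c [471.4 945.6] size 161.3 10.8 long axis deg -0.4 z98 0.059
[636. 245.] 397 c [ 470.4 -941.1] size 162.8 11.0 long axis deg -0.1 z98 0.045
[242. 261.] 770 c [421.6 238.2] size 138.4 58.8 long axis deg -0.3 z98 0.037
[319. 387.] 1650 c [76.5  0.6] size 217.5 83.2 long axis deg -89.6 z98 0.121
a.png
b.png
c.png
d.png
e.png
f.png
g.png
g2.png
i.png
look_70.png
scene0.png
top0.png
```

```bash
python3 p.py .500 -.2087 .28 -9.7 80; python3 - <<'E'
from h import *
c=r.capture("top"); 
E
```

```text
t 7.00 p [0.5383 0.0116 0.3573] rot [179.84  -0.4  -87.47] F [-0.9  0.3 -0.4] w 0.0705 j [ 22.   5.  -6.   0. -80. -20.]
[[[0.54,0.12,0.2],[0.01,-0.0,-0.97],80.0],[[0.52,0.19,0.2],[0.0,-0.0,-0.97],80.0],[[0.49,0.26,0.2],[0.01,-0.0,-0.97],80.0],[[0.45,0.33,0.2],[0.01,-0.0,-0.97],80.0],[[0.41,0.38,0.19],[0.0,-0.01,-0.97],80.0]]
[[[0.35,0.44,0.19],[0.01,-0.0,-0.97],80.0],[[0.23,0.38,0.16],[0.0,-0.0,-0.78],80.0],[[0.19,0.41,0.15],[0.0,-0.0,-0.78],80.0],[[0.14,0.42,0.16],[0.01,-0.01,-0.78],80.0],[[0.1,0.44,0.15],[0.01,-0.0,-0.78],80.0]]
[[[0.05,0.45,0.16],[0.0,-0.01,-0.78],80.0]]
```

View pics/look_70.png

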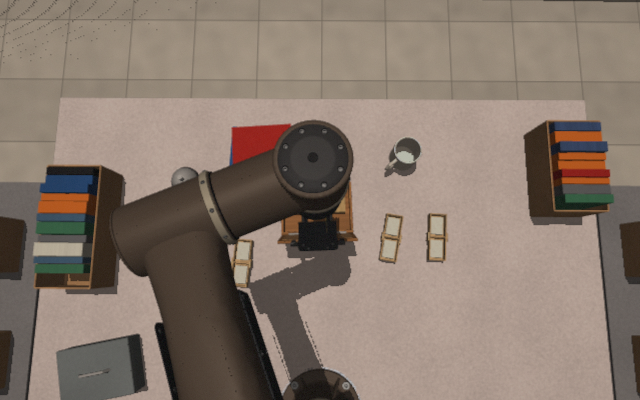

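Emit:
apply_moves --targets '[[[0.54,0.12,0.2],[0,0,-0.97],80],[[0.52,0.19,0.2],[0,0,-0.97],80],[[0.49,0.26,0.2],[0,0,-0.97],80],[[0.45,0.33,0.2],[0,0,-0.97],80],[[0.41,0.38,0.2],[0,0,-0.97],80]]'

```text
time_s: 7.55
tcp_pos: [0.5129, -0.0999, 0.3154]
eef_rot: [179.4, 0.0, -47.1]
contact_force: [0.1, 0.3, 0.6]
gripper_width: 0.0801
```

Emit:
apply_moves --targets '[[[0.35,0.44,0.2],[0,0,-0.97],80],[[0.23,0.38,0.16],[0,0,-0.78],80],[[0.19,0.41,0.16],[0,0,-0.78],80],[[0.14,0.42,0.16],[0,0,-0.78],80],[[0.1,0.44,0.16],[0,0,-0.78],80]]'

```text
time_s: 8.05
tcp_pos: [0.4916, -0.1966, 0.2798]
eef_rot: [179.5, 0.7, -12.9]
contact_force: [-0.1, 0.5, 0.5]
gripper_width: 0.08
```

```bash
python3 p.py .500 -.2087 .06 -9.7 80; python3 - <<'E'
from h import *
c=r.capture("top"); big(c,270,120,400,260,5,"case_top.png"); cv2.imwrite("pics/full2.png",c["img"]); w=cloud(c); np.save("w2.npy",w)
z=w[100:300,60:260,2]; print("arm z", np.nanmin(np.where(z>.2,z,9)))
E
```

```text
t 8.05 p [ 0.4916 -0.1966  0.2798] rot [179.51   0.66 -12.91] F [-0.1  0.5  0.5] w 0.0800 j [ -0.   6. -14.   0. -71.  77.]
[[[0.06,0.03,0.92],[0.01,0.01,-0.07],80.0],[[0.05,0.04,0.91],[0.01,0.01,-0.07],80.0],[[0.05,0.04,0.92],[0.01,0.02,-0.07],80.0],[[0.05,0.04,0.91],[0.01,0.01,-0.06],80.0],[[0.05,0.04,0.92],[0.01,0.02,-0.07],80.0]]
[[[0.05,0.04,0.91],[0.01,0.01,-0.06],80.0]]
arm z 9.0
```

View pics/case_top.png

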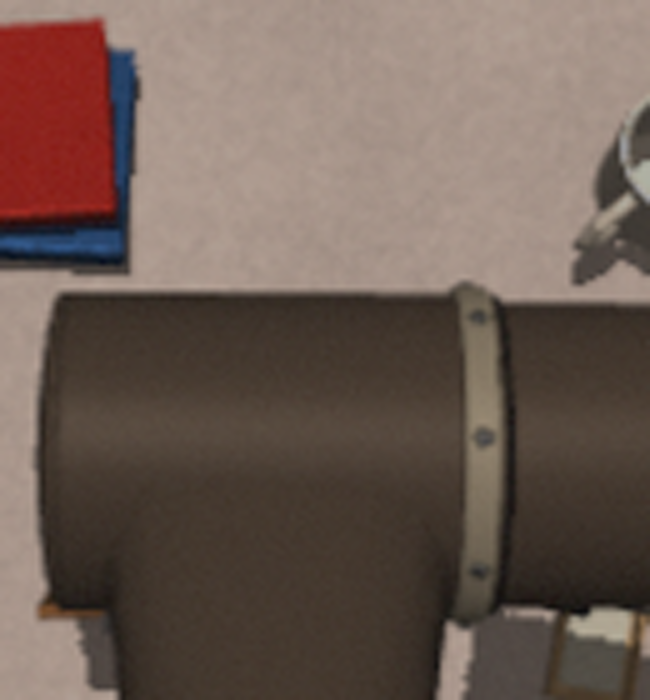

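View pics/full2.png

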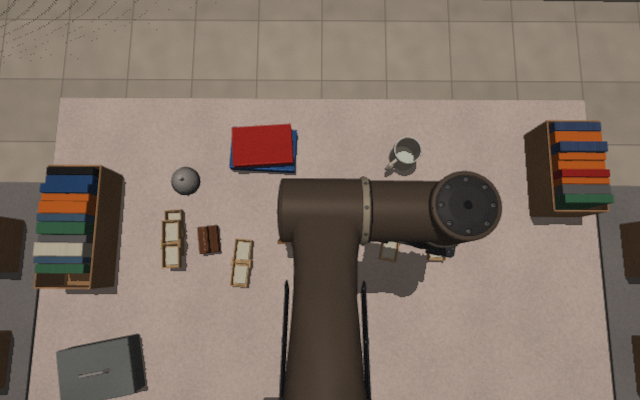

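```bash
python3 - <<'E'
from h import *
c=r.capture("scene"); cv2.imwrite("pics/full3.png",c["img"]); w=cloud(c)
m=(w[...,0]>.35)&(w[...,0]<.75)&(w[...,1]>-.12)&(w[...,1]<.2)&(w[...,2]>.25)
print(m.sum(), w[m].min(0) if m.any() else 0)
E
```

```text
1429 [ 0.47028555 -0.11997337  0.34468553]
```

View pics/full3.png

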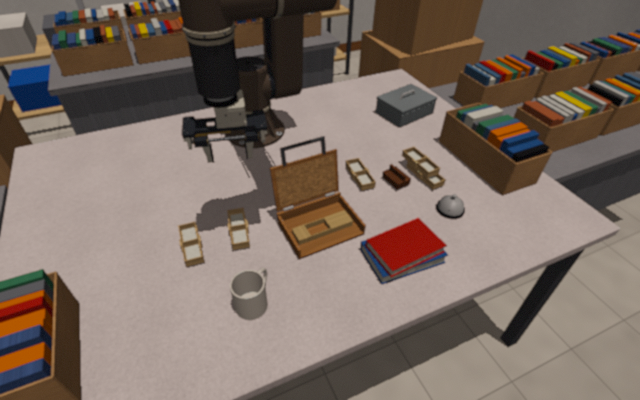

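```bash
python3 - <<'E'
from h import *
c=r.capture("scene"); w=cloud(c)
for y0 in np.arange(-.3,.2,.04):
    m=(w[...,0]>.1)&(w[...,0]<.8)&(w[...,1]>y0)&(w[...,1]<y0+.04)&(w[...,2]>.25)
    if m.any(): print(round(y0,2),m.sum(),w[m].min(0).round(3),w[m].max(0).round(3))
E
```

```text
-0.3 461 [ 0.435 -0.297  0.327] [ 0.518 -0.26   0.372]
-0.26 2033 [ 0.442 -0.26   0.26 ] [ 0.54  -0.22   0.648]
-0.22 2822 [ 0.458 -0.22   0.336] [ 0.549 -0.18   0.648]
-0.18 2038 [ 0.469 -0.18   0.262] [ 0.548 -0.14   0.645]
-0.14 798 [ 0.468 -0.14   0.307] [ 0.552 -0.1    0.64 ]
-0.1 369 [ 0.477 -0.1    0.367] [ 0.548 -0.06   0.636]
-0.06 275 [ 0.514 -0.06   0.592] [ 0.55  -0.02   0.633]
-0.02 231 [ 0.513 -0.02   0.591] [0.546 0.02  0.627]
0.02 183 [0.514 0.02  0.591] [0.546 0.06  0.622]
0.06 7 [0.523 0.06  0.597] [0.542 0.063 0.617]
```

Emit:
apply_moves --targets '[[[0.06,0.12,0.5],[0.01,0.02,-0.1],80],[[0.05,0.1,0.8],[0.01,0.02,-0.1],80],[[0.05,0.05,0.92],[0.01,0.02,-0.07],80],[[0.05,0.02,0.92],[0.01,0.02,-0.06],80],[[0.04,0.02,0.92],[0.01,0.02,-0.06],80]]'

```text
time_s: 8.7
tcp_pos: [0.5015, -0.2091, 0.1211]
eef_rot: [180.0, -1.0, -10.8]
contact_force: [0.8, -0.1, -0.7]
gripper_width: 0.08
```

```bash
python3 p.py .500 -.2087 .03 -9.7 80 15
```

```text
t 8.70 p [ 0.5015 -0.2091  0.1211] rot [179.99  -1.   -10.77] F [ 0.8 -0.1 -0.7] w 0.0800 j [ -2.  14. -26.   0. -49.  81.]
[[[-0.01,-0.0,0.33],[0.0,-0.02,-0.02],80.0],[[-0.01,-0.0,0.32],[0.0,-0.02,-0.02],80.0],[[-0.01,-0.0,0.33],[0.0,-0.02,-0.02],80.0],[[-0.01,-0.0,0.32],[0.0,-0.02,-0.02],80.0],[[-0.01,-0.0,0.33],[0.0,-0.02,-0.02],80.0]]
[[[-0.0,-0.0,0.32],[0.0,-0.01,-0.02],80.0],[[-0.01,-0.0,0.33],[0.0,-0.02,-0.01],80.0]]
```

Emit:
apply_moves --targets '[[[-0.01,0,0.4],[0,-0.03,-0.03],80],[[-0.01,0,0.5],[0,-0.03,-0.03],80],[[-0.01,0,0.5],[0,-0.03,-0.03],80],[[0,0,0.4],[0,-0.02,-0.03],80],[[0,0,0.2],[0,0,0],80]]'

```text
time_s: 9.2
tcp_pos: [0.4976, -0.2043, 0.0358]
eef_rot: [180.0, 0.3, -10.4]
contact_force: [-0.0, 0.9, 0.3]
gripper_width: 0.0798
```

```bash
python3 p.py .500 -.2087 .03 -9.7 80 15
```

```text
t 9.20 p [ 0.4976 -0.2043  0.0358] rot [179.99   0.25 -10.4 ] F [-0.   0.9  0.3] w 0.0798 j [ -1.  21. -31.  -0. -39.  81.]
[[[0.08,0.1,0.14],[0.0,0.03,-0.09],80.0]]
```

Emit:
apply_moves --targets '[[[0.05,0.08,0.08],[0,0.03,-0.06],80],[[0,0.03,0.04],[0,0,-0.03],80],[[0,0,0],[0,0,0],80]]'

```text
time_s: 9.5
tcp_pos: [0.4992, -0.2082, 0.0314]
eef_rot: [180.0, -0.0, -9.7]
contact_force: [-0.3, 0.3, 0.7]
gripper_width: 0.08
```

```bash
python3 p.py .500 -.2087 .03 -9.7 80 15; python3 - <<'E'
from h import *
c=r.capture("scene"); big(c,165,130,315,280,5,"k.png")
E
```

```text
t 9.50 p [ 0.4992 -0.2082  0.0314] rot [ 1.7998e+02 -1.0000e-02 -9.7000e+00] F [-0.3  0.3  0.7] w 0.0800 j [ -2.  22. -31.   0. -38.  82.]
[[[0.02,0.01,0.03],[0.0,-0.0,-0.0],80.0]]
```

View pics/k.png

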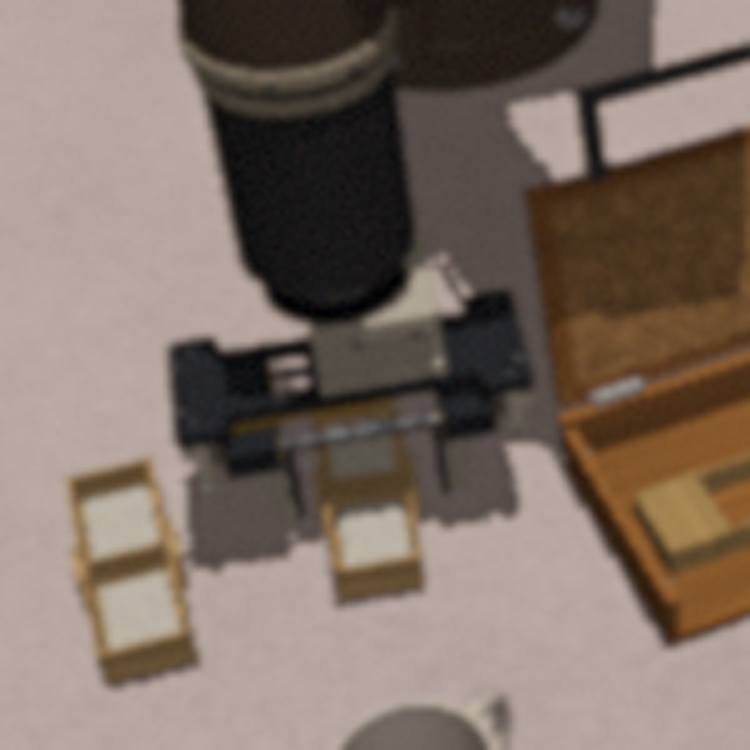

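Jaws straddle the tray at its ears; lid untouched with a small gap. Close.

Emit:
apply_moves --targets '[[[0.02,0.01,0.03],[0,0,0],50],[[0,0,0],[0,0,0],50],[[0,0,0],[0,0,0],50],[[0,0,0],[0,0,0],50],[[0,0,0],[0,0,0],50]]' --squeeze 20

```text
time_s: 10.05
tcp_pos: [0.501, -0.209, 0.0321]
eef_rot: [-180.0, -0.2, -9.8]
contact_force: [-0.4, -0.3, -1.1]
gripper_width: 0.0579
```

Emit:
apply_moves --targets '[[[0,0,-0.3],[0,0,0],50],[[0,0,-0.6],[0,0,0],50],[[0,0,-0.8],[0,0,0],50],[[0,0,-0.9],[0,0,0],50],[[0,0,-0.9],[0,0,0],50]]'

```text
time_s: 10.55
tcp_pos: [0.4963, -0.2085, 0.1739]
eef_rot: [180.0, 0.5, -9.8]
contact_force: [0.7, 0.2, -0.6]
gripper_width: 0.0574
```

```bash
python3 p.py .500 -.2087 .31 -9.7 50 ; python3 lid.py
```

```text
t 10.55 p [ 0.4963 -0.2085  0.1739] rot [179.96   0.5   -9.83] F [ 0.7  0.2 -0.6] w 0.0574 j [ -2.  11. -22.  -0. -57.  82.]
[[[0.02,-0.0,-0.85],[0.0,0.02,-0.0],50.0],[[0.02,-0.0,-0.85],[0.0,0.01,-0.01],50.0],[[0.02,-0.0,-0.85],[0.0,0.02,-0.0],50.0],[[0.01,-0.01,-0.85],[0.01,0.01,-0.01],50.0]]
lid angle 100.58 n [0.9821 0.0421 0.1836] yaw 2.45 x@hinge 0.5082 1461 0.0016734611226048555
```

```bash
cat > rail.py <<'E'
from p import *
c=r.capture("scene"); w=cloud(c)
m=(w[...,0]>.56)&(w[...,0]<.635)&(w[...,1]>-.085)&(w[...,1]<.115)&(w[...,2]>.027)&(w[...,2]<.038)
l=cv2.connectedComponentsWithStats(m.astype(np.uint8))
k=1+np.argmax(l[2][1:,4]); P=w[l[1]==k]; print(len(P),cv2.minAreaRect(P[:,:2].astype(np.float32)*1000),np.percentile(P[:,2],[5,50,95]))
pk=(w[...,0]>.55)&(w[...,0]<.64)&(w[...,1]>-.06)&(w[...,1]<.06)&(w[...,2]<.022)
big(c,265,170,375,260,7,"rail.png")
for z in (.032,): 
  for p in ((.57,-.07),(.62,-.07)): print(proj(c,[*p,z]))
E
python3 rail.py
```

```text
549 ((598.6177368164062, 15.346298217773438), (54.34980773925781, 175.35348510742188), 2.636542558670044) [0.02780008 0.0299984  0.03290977]
(np.float64(291.4781490993483), np.float64(226.31759789549565))
(np.float64(298.1158870437466), np.float64(238.1880513195568))
```

View pics/rail.png

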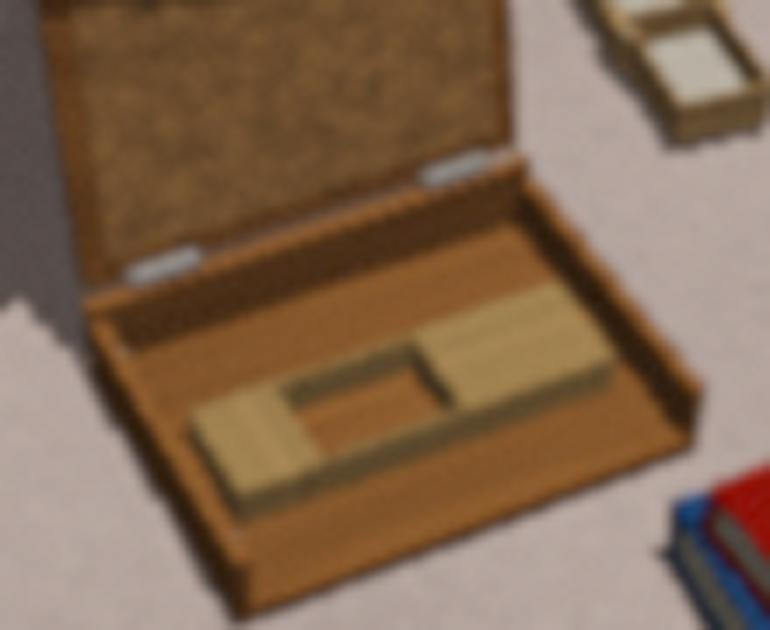

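Emit:
apply_moves --targets '[[[0,0.2,-0.85],[0,0.02,0],50],[[0,0.5,-0.85],[0,0.02,0],50],[[-0.2,0.9,-0.85],[0,0.02,0],50],[[-0.2,0.95,-0.5],[0,0,0],50],[[-0.3,0.9,0],[0,0,0],50]]'

```text
time_s: 11.15
tcp_pos: [0.447, -0.3399, 0.3069]
eef_rot: [179.9, -0.7, -9.4]
contact_force: [0.2, -0.2, -1.0]
gripper_width: 0.058
```

Emit:
apply_moves --targets '[[[-0.3,0.9,0],[0,0,0],50],[[-0.3,0.9,0],[0,0,0],50],[[-0.3,0.5,0],[0,0,0],50],[[0,0,0],[0,0,0],50]]'

```text
time_s: 11.55
tcp_pos: [0.3909, -0.4303, 0.3086]
eef_rot: [179.9, -0.8, -9.6]
contact_force: [0.3, 0.0, -0.3]
gripper_width: 0.0577
```

```bash
python3 look.py; python3 rail.py; python3 - <<'E'
from h import *
c=r.capture("top"); big(c,270,150,370,260,7,"ct.png"); cv2.imwrite("pics/full4.png",c["img"]); w=cloud(c); np.save("w4.npy",w)
E
```

```text
t 11.55 p [ 0.3909 -0.4303  0.3086] rot [179.92  -0.77  -9.58] F [ 0.3  0.  -0.3] w 0.0577 j [-29.   9.  -6.  -0. -74. 109.]
[404. 153.] 631 c [ 739.4 -246. ] size 107.2 81.5 long axis deg -20.9 z98 0.098
[184. 180.] 569 c [672.5 422.2] size 84.2 76.9 long axis deg -31.2 z98 0.06
[172. 238.] 1263 c [493.  442.7] size 174.2 58.9 long axis deg 2.5 z98 0.062
[436. 237.] 858 c [ 502.4 -346. ] size 140.8 59.2 long axis deg -6.8 z98 0.036
[  5. 241.] 586 c [471.6 944.8] size 161.6 10.9 long axis deg -0.4 z98 0.059
[208. 239.] 571 c [491.  339.5] size 80.2 59.2 long axis deg 7.8 z98 0.056
[241. 262.] 831 c [422.4 238.8] size 139.8 58.2 long axis deg -4.6 z98 0.036
[323. 386.] 1459 c [ 81.8 -10.4] size 208.0 69.2 long axis deg 80.9 z98 0.128
543 ((597.8866577148438, 14.54608154296875), (54.07368469238281, 175.32688903808594), 3.0094070434570312) [0.02769679 0.03012324 0.032743  ]
(np.float64(291.4781490993483), np.float64(226.31759789549565))
(np.float64(298.1158870437466), np.float64(238.1880513195568))
```

View pics/ct.png

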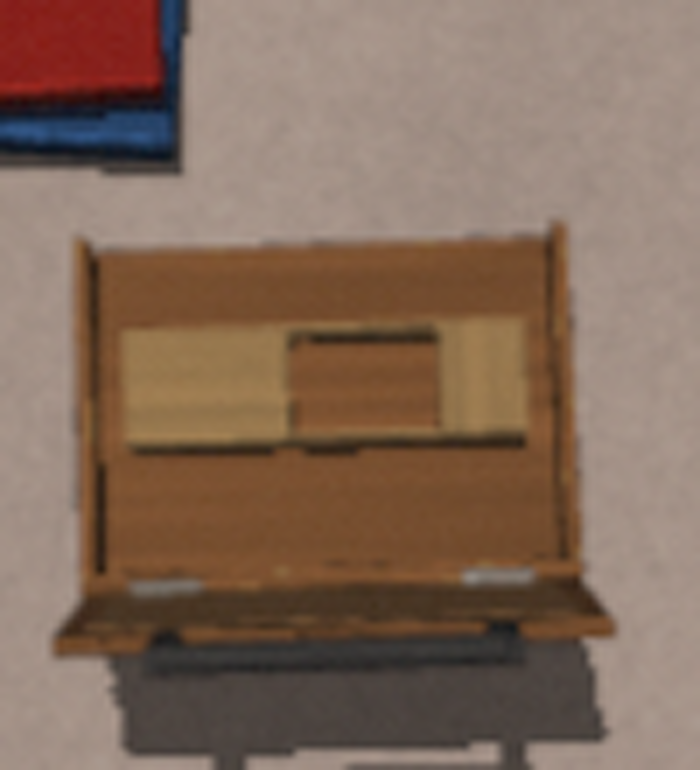

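View pics/full4.png

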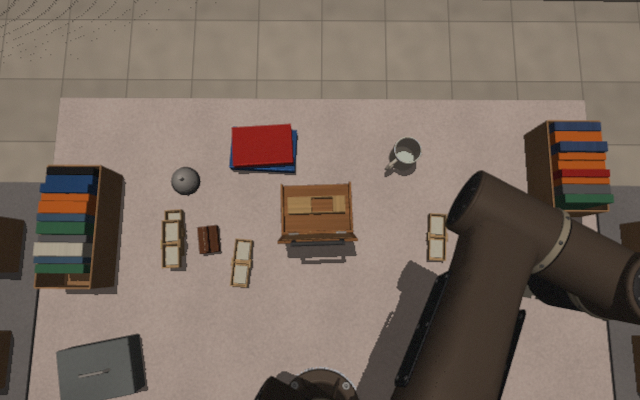

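```bash
python3 - <<'E'
from h import *
c=r.capture("top"); T=np.linalg.inv(c["camera_from_world"])
def pix(u,v,z):
    d=T[:3,:3]@np.array([(u-c["cx"])/c["fx"],-(v-c["cy"])/c["fy"],-1]); o=T[:3,3]; k=(z-o[2])/d[2]; return (o+k*d)*1000
cs=[(122,328),(526,318),(526,434),(126,442)]
# resized pixel coordinate -> source: (x+.5)/7-.5
Q=np.array([pix(270+(x+.5)/7-.5,150+(y+.5)/7-.5,.032) for x,y in cs]); print(Q.round(1), Q.mean(0).round(1))
for x,y in ((289,385),(439,385)): print("pocket y edge",pix(270+(x+.5)/7-.5,150+(y+.5)/7-.5,.032).round(1))
# cheeks tops z=.042
for x,y in ((82,245),(92,580),(560,228),(573,570)): print("cheek",pix(270+(x+.5)/7-.5,150+(y+.5)/7-.5,.042).round(1))
w=cloud(c); hsv=cv2.cvtColor(c["img"],cv2.COLOR_BGR2HSV)
m=(w[...,0]>.555)&(w[...,0]<.64)&(w[...,1]>-.085)&(w[...,1]<.115)&(w[...,2]>.023)&(w[...,2]<.040)
l=cv2.connectedComponentsWithStats(m.astype(np.uint8)); k=1+np.argmax(l[2][1:,4]); P=w[l[1]==k]; print(len(P),cv2.minAreaRect(P[:,:2].astype(np.float32)*1000),np.median(P[:,2]))
E
```

```text
[[620.2 103.9  32. ]
 [625.7 -71.3  32. ]
 [574.9 -71.1  32. ]
 [570.3 101.2  32. ]] [597.8  15.7  32. ]
pocket y edge [595.6  31.2  32. ]
pocket y edge [596.  -33.6  32. ]
cheek [654.7 121.   42. ]
cheek [509.9 113.9  42. ]
cheek [663.5 -85.5  42. ]
cheek [515.5 -90.2  42. ]
668 ((598.1885986328125, 16.774131774902344), (50.60421371459961, 174.08218383789062), 2.542687177658081) 0.03215312152872396
```

```bash
python3 p.py .5995 -.0015 .25 -87.6 50
```

```text
t 11.75 p [ 0.3933 -0.428   0.3086] rot [179.92  -0.82  -9.39] F [-0.3 -0.3 -1.2] w 0.0581 j [-28.   9.  -6.  -0. -74. 109.]
[[[0.26,-0.87,0.12],[-0.0,-0.01,0.75],50.0],[[0.16,-0.9,0.11],[-0.0,-0.01,0.75],50.0],[[0.07,-0.91,0.11],[-0.01,-0.01,0.75],50.0],[[-0.03,-0.91,0.11],[-0.0,-0.01,0.75],50.0],[[-0.12,-0.9,0.11],[-0.0,-0.01,0.75],50.0]]
[[[-0.21,-0.89,0.12],[-0.0,-0.0,0.75],50.0],[[-0.31,-0.86,0.11],[-0.01,-0.0,0.75],50.0],[[-0.39,-0.82,0.11],[-0.01,-0.01,0.75],50.0],[[-0.48,-0.78,0.11],[-0.0,-0.01,0.76],50.0],[[-0.56,-0.72,0.12],[-0.01,-0.0,0.75],50.0]]
[[[-0.63,-0.66,0.11],[-0.0,-0.01,0.76],50.0],[[-0.69,-0.58,0.12],[-0.01,-0.0,0.75],50.0],[[-0.75,-0.51,0.11],[-0.0,-0.01,0.76],50.0]]
```

Emit:
apply_moves --targets '[[[0.26,-0.87,0],[0,0,0.75],50],[[0.16,-0.9,0],[0,0,0.75],50],[[0.07,-0.91,0],[0,0,0.75],50],[[-0.03,-0.91,0],[0,0,0.75],50],[[-0.12,-0.9,0],[0,0,0.75],50]]'

```text
time_s: 12.25
tcp_pos: [0.4758, -0.2574, 0.3088]
eef_rot: [-179.6, -0.7, -40.4]
contact_force: [1.1, -1.3, -1.2]
gripper_width: 0.0579
```

Emit:
apply_moves --targets '[[[-0.21,-0.89,0],[0,0,0.75],50],[[-0.31,-0.86,0],[0,0,0.75],50],[[-0.39,-0.82,0],[0,0,0.75],50],[[-0.48,-0.78,0],[0,0,0.75],50],[[-0.5,-0.6,0],[0,0,0.75],50]]'

```text
time_s: 12.75
tcp_pos: [0.5587, -0.0847, 0.3109]
eef_rot: [-179.2, -0.4, -71.1]
contact_force: [1.4, -0.4, -1.5]
gripper_width: 0.0577
```

```bash
python3 p.py .5995 -.0015 .25 -87.6 50
```

```text
t 12.75 p [ 0.5587 -0.0847  0.3109] rot [-179.17   -0.42  -71.07] F [ 1.4 -0.4 -1.5] w 0.0577 j [ 11.   7.  -8.   0. -74.   7.]
[[[-0.55,-0.54,0.51],[-0.04,-0.01,0.69],50.0],[[-0.6,-0.49,0.51],[-0.04,-0.01,0.69],50.0],[[-0.64,-0.42,0.51],[-0.03,-0.02,0.69],50.0]]
```

Emit:
apply_moves --targets '[[[-0.45,-0.5,0],[-0.04,0,0.6],50],[[-0.5,-0.45,0.1],[-0.04,0,0.6],50],[[-0.4,-0.3,0.3],[-0.03,0,0.5],50],[[-0.2,-0.1,0.4],[0,0,0.2],50],[[0,0,0.3],[0,0,0],50]]'

```text
time_s: 13.25
tcp_pos: [0.6003, 0.0032, 0.2679]
eef_rot: [-179.7, -0.2, -86.3]
contact_force: [0.0, 0.4, -1.8]
gripper_width: 0.058
```

```bash
python3 p.py .5995 -.0015 .09 -87.6 50 35
```

```text
t 13.25 p [0.6003 0.0032 0.2679] rot [-179.71   -0.23  -86.29] F [ 0.   0.4 -1.8] w 0.0580 j [ 19.  13.  -7.   0. -70. -16.]
[[[0.02,0.01,0.74],[-0.01,-0.0,0.03],50.0],[[0.02,0.01,0.74],[-0.01,-0.01,0.03],50.0],[[0.02,0.01,0.74],[-0.0,-0.0,0.03],50.0],[[0.01,0.0,0.74],[-0.01,-0.01,0.02],50.0],[[0.02,0.0,0.74],[-0.0,-0.0,0.03],50.0]]
[[[0.01,0.01,0.75],[-0.01,-0.01,0.02],50.0]]
```

Emit:
apply_moves --targets '[[[0.03,0,0.5],[-0.01,0,0.06],50],[[0.03,0,0.7],[-0.01,0,0.06],50],[[0.02,0,0.9],[-0.01,0,0.03],50],[[0.02,0,0.9],[-0.01,0,0.02],50],[[0.02,0,0.6],[0,0,0],50]]'

```text
time_s: 13.75
tcp_pos: [0.6012, 0.0008, 0.1221]
eef_rot: [-179.7, -0.2, -87.0]
contact_force: [-0.2, 0.2, -0.8]
gripper_width: 0.0579
```

```bash
python3 p.py .5995 -.0015 .09 -87.6 50 35;  python3 - <<'E'
from h import *
c=r.capture("scene"); big(c,255,105,385,260,5,"m.png")
E
```

```text
t 13.75 p [0.6012 0.0008 0.1221] rot [-1.7966e+02 -1.7000e-01 -8.6990e+01] F [-0.2  0.2 -0.8] w 0.0579 j [ 19.  19. -18.   0. -52. -16.]
[[[0.05,0.05,0.8],[-0.04,-0.02,0.08],50.0]]
```

View pics/m.png

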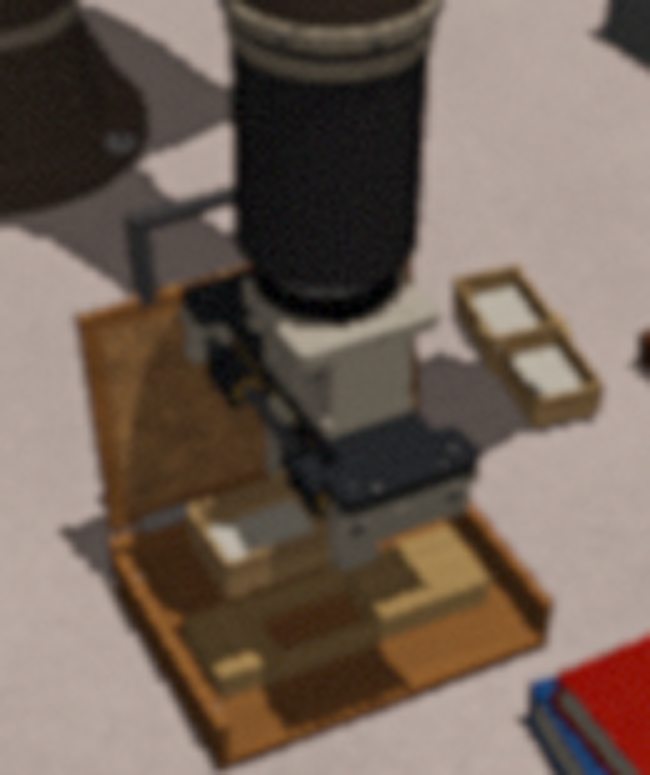

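Emit:
apply_moves --targets '[[[0.06,0.04,0.35],[-0.03,-0.02,0.06],50],[[0.03,0.02,0.35],[-0.02,0,0.04],50],[[0.02,0.01,0.2],[0,0,0.03],50],[[0,0,0.1],[0,0,0],50],[[0,0,0],[0,0,0],50]]'

```text
time_s: 14.3
tcp_pos: [0.5965, -0.004, 0.0781]
eef_rot: [179.7, -0.1, -87.8]
contact_force: [0.4, -0.7, -0.6]
gripper_width: 0.0581
```

```bash
python3 p.py .5995 -.0015 .066 -87.6 50 6; python3 lid.py;  python3 - <<'E'
from h import *
c=r.capture("scene"); big(c,255,105,385,260,5,"n.png")
E
```

```text
t 14.30 p [ 0.5965 -0.004   0.0781] rot [ 1.7966e+02 -9.0000e-02 -8.7830e+01] F [ 0.4 -0.7 -0.6] w 0.0581 j [ 18.  22. -21.  -0. -47. -16.]
[[[-0.02,-0.03,0.1],[0.01,-0.0,-0.01],50.0],[[-0.02,-0.02,0.1],[0.02,-0.01,-0.01],50.0],[[-0.02,-0.03,0.1],[0.01,-0.0,-0.01],50.0]]
lid angle 95.68 n [ 0.3847 -0.9177  0.099 ] yaw -67.25 x@hinge 0.6623 709 0.011800315940435888
```

View pics/n.png

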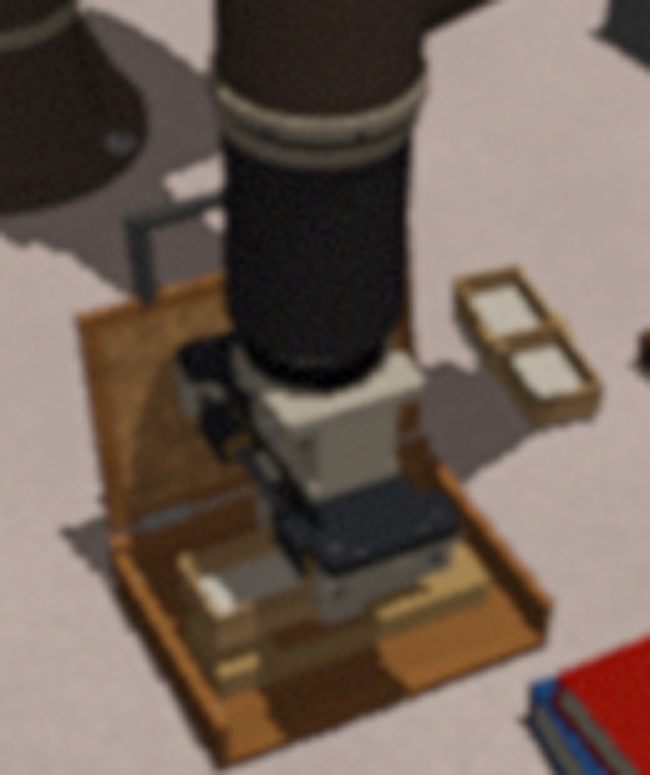

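Emit:
apply_moves --targets '[[[-0.05,-0.06,0],[0.03,0,-0.02],50],[[0,0,0],[0,0,0],50],[[0,0,0.1],[0,0,0],50],[[0,0,0],[0,0,0],50]]'

```text
time_s: 14.8
tcp_pos: [0.6008, -0.0011, 0.0766]
eef_rot: [-179.8, -0.0, -87.6]
contact_force: [-0.3, -0.7, -2.3]
gripper_width: 0.0578
```

```bash
python3 p.py .5995 -.0015 .057 -87.6 50 6
```

```text
t 14.80 p [ 0.6008 -0.0011  0.0766] rot [-1.798e+02 -3.000e-02 -8.761e+01] F [-0.3 -0.7 -2.3] w 0.0578 j [ 19.  22. -21.   0. -47. -16.]
[[[0.0,0.01,0.12],[-0.01,-0.0,-0.0],50.0],[[0.0,0.01,0.12],[-0.0,-0.0,-0.0],50.0],[[0.0,0.01,0.13],[-0.01,-0.0,-0.0],50.0],[[0.01,0.0,0.12],[-0.0,-0.0,-0.0],50.0]]
```

Emit:
apply_moves --targets '[[[0,0.02,0.15],[0,0,0],50],[[0,0,0.15],[0,0,0],50],[[0,0,0.12],[0,0,0],50],[[0,0,0],[0,0,0],50]]'

```text
time_s: 15.2
tcp_pos: [0.5997, -0.0012, 0.058]
eef_rot: [-179.8, -0.0, -87.6]
contact_force: [-0.3, -0.2, -0.9]
gripper_width: 0.0578
```

```bash
python3 p.py .5995 -.0015 .057 -87.6 50 6
```

```text
t 15.20 p [ 0.5997 -0.0012  0.058 ] rot [-1.7984e+02 -4.0000e-02 -8.7620e+01] F [-0.3 -0.2 -0.9] w 0.0578 j [ 19.  24. -22.   0. -44. -16.]
[[[0.01,0.0,0.02],[-0.02,-0.0,-0.0],50.0]]
```

Emit:
apply_moves --targets '[[[0,0,0.05],[0,0,0],50],[[0,0,0],[0,0,0],50],[[0,0,0],[0,0,0],72],[[0,0,0],[0,0,0],72],[[0,0,0],[0,0,0],72]]'

```text
time_s: 15.7
tcp_pos: [0.6008, -0.001, 0.0577]
eef_rot: [-179.7, -0.1, -87.6]
contact_force: [-0.2, 0.0, -0.3]
gripper_width: 0.0706
```

Emit:
apply_moves --targets '[[[0,0,-0.3],[0,0,0],72],[[0,-0.05,-0.7],[0,0,0],72],[[0,-0.05,-1],[0,0,0],76],[[0,-0.05,-1],[0,0,0],80],[[0,0,-1],[0,0,0],80]]'

```text
time_s: 16.2
tcp_pos: [0.6028, -0.0017, 0.2195]
eef_rot: [179.6, -0.2, -87.6]
contact_force: [0.7, 0.5, -0.5]
gripper_width: 0.0795
```

Emit:
apply_moves --targets '[[[0,0,-1],[0,0,0],80],[[0,0,-0.8],[0,0,0],80]]'

```text
time_s: 16.4
tcp_pos: [0.603, -0.0018, 0.2982]
eef_rot: [179.8, -0.2, -87.6]
contact_force: [0.4, 0.2, -0.3]
gripper_width: 0.0796
```

```bash
python3 p.py .5024 -.346 .28 -6 80; python3 lid.py;  python3 - <<'E'
from h import *
c=r.capture("scene"); big(c,255,105,385,260,5,"o.png")
E
```

```text
t 16.40 p [ 0.603  -0.0018  0.2982] rot [179.78  -0.2  -87.59] F [ 0.4  0.2 -0.3] w 0.0796 j [ 18.  12.  -4.   0. -74. -16.]
[[[0.77,0.26,0.05],[0.0,-0.0,-0.93],80.0],[[0.73,0.36,0.04],[0.0,0.0,-0.93],80.0],[[0.68,0.45,0.05],[0.0,0.0,-0.93],80.0],[[0.62,0.53,0.04],[0.0,0.0,-0.93],80.0],[[0.54,0.61,0.05],[0.01,0.0,-0.93],80.0]]
[[[0.46,0.68,0.04],[0.0,0.0,-0.92],80.0],[[0.37,0.73,0.04],[0.01,0.0,-0.93],80.0],[[0.27,0.77,0.04],[0.0,0.0,-0.92],80.0],[[0.17,0.79,0.05],[0.01,0.0,-0.93],80.0],[[0.06,0.81,0.04],[0.0,0.0,-0.92],80.0]]
[[[-0.05,0.81,0.04],[0.0,0.01,-0.93],80.0]]
lid angle 100.49 n [0.9825 0.0392 0.1821] yaw 2.28 x@hinge 0.5082 1390 0.0016656190772423977
```

View pics/o.png

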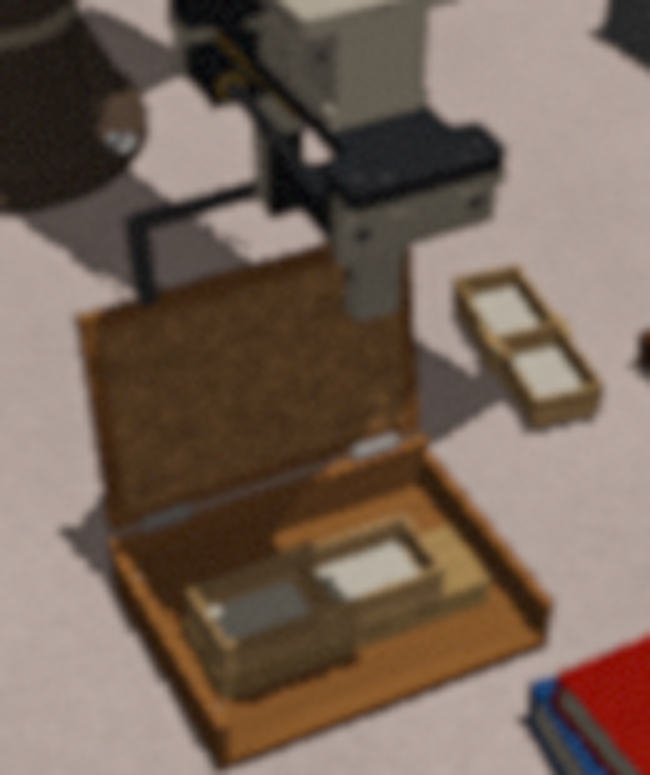

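Emit:
apply_moves --targets '[[[0.77,0.26,0],[0,0,-0.93],80],[[0.73,0.36,0],[0,0,-0.93],80],[[0.68,0.45,0.05],[0,0,-0.93],80],[[0.62,0.53,0.05],[0,0,-0.93],80],[[0.54,0.61,0.05],[0,0,-0.93],80]]'

```text
time_s: 17.0
tcp_pos: [0.5598, -0.1599, 0.2999]
eef_rot: [-179.6, -0.4, -48.8]
contact_force: [0.5, 1.1, -0.2]
gripper_width: 0.0797
```

Emit:
apply_moves --targets '[[[0.46,0.68,0.05],[0,0,-0.93],80],[[0.37,0.73,0.2],[0,0,-0.93],80],[[0.27,0.77,0.3],[0,0,-0.93],80],[[0.17,0.79,0.3],[0,0,-0.93],80],[[0.05,0.6,0.3],[0,0,-0.8],80]]'

```text
time_s: 17.5
tcp_pos: [0.5202, -0.3169, 0.2572]
eef_rot: [-180.0, -0.9, -11.0]
contact_force: [-0.1, 0.5, 0.5]
gripper_width: 0.0801
```

```bash
python3 p.py .5024 -.346 .10 -4.5 80; python3 look.py
```

```text
t 17.50 p [ 0.5202 -0.3169  0.2572] rot [-179.98   -0.92  -11.02] F [-0.1  0.5  0.5] w 0.0801 j [-13.  13.  -8.  -0. -68.  92.]
[[[-0.07,0.16,0.78],[0.0,-0.02,-0.16],80.0],[[-0.07,0.16,0.79],[0.0,-0.02,-0.16],80.0],[[-0.08,0.16,0.79],[0.0,-0.03,-0.16],80.0],[[-0.08,0.15,0.78],[0.0,-0.02,-0.17],80.0],[[-0.07,0.15,0.79],[0.0,-0.02,-0.16],80.0]]
t 17.50 p [ 0.5202 -0.3169  0.2572] rot [-179.98   -0.92  -11.02] F [-0.1  0.5  0.5] w 0.0801 j [-13.  13.  -8.  -0. -68.  92.]
[184. 180.] 574 c [673.7 421.9] size 85.2 78.3 long axis deg -6.7 z98 0.061
[172. 238.] 1267 c [492.8 442.4] size 174.0 57.9 long axis deg 3.2 z98 0.062
[  5. 241.] 593 c [471.6 945.3] size 161.7 11.4 long axis deg 0.6 z98 0.06
[636. 245.] 398 c [ 470.3 -941.5] size 162.4 10.6 long axis deg 0.3 z98 0.045
[208. 239.] 571 c [490.9 340.1] size 80.5 59.7 long axis deg 8.2 z98 0.057
[241. 262.] 839 c [422.6 238.9] size 139.9 58.1 long axis deg -5.4 z98 0.036
[310. 386.] 1132 c [79.  38.2] size 157.0 64.1 long axis deg -74.1 z98 0.123
```

Emit:
apply_moves --targets '[[[-0.1,0.2,0.7],[0,-0.03,-0.2],80],[[-0.1,0.18,0.8],[0,-0.03,-0.2],80],[[-0.08,0.16,0.8],[0,-0.03,-0.16],80],[[-0.06,0.12,0.8],[0,-0.02,-0.15],80],[[-0.04,0.06,0.6],[0,0,-0.1],80]]'

```text
time_s: 18.05
tcp_pos: [0.5004, -0.3495, 0.1076]
eef_rot: [179.8, -0.3, -4.0]
contact_force: [0.5, 0.4, 0.2]
gripper_width: 0.08
```

Emit:
apply_moves --targets '[[[0,0,0],[0,0,0],80]]'

```text
time_s: 18.15
tcp_pos: [0.4979, -0.3489, 0.1045]
eef_rot: [179.9, 0.0, -4.1]
contact_force: [0.1, 0.3, 0.2]
gripper_width: 0.0801
```

```bash
python3 p.py .5024 -.346 .06 -4.5 80 20;  python3 - <<'E'
from h import *
c=r.capture("scene"); big(c,145,130,295,280,5,"q.png")
E
```

```text
t 18.15 p [ 0.4979 -0.3489  0.1045] rot [ 1.7995e+02  4.0000e-02 -4.1000e+00] F [0.1 0.3 0.2] w 0.0801 j [-17.  21. -18.   0. -51. 102.]
[[[0.04,-0.03,0.37],[0.0,0.0,0.02],80.0],[[0.03,-0.03,0.37],[0.0,0.0,0.02],80.0],[[0.04,-0.02,0.37],[0.01,0.0,0.01],80.0]]
```

View pics/q.png

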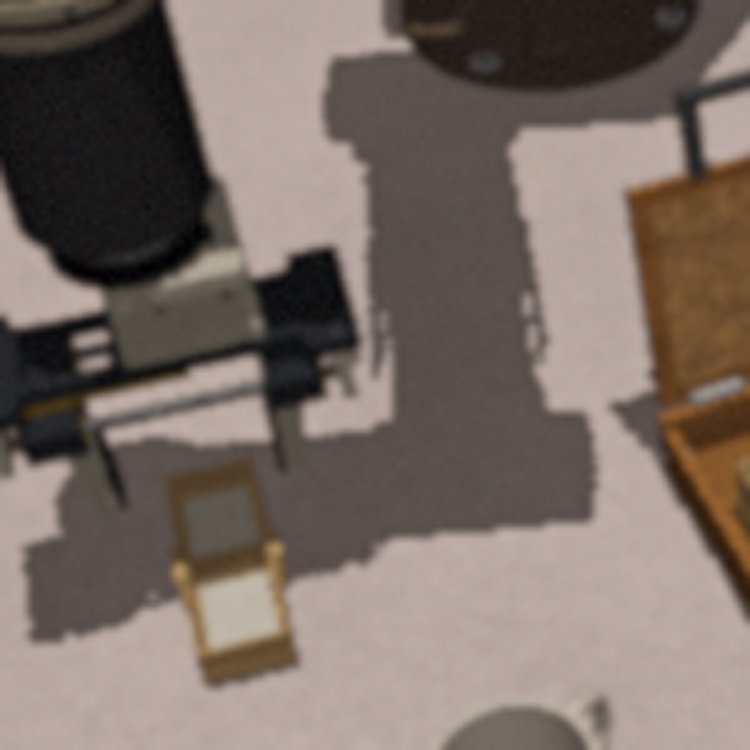

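Emit:
apply_moves --targets '[[[0.05,-0.04,0.4],[0,0,0.02],80],[[0.05,-0.03,0.5],[0,0,0.02],80],[[0.03,-0.02,0.45],[0,0,0.02],80],[[0.02,0,0.3],[0,0,0],80],[[0,0,0.1],[0,0,0],80]]'

```text
time_s: 18.7
tcp_pos: [0.5129, -0.3482, 0.0453]
eef_rot: [179.6, -0.9, -4.6]
contact_force: [-0.4, 0.2, -0.2]
gripper_width: 0.0802
```

```bash
python3 p.py .5024 -.346 .032 -4.5 80 20
```

```text
t 18.70 p [ 0.5129 -0.3482  0.0453] rot [179.58  -0.91  -4.56] F [-0.4  0.2 -0.2] w 0.0802 j [-16.  26. -20.   0. -43. 101.]
[[[-0.27,-0.04,0.33],[0.05,-0.11,-0.01],80.0]]
```

Emit:
apply_moves --targets '[[[-0.2,-0.03,0.15],[0.03,-0.08,0],80],[[-0.06,0,0.1],[0,0,0],80],[[0,0,0],[0,0,0],80]]'

```text
time_s: 19.0
tcp_pos: [0.5032, -0.3465, 0.0368]
eef_rot: [179.8, -0.4, -4.5]
contact_force: [-0.1, -0.6, 0.1]
gripper_width: 0.0801
```

```bash
python3 p.py .5024 -.346 .032 -4.5 80 20
```

```text
t 19.00 p [ 0.5032 -0.3465  0.0368] rot [179.79  -0.37  -4.54] F [-0.1 -0.6  0.1] w 0.0801 j [-16.  26. -22.   0. -42. 101.]
[[[-0.02,-0.01,0.12],[0.03,-0.05,-0.01],80.0]]
```

Emit:
apply_moves --targets '[[[-0.02,-0.01,0.12],[0,-0.03,0],80],[[0,0,0],[0,0,0],50],[[0,0,0],[0,0,0],50],[[0,0,0],[0,0,0],50],[[0,0,0],[0,0,0],50]]' --squeeze 20

```text
time_s: 19.5
tcp_pos: [0.503, -0.3465, 0.033]
eef_rot: [179.7, -0.2, -4.5]
contact_force: [-0.1, -0.3, -1.3]
gripper_width: 0.0581
```

Emit:
apply_moves --targets '[[[0,0,-0.3],[0,0,0],50],[[0,0,-0.6],[0,0,0],50],[[0,0,-0.8],[0,0,0],50],[[0,0,-0.9],[0,0,0],50],[[0,0,-0.9],[0,0,0],50]]'

```text
time_s: 20.0
tcp_pos: [0.4986, -0.3442, 0.1739]
eef_rot: [180.0, 0.5, -4.6]
contact_force: [0.4, -0.6, -1.6]
gripper_width: 0.0577
```

```bash
python3 p.py .598 .0335 .31 -87.6 50
```

```text
t 20.00 p [ 0.4986 -0.3442  0.1739] rot [179.98   0.5   -4.61] F [ 0.4 -0.6 -1.6] w 0.0577 j [-16.  17. -14.   0. -60. 101.]
[[[0.15,-0.87,-0.31],[0.0,0.0,0.94],50.0],[[0.04,-0.89,-0.31],[0.0,0.0,0.94],50.0],[[-0.08,-0.88,-0.31],[0.01,0.0,0.94],50.0],[[-0.19,-0.87,-0.31],[0.01,0.01,0.94],50.0],[[-0.3,-0.83,-0.31],[0.0,0.01,0.94],50.0]]
[[[-0.41,-0.79,-0.31],[0.01,0.0,0.95],50.0],[[-0.51,-0.73,-0.31],[0.0,0.01,0.94],50.0],[[-0.6,-0.65,-0.31],[0.01,0.0,0.95],50.0],[[-0.69,-0.57,-0.31],[0.0,0.01,0.94],50.0],[[-0.75,-0.47,-0.31],[0.01,0.0,0.95],50.0]]
[[[-0.81,-0.37,-0.31],[0.0,0.01,0.94],50.0]]
```

Emit:
apply_moves --targets '[[[0.15,-0.7,-0.7],[0,0,0.94],50],[[0.04,-0.7,-0.7],[0,0,0.94],50],[[-0.08,-0.75,-0.6],[0,0,0.94],50],[[-0.19,-0.85,-0.5],[0,0,0.94],50],[[-0.3,-0.83,-0.4],[0,0,0.94],50]]'

```text
time_s: 20.5
tcp_pos: [0.5403, -0.1916, 0.3026]
eef_rot: [179.9, -0.0, -43.8]
contact_force: [0.8, 1.2, -1.5]
gripper_width: 0.0578
```

Emit:
apply_moves --targets '[[[-0.41,-0.79,-0.2],[0,0,0.94],50],[[-0.51,-0.73,0],[0,0,0.94],50],[[-0.6,-0.65,0],[0,0,0.94],50],[[-0.69,-0.57,0],[0,0,0.94],50],[[-0.75,-0.47,0],[0,0,0.9],50]]'

```text
time_s: 21.0
tcp_pos: [0.5916, -0.0143, 0.3205]
eef_rot: [-179.5, -0.0, -82.7]
contact_force: [1.2, 0.3, -0.8]
gripper_width: 0.0579
```

```bash
python3 p.py .598 .033 .28 -87.6 50
```

```text
t 21.00 p [ 0.5916 -0.0143  0.3205] rot [-1.7947e+02 -5.0000e-02 -8.2710e+01] F [ 1.2  0.3 -0.8] w 0.0579 j [ 18.  10.  -4.   0. -76. -10.]
[[[-0.58,-0.15,0.51],[-0.03,-0.0,0.31],50.0],[[-0.58,-0.13,0.5],[-0.04,-0.0,0.3],50.0]]
```

Emit:
apply_moves --targets '[[[-0.5,-0.1,0.2],[-0.03,0,0.3],50],[[-0.4,-0.08,0.4],[-0.03,0,0.3],50],[[-0.2,0,0.6],[0,0,0.1],50],[[0,0,0.8],[0,0,0],50],[[0,0,0.8],[0,0,0],50]]'

```text
time_s: 21.5
tcp_pos: [0.5974, 0.0383, 0.2146]
eef_rot: [-179.3, 0.2, -88.5]
contact_force: [0.3, 0.4, -2.5]
gripper_width: 0.058
```

Emit:
apply_moves --targets '[[[0,0,0.6],[0,0,0],50],[[0,0,0.3],[0,0,0],50],[[0,0,0],[0,0,0],50]]'

```text
time_s: 21.8
tcp_pos: [0.5948, 0.0382, 0.175]
eef_rot: [-179.6, 0.2, -88.5]
contact_force: [-0.4, -0.5, -1.0]
gripper_width: 0.0579
```

```bash
python3 p.py .5985 .033 .11 -87.6 50; python3 lid.py; python3 - <<'E'
from h import *
c=r.capture("scene"); big(c,255,105,385,260,5,"s.png")
E
```

```text
t 21.80 p [0.5948 0.0382 0.175 ] rot [-1.7962e+02  1.6000e-01 -8.8460e+01] F [-0.4 -0.5 -1. ] w 0.0579 j [ 22.  16. -15.  -0. -58. -21.]
[[[0.07,-0.04,0.81],[-0.02,0.01,-0.05],50.0],[[0.07,-0.04,0.81],[-0.03,0.01,-0.06],50.0]]
lid angle 100.5 n [0.9824 0.04   0.1822] yaw 2.33 x@hinge 0.508 995 0.0016329443316214585
```

View pics/s.png

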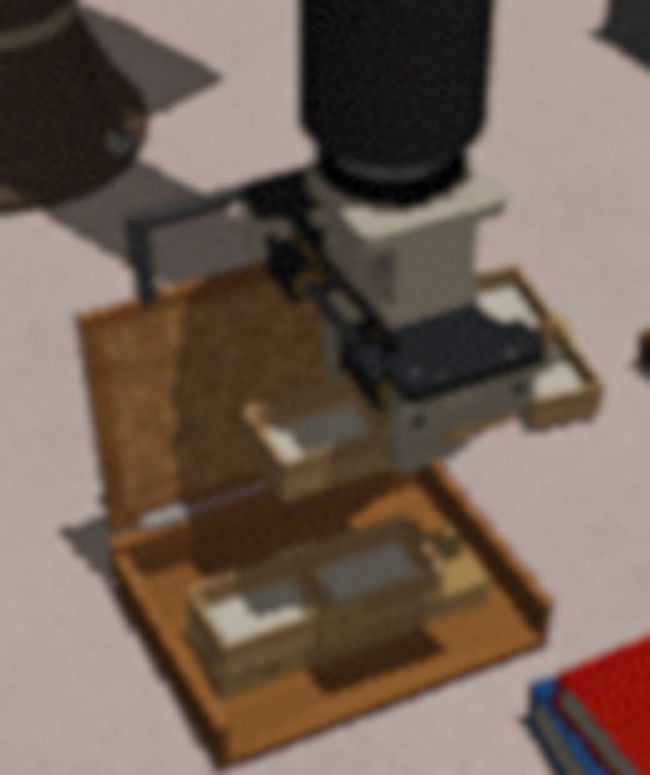

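Emit:
apply_moves --targets '[[[0.09,-0.07,0.5],[-0.03,0,-0.08],50],[[0.04,-0.03,0.6],[-0.02,0,-0.04],50],[[0,0,0.4],[0,0,0],50],[[0,0,0.15],[0,0,0],50],[[0,0,0],[0,0,0],50]]'

```text
time_s: 22.4
tcp_pos: [0.6071, 0.0346, 0.1193]
eef_rot: [-179.0, 0.4, -87.4]
contact_force: [-0.0, 0.7, -0.7]
gripper_width: 0.058
```

```bash
python3 p.py .5985 .033 .092 -87.6 50 6
```

```text
t 22.40 p [0.6071 0.0346 0.1193] rot [-178.97    0.35  -87.38] F [-0.   0.7 -0.7] w 0.0580 j [ 22.  20. -18.   0. -51. -19.]
[[[0.01,0.05,0.14],[-0.03,0.01,0.01],50.0],[[0.01,0.04,0.13],[-0.02,0.01,0.0],50.0],[[0.0,0.04,0.14],[-0.03,0.01,0.01],50.0],[[0.01,0.05,0.13],[-0.02,0.01,0.0],50.0],[[0.0,0.04,0.14],[-0.03,0.0,0.01],50.0]]
```

Emit:
apply_moves --targets '[[[0.03,0.18,0.15],[-0.1,0.03,0.02],50],[[0,0,0],[0,0,0],50],[[0,0,0.15],[0,0,0],50],[[0,0,0],[0,0,0],50]]'

```text
time_s: 22.8
tcp_pos: [0.6014, 0.0336, 0.1103]
eef_rot: [-179.5, 0.2, -87.5]
contact_force: [-0.1, -0.4, -1.0]
gripper_width: 0.0577
```

```bash
python3 p.py .5985 .033 .092 -87.6 50 6
```

```text
t 22.80 p [0.6014 0.0336 0.1103] rot [-1.7952e+02  1.7000e-01 -8.7530e+01] F [-0.1 -0.4 -1. ] w 0.0577 j [ 22.  20. -19.  -0. -50. -19.]
[[[0.0,0.02,0.11],[-0.01,0.01,0.0],50.0],[[0.0,0.02,0.12],[-0.02,0.0,0.0],50.0],[[0.01,0.02,0.11],[-0.01,0.01,0.0],50.0],[[0.0,0.02,0.12],[-0.02,0.0,0.01],50.0]]
```

Emit:
apply_moves --targets '[[[0,0.05,0.15],[-0.05,0.02,0],50],[[0,0,0.15],[0,0,0],50],[[0,0,0.15],[0,0,0],50],[[0,0,0],[0,0,0],50]]'

```text
time_s: 23.2
tcp_pos: [0.5995, 0.0337, 0.0909]
eef_rot: [-179.9, 0.0, -87.5]
contact_force: [0.2, 0.1, -1.1]
gripper_width: 0.058
```

```bash
python3 p.py .5990 .033 .084 -87.6 50 6; python3 - <<'E'
from h import *
c=r.capture("scene"); big(c,265,145,375,255,7,"u.png")
E
```

```text
t 23.20 p [0.5995 0.0337 0.0909] rot [-179.93    0.    -87.52] F [ 0.2  0.1 -1.1] w 0.0580 j [ 22.  22. -20.   0. -49. -19.]
[[[0.01,0.01,0.09],[-0.0,0.0,0.0],50.0],[[0.01,0.0,0.08],[-0.01,0.0,0.01],50.0]]
```

View pics/u.png

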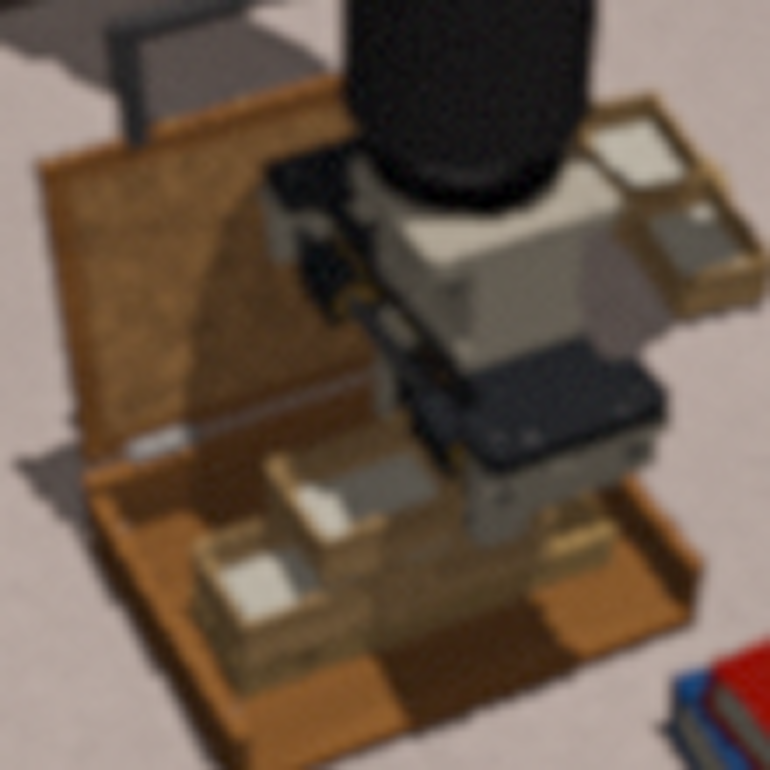

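Emit:
apply_moves --targets '[[[0,0,0.1],[0,0,0],50],[[0,0,0.1],[0,0,0],50],[[0,0,0.05],[0,0,0],50],[[0,0,0],[0,0,0],50]]'

```text
time_s: 23.65
tcp_pos: [0.6005, 0.0339, 0.0841]
eef_rot: [-179.8, -0.0, -87.4]
contact_force: [0.5, 0.8, -1.4]
gripper_width: 0.0581
```

```bash
python3 p.py .5990 .033 .084 -87.6 50 6
```

```text
t 23.65 p [0.6005 0.0339 0.0841] rot [-1.7978e+02 -3.0000e-02 -8.7400e+01] F [ 0.5  0.8 -1.4] w 0.0581 j [ 22.  22. -20.   0. -48. -19.]
[[[0.02,0.04,0.0],[-0.03,-0.0,0.02],50.0]]
```

Emit:
apply_moves --targets '[[[0,0,0],[0,0,0],72],[[0,0,0],[0,0,0],72],[[0,0,-0.05],[0,0,0],72],[[0,0,-0.4],[0,0,0],72],[[0,0,-0.9],[0,0,0],80]]'

```text
time_s: 24.15
tcp_pos: [0.5978, 0.0331, 0.1344]
eef_rot: [179.8, -0.1, -87.5]
contact_force: [-0.2, 0.2, 0.2]
gripper_width: 0.0758
```

Emit:
apply_moves --targets '[[[0,0,-1],[0,0,0],80],[[0,0,-1],[0,0,0],80],[[0,0,-1],[0,0,0],80],[[0,0,-0.8],[0,0,0],80]]'

```text
time_s: 24.55
tcp_pos: [0.5976, 0.0329, 0.2915]
eef_rot: [179.6, -0.2, -87.5]
contact_force: [0.8, 0.5, -0.2]
gripper_width: 0.08
```

```bash
python3 p.py .4224 .2388 .28 -5 80; python3 lid.py; python3 look.py;python3 - <<'E'
from h import *
c=r.capture("scene"); big(c,265,145,375,255,7,"v.png")
E
```

```text
t 24.55 p [0.5976 0.0329 0.2915] rot [179.61  -0.21 -87.46] F [ 0.8  0.5 -0.2] w 0.0800 j [ 22.  12.  -5.   0. -74. -19.]
[[[-0.49,0.38,0.03],[0.01,0.0,-0.94],80.0],[[-0.53,0.31,0.03],[0.0,0.0,-0.94],80.0],[[-0.57,0.24,0.03],[0.01,0.0,-0.94],80.0],[[-0.59,0.16,0.02],[0.0,0.0,-0.94],80.0],[[-0.61,0.08,0.03],[0.01,0.0,-0.94],80.0]]
[[[-0.61,0.0,0.02],[0.0,0.0,-0.93],80.0],[[-0.61,-0.08,0.03],[0.0,0.0,-0.94],80.0],[[-0.59,-0.15,0.02],[0.01,0.0,-0.93],80.0],[[-0.57,-0.23,0.03],[0.0,0.0,-0.94],80.0],[[-0.54,-0.3,0.03],[0.01,0.01,-0.93],80.0]]
[[[-0.49,-0.37,0.02],[0.0,0.0,-0.94],80.0]]
lid angle 100.61 n [0.9821 0.0398 0.1841] yaw 2.32 x@hinge 0.5083 1461 0.0016318678152721197
t 24.60 p [0.5998 0.0329 0.2974] rot [-179.95   -0.19  -87.43] F [2.7 0.1 6.8] w 0.0797 j [ 22.  12.  -4.   0. -74. -19.]
[404. 153.] 631 c [ 749.2 -238.3] size 107.7 80.7 long axis deg -81.8 z98 0.097
[  5. 242.] 589 c [471.6 944.6] size 161.6 11.5 long axis deg -0.2 z98 0.059
[636. 245.] 397 c [ 470.5 -940.6] size 163.1 11.2 long axis deg -0.8 z98 0.045
[319. 387.] 1670 c [76.2 -0.6] size 215.0 82.8 long axis deg -89.5 z98 0.121
```

View pics/v.png

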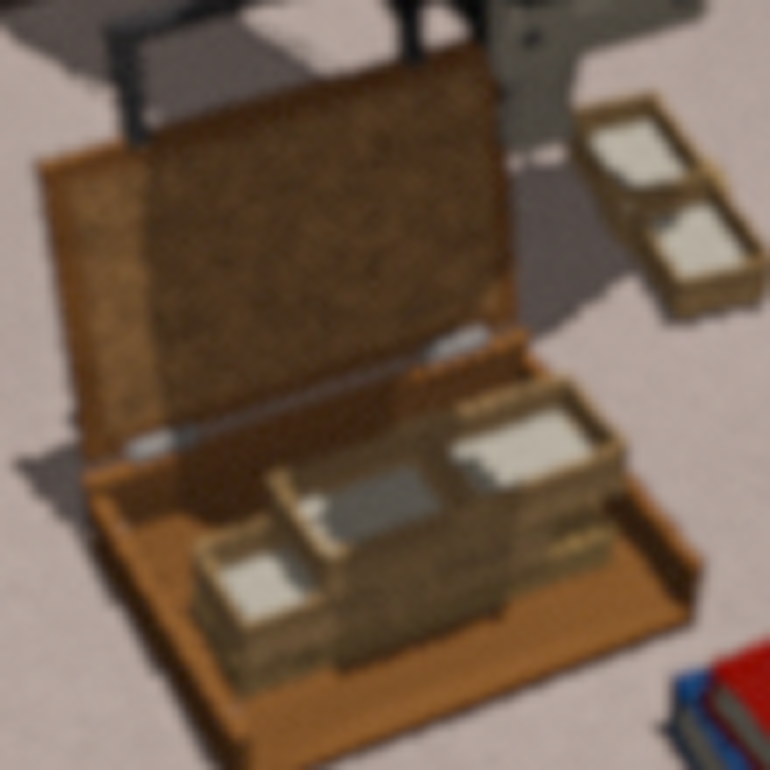

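Emit:
apply_moves --targets '[[[-0.49,0.38,0],[0,0,-0.94],80],[[-0.53,0.31,0],[0,0,-0.94],80],[[-0.57,0.24,0],[0,0,-0.94],80],[[-0.59,0.16,0],[0,0,-0.94],80],[[-0.61,0.08,0],[0,0,-0.94],80]]'

```text
time_s: 25.2
tcp_pos: [0.515, 0.1268, 0.2855]
eef_rot: [179.3, 0.2, -48.9]
contact_force: [0.7, -0.0, -0.1]
gripper_width: 0.08
```

Emit:
apply_moves --targets '[[[-0.61,0,0],[0,0,-0.94],80],[[-0.61,-0.08,0],[0,0,-0.94],80],[[-0.59,-0.15,0.1],[0,0,-0.94],80],[[-0.57,-0.23,0.3],[0,0,-0.94],80],[[-0.5,-0.25,0.5],[0,0,-0.9],80]]'

```text
time_s: 25.7
tcp_pos: [0.4283, 0.2179, 0.2457]
eef_rot: [179.4, 0.8, -10.0]
contact_force: [-0.7, -0.7, -0.2]
gripper_width: 0.0797
```

```bash
python3 p.py .4224 .2388 .11 -5 80;python3 - <<'E'
from h import *
c=r.capture("scene"); big(c,300,105,460,225,5,"x.png")
E
```

```text
t 25.70 p [0.4283 0.2179 0.2457] rot [179.45   0.76 -10.04] F [-0.7 -0.7 -0.2] w 0.0797 j [ 50.   2. -22.  -0. -66.  30.]
[[[-0.05,-0.13,0.85],[0.02,0.02,-0.16],80.0],[[-0.05,-0.13,0.85],[0.01,0.03,-0.16],80.0],[[-0.05,-0.13,0.85],[0.02,0.02,-0.15],80.0],[[-0.04,-0.13,0.84],[0.01,0.03,-0.16],80.0]]
```

View pics/x.png

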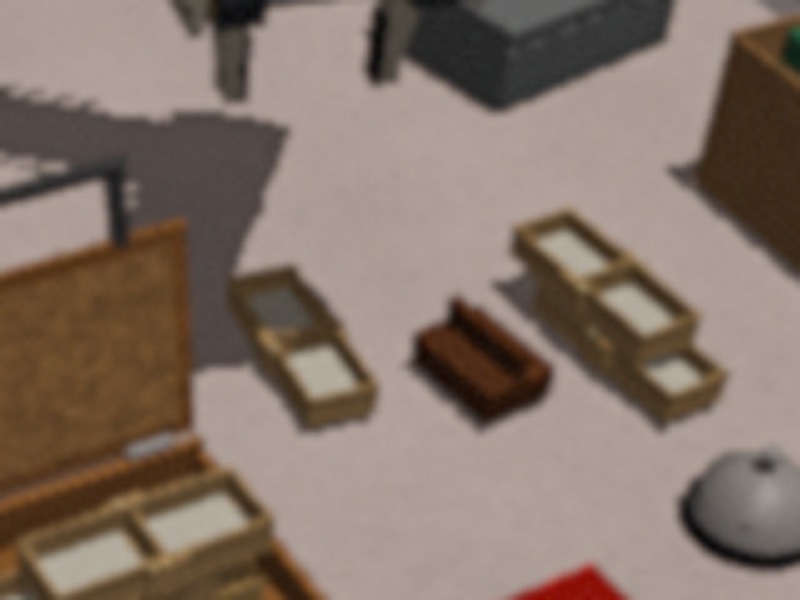

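Emit:
apply_moves --targets '[[[-0.05,-0.16,0.6],[0.02,0.03,-0.2],80],[[-0.05,-0.14,0.8],[0.02,0.03,-0.2],80],[[-0.05,-0.1,0.85],[0.02,0.02,-0.15],80],[[-0.03,-0.08,0.6],[0,0.02,-0.1],80],[[0,0,0.3],[0,0,0],80]]'

```text
time_s: 26.25
tcp_pos: [0.4155, 0.2369, 0.1082]
eef_rot: [179.7, 0.4, -4.0]
contact_force: [-0.0, 0.2, -0.4]
gripper_width: 0.0798
```

Emit:
apply_moves --targets '[[[0,0,0],[0,0,0],80]]'

```text
time_s: 26.35
tcp_pos: [0.4141, 0.2354, 0.1056]
eef_rot: [179.5, 0.6, -4.0]
contact_force: [0.2, -0.4, 0.0]
gripper_width: 0.0802
```

```bash
python3 p.py .4224 .2388 .032 -5 80 20;python3 - <<'E'
from h import *
c=r.capture("scene"); w=cloud(c)
# tray C pose by scene cam rim
m=(w[...,0]>.33)&(w[...,0]<.52)&(w[...,1]>.17)&(w[...,1]<.30)&(w[...,2]>.008)&(w[...,2]<.037)
l=cv2.connectedComponentsWithStats(m.astype(np.uint8));k=1+np.argmax(l[2][1:,4]);P=w[l[1]==k];print(cv2.minAreaRect(P[:,:2].astype(np.float32)*1000))
E
```

```text
t 26.35 p [0.4141 0.2354 0.1056] rot [179.47   0.55  -4.01] F [ 0.2 -0.4  0. ] w 0.0802 j [ 53.  10. -34.  -0. -47.  33.]
[[[0.05,-0.03,0.46],[0.02,0.02,0.03],80.0],[[0.06,-0.03,0.46],[0.02,0.02,0.03],80.0],[[0.05,-0.03,0.46],[0.01,0.01,0.03],80.0],[[0.05,-0.02,0.46],[0.02,0.02,0.03],80.0]]
((422.59808349609375, 236.92201232910156), (60.00871276855469, 146.38055419921875), 81.74021911621094)
```

Tray C is still in place. Descend.

Emit:
apply_moves --targets '[[[0.12,-0.06,0.2],[0.06,0.06,0.1],80],[[0.05,-0.02,0.45],[0,0,0],80],[[0.02,0,0.5],[0,0,0],80],[[0,0,0.4],[0,0,0],80],[[0,0,0.1],[0,0,0],80]]'

```text
time_s: 26.9
tcp_pos: [0.4252, 0.2404, 0.0426]
eef_rot: [-179.7, -0.3, -4.9]
contact_force: [-0.4, -0.3, 0.5]
gripper_width: 0.0799
```

```bash
python3 p.py .4224 .2388 .032 -5 80 20
```

```text
t 26.90 p [0.4252 0.2404 0.0426] rot [-179.67   -0.26   -4.87] F [-0.4 -0.3  0.5] w 0.0799 j [ 53.  16. -37.   0. -36.  32.]
[[[-0.07,0.05,0.27],[-0.04,-0.03,0.02],80.0]]
```

Emit:
apply_moves --targets '[[[-0.06,0.04,0.14],[-0.04,-0.03,0.02],80],[[0,0,0.1],[0,0,0],80],[[0,0,0],[0,0,0],80]]'

```text
time_s: 27.2
tcp_pos: [0.4234, 0.2396, 0.034]
eef_rot: [-179.9, -0.1, -5.1]
contact_force: [-0.5, 0.1, 0.3]
gripper_width: 0.0794
```

```bash
python3 p.py .4224 .2388 .032 -5 80 20
```

```text
t 27.20 p [0.4234 0.2396 0.034 ] rot [-1.7993e+02 -7.0000e-02 -5.0600e+00] F [-0.5  0.1  0.3] w 0.0794 j [ 53.  17. -37.   0. -35.  32.]
[[[-0.02,0.02,0.05],[-0.01,-0.01,-0.01],80.0]]
```

Emit:
apply_moves --targets '[[[-0.02,0.02,0.05],[0,0,0],50],[[0,0,0],[0,0,0],50],[[0,0,0],[0,0,0],50],[[0,0,0],[0,0,0],50],[[0,0,0],[0,0,0],50]]' --squeeze 20

```text
time_s: 27.7
tcp_pos: [0.4228, 0.2394, 0.0333]
eef_rot: [-179.8, -0.1, -5.0]
contact_force: [1.4, 0.9, -1.9]
gripper_width: 0.0574
```

Emit:
apply_moves --targets '[[[0,0,-0.3],[0,0,0],50],[[0,0,-0.6],[0,0,0],50],[[0,0,-0.8],[0,0,0],50],[[0,0,-0.9],[0,0,0],50],[[0,0,-0.9],[0,0,0],50]]'

```text
time_s: 28.2
tcp_pos: [0.4194, 0.2357, 0.1722]
eef_rot: [179.6, 0.3, -5.1]
contact_force: [1.1, 0.8, -2.5]
gripper_width: 0.058
```

Emit:
apply_moves --targets '[[[0,0,-0.9],[0,0,0],50],[[0,0,-0.9],[0,0,0],50],[[0,0,-0.8],[0,0,0],50]]'

```text
time_s: 28.5
tcp_pos: [0.419, 0.2355, 0.2809]
eef_rot: [179.6, 0.4, -5.1]
contact_force: [1.4, 0.5, -0.9]
gripper_width: 0.0579
```

```bash
python3 p.py .5995 -.0007 .31 -87.6 50
```

```text
t 28.50 p [0.419  0.2355 0.2809] rot [179.59   0.38  -5.14] F [ 1.4  0.5 -0.9] w 0.0579 j [ 53.   1. -19.  -0. -71.  32.]
[[[0.46,0.5,-0.07],[0.01,0.0,0.94],50.0],[[0.52,0.43,-0.07],[0.01,0.0,0.94],50.0],[[0.57,0.36,-0.07],[0.01,0.0,0.94],50.0],[[0.61,0.29,-0.07],[0.01,0.0,0.94],50.0],[[0.64,0.2,-0.07],[0.01,0.0,0.94],50.0]]
[[[0.67,0.12,-0.07],[0.01,0.0,0.93],50.0],[[0.67,0.03,-0.06],[0.0,0.0,0.94],50.0],[[0.67,-0.06,-0.07],[0.01,0.0,0.93],50.0],[[0.66,-0.15,-0.06],[0.0,0.0,0.94],50.0],[[0.64,-0.23,-0.07],[0.01,0.01,0.93],50.0]]
[[[0.6,-0.31,-0.06],[0.0,0.0,0.94],50.0]]
```

Emit:
apply_moves --targets '[[[0.4,0.4,-0.7],[0,0,0.94],50],[[0.48,0.4,-0.6],[0,0,0.94],50],[[0.57,0.36,-0.3],[0,0,0.94],50],[[0.61,0.29,0],[0,0,0.94],50],[[0.64,0.2,0],[0,0,0.94],50]]'

```text
time_s: 29.0
tcp_pos: [0.499, 0.1333, 0.3538]
eef_rot: [-179.9, 0.0, -43.7]
contact_force: [-0.5, 0.8, -2.3]
gripper_width: 0.0576
```

Emit:
apply_moves --targets '[[[0.67,0.12,0],[0,0,0.94],50],[[0.67,0.03,0],[0,0,0.94],50],[[0.67,-0.06,0],[0,0,0.94],50],[[0.66,-0.15,0],[0,0,0.94],50],[[0.64,-0.23,0],[0,0,0.94],50]]'

```text
time_s: 29.5
tcp_pos: [0.5792, 0.0184, 0.3527]
eef_rot: [179.9, 0.2, -82.9]
contact_force: [0.8, 0.7, -1.2]
gripper_width: 0.0579
```

```bash
python3 p.py .5995 -.0007 .28 -87.6 50
```

```text
t 29.50 p [0.5792 0.0184 0.3527] rot [ 1.7995e+02  1.6000e-01 -8.2910e+01] F [ 0.8  0.7 -1.2] w 0.0579 j [ 21.   9.  -1.  -0. -80. -14.]
[[[0.18,-0.15,0.61],[0.0,0.01,0.2],50.0],[[0.18,-0.15,0.6],[0.0,0.0,0.19],50.0],[[0.17,-0.16,0.61],[0.01,0.01,0.2],50.0]]
```

Emit:
apply_moves --targets '[[[0.18,-0.18,0.4],[0,0,0.25],50],[[0.18,-0.18,0.6],[0,0,0.2],50],[[0.1,-0.14,0.8],[0,0,0.1],50],[[0,-0.03,0.9],[0,0,0],50],[[0,0,0.8],[0,0,0],50]]'

```text
time_s: 30.0
tcp_pos: [0.6061, -0.0021, 0.2112]
eef_rot: [-179.7, 0.2, -88.1]
contact_force: [-0.1, -0.1, -2.3]
gripper_width: 0.0578
```

Emit:
apply_moves --targets '[[[0,0,0.5],[0,0,0],50],[[0,0,0.3],[0,0,0],50],[[0,0,0],[0,0,0],50]]'

```text
time_s: 30.3
tcp_pos: [0.6026, -0.0028, 0.1717]
eef_rot: [179.7, 0.2, -88.2]
contact_force: [0.5, -0.6, -1.2]
gripper_width: 0.058
```

```bash
python3 p.py .5995 -.0003 .14 -87.6 50; python3 lid.py
```

```text
t 30.30 p [ 0.6026 -0.0028  0.1717] rot [ 1.797e+02  1.500e-01 -8.820e+01] F [ 0.5 -0.6 -1.2] w 0.0580 j [ 18.  17. -14.  -0. -59. -16.]
[[[-0.06,0.07,0.79],[0.04,0.02,-0.07],50.0]]
lid angle 100.22 n [0.9834 0.0389 0.1775] yaw 2.27 x@hinge 0.5079 608 0.0016074244484390284
```

Emit:
apply_moves --targets '[[[-0.06,0.06,0.3],[0.02,0.02,-0.07],50],[[0,0,0.4],[0,0,0],50],[[0,0,0.3],[0,0,0],50],[[0,0,0.1],[0,0,0],50],[[0,0,0],[0,0,0],50]]'

```text
time_s: 30.85
tcp_pos: [0.6052, 0.0007, 0.1345]
eef_rot: [-179.4, 0.1, -87.5]
contact_force: [0.3, 0.0, -0.9]
gripper_width: 0.058
```

```bash
python3 p.py .5995 -.0003 .12 -87.6 50 7
```

```text
t 30.85 p [0.6052 0.0007 0.1345] rot [-1.7941e+02  6.0000e-02 -8.7510e+01] F [ 0.3  0.  -0.9] w 0.0580 j [ 19.  19. -17.   0. -53. -16.]
[[[0.01,0.05,0.12],[-0.02,0.0,0.0],50.0],[[0.0,0.05,0.12],[-0.03,0.0,0.01],50.0],[[0.01,0.05,0.12],[-0.02,0.01,0.0],50.0]]
```

Emit:
apply_moves --targets '[[[0.03,0.13,0.1],[-0.07,0,0.01],50],[[0,0,0.1],[0,0,0],50],[[0,0,0.1],[0,0,0],50],[[0,0,0],[0,0,0],50]]'

```text
time_s: 31.25
tcp_pos: [0.6008, -0.0007, 0.1237]
eef_rot: [-179.8, 0.1, -87.6]
contact_force: [-0.6, -0.1, -1.7]
gripper_width: 0.0576
```

```bash
python3 p.py .5995 -.0003 .11 -87.6 50 7
```

```text
t 31.25 p [ 0.6008 -0.0007  0.1237] rot [-1.7984e+02  9.0000e-02 -8.7600e+01] F [-0.6 -0.1 -1.7] w 0.0576 j [ 19.  19. -18.  -0. -52. -16.]
[[[-0.01,0.02,0.17],[-0.01,0.01,0.0],50.0],[[-0.0,0.01,0.17],[-0.01,0.0,0.0],50.0]]
```

Emit:
apply_moves --targets '[[[-0.01,0.03,0.12],[0,0,0],50],[[0,0,0.12],[0,0,0],50],[[0,0,0.1],[0,0,0],50],[[0,0,0.05],[0,0,0],50],[[0,0,0],[0,0,0],50]]'

```text
time_s: 31.75
tcp_pos: [0.6003, -0.0002, 0.1104]
eef_rot: [-179.7, 0.1, -87.5]
contact_force: [0.1, 0.1, -1.4]
gripper_width: 0.0576
```

```bash
python3 p.py .5995 -.0003 .11 -87.6 50 7; python3 - <<'E'
from h import *
c=r.capture("scene"); big(c,265,145,375,255,7,"y.png")
E
```

```text
t 31.75 p [ 6.003e-01 -2.000e-04  1.104e-01] rot [-1.7971e+02  5.0000e-02 -8.7500e+01] F [ 0.1  0.1 -1.4] w 0.0576 j [ 19.  20. -19.   0. -51. -16.]
[[[0.0,0.02,0.01],[-0.04,0.01,0.01],50.0]]
```

View pics/y.png

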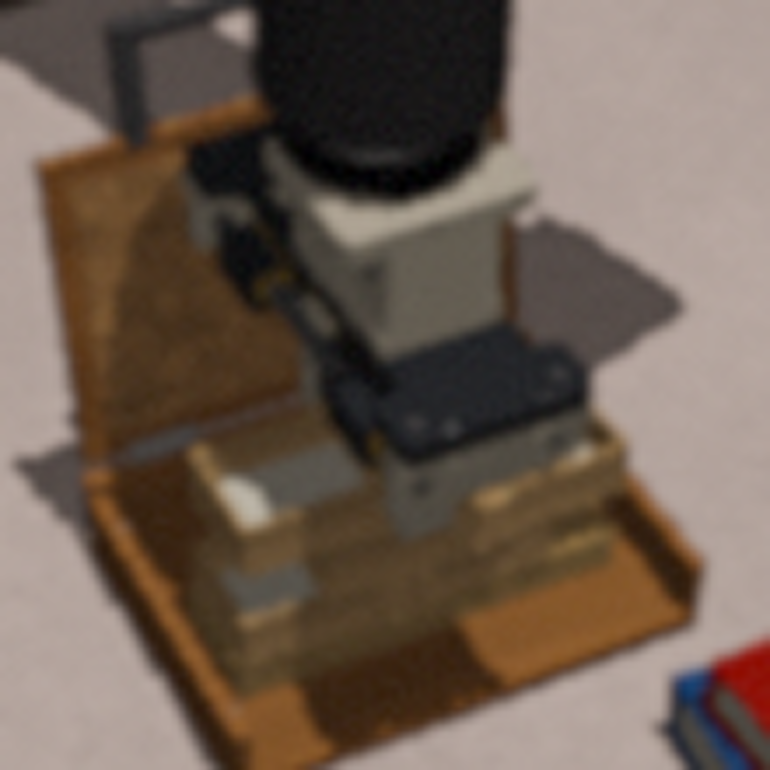

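Emit:
apply_moves --targets '[[[0,0,0],[0,0,0],72],[[0,0,0],[0,0,0],72],[[0,0,-0.05],[0,0,0],72],[[0,0,-0.4],[0,0,0],72],[[0,0,-0.9],[0,0,0],80]]'

```text
time_s: 32.3
tcp_pos: [0.5974, -0.0009, 0.1597]
eef_rot: [179.7, -0.0, -87.5]
contact_force: [1.6, -0.2, -0.3]
gripper_width: 0.0761
```

Emit:
apply_moves --targets '[[[0,0,-1],[0,0,0],80],[[0,0,-1],[0,0,0],80],[[0,0,-1],[0,0,0],80],[[0,0,-0.3],[0,0,0],80]]'

```text
time_s: 32.7
tcp_pos: [0.5985, -0.0013, 0.2993]
eef_rot: [179.9, -0.1, -87.5]
contact_force: [1.0, 0.2, -0.3]
gripper_width: 0.0801
```

```bash
python3 - <<'E'
from h import *
for f in("w0.npy","w4.npy"):
    w=np.load(f)
    for z0,z1 in((.043,.07),):
        m=(w[...,0]>.36)&(w[...,0]<.62)&(w[...,1]>.39)&(w[...,1]<.5)&(w[...,2]>z0)&(w[...,2]<z1)
        P=w[m]; print(len(P),cv2.minAreaRect(P[:,:2].astype(np.float32)*1000))
c=r.capture("scene");big(c,340,130,460,230,6,"aa.png"); big(c,265,145,375,255,7,"ab.png")
E
python3 lid.py; python3 p.py .4755 .442 .28 2 80
```

```text
676 ((476.3122253417969, 441.999755859375), (140.17222595214844, 58.73879623413086), 0.336414635181427)
675 ((475.36651611328125, 442.09503173828125), (139.55726623535156, 59.21340560913086), 5.891090393066406)
lid angle 100.5 n [0.9824 0.0411 0.1823] yaw 2.4 x@hinge 0.508 1393 0.0015783620262093431
t 32.80 p [ 0.5979 -0.0011  0.297 ] rot [ 1.7977e+02 -6.0000e-02 -8.7560e+01] F [ 0.1 -0.6 -0.5] w 0.0804 j [ 19.  12.  -4.  -0. -74. -16.]
[[[-0.86,0.2,0.03],[0.0,0.0,-0.86],80.0],[[-0.88,0.09,0.03],[0.0,0.0,-0.86],80.0],[[-0.88,-0.01,0.03],[0.0,0.0,-0.86],80.0],[[-0.88,-0.12,0.03],[0.0,0.0,-0.86],80.0],[[-0.86,-0.22,0.03],[0.0,0.0,-0.86],80.0]]
[[[-0.82,-0.32,0.03],[0.0,0.0,-0.86],80.0],[[-0.78,-0.42,0.03],[0.0,0.0,-0.86],80.0],[[-0.72,-0.51,0.04],[0.0,0.0,-0.86],80.0],[[-0.66,-0.59,0.03],[0.0,0.01,-0.86],80.0],[[-0.58,-0.67,0.04],[0.0,0.0,-0.86],80.0]]
[[[-0.5,-0.73,0.03],[0.01,0.01,-0.86],80.0],[[-0.4,-0.78,0.04],[0.0,0.0,-0.87],80.0],[[-0.31,-0.83,0.03],[0.01,0.01,-0.86],80.0]]
```

View pics/aa.png

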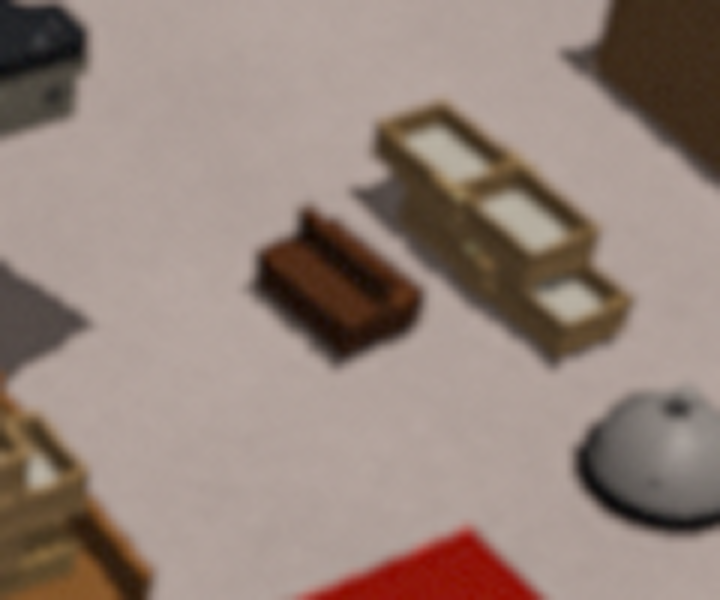

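View pics/ab.png

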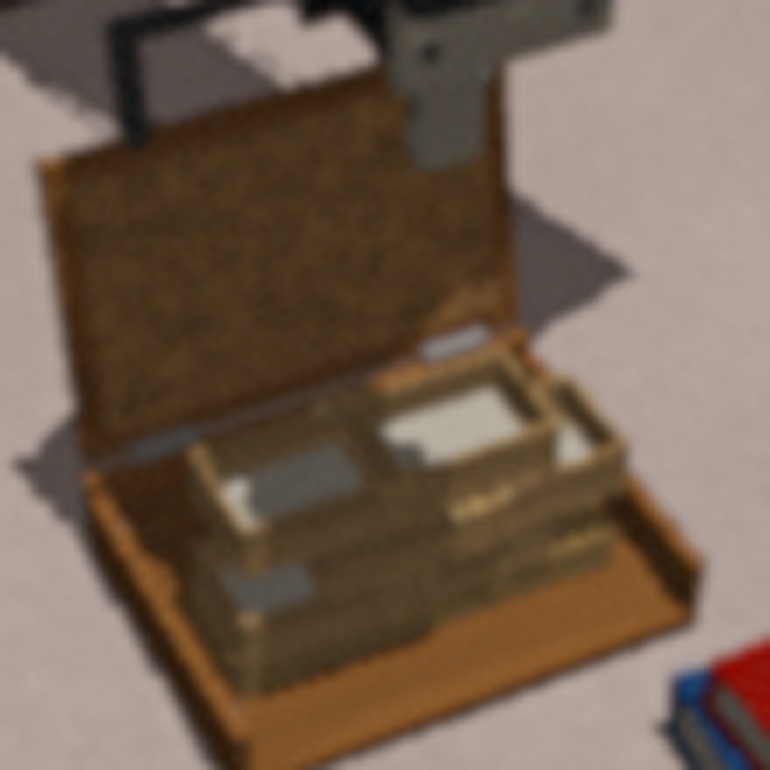

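```bash
python3 - <<'E'
from h import *
w=np.load("w4.npy")
for x0 in np.arange(.34,.66,.03):
    m=(w[...,0]>x0)&(w[...,0]<x0+.03)&(w[...,1]>.49)&(w[...,1]<.7)&(w[...,2]>.06)
    P=w[m]; 
    if len(P): print(round(x0,2),len(P),P[:,1].min().round(4),"z at min", P[P[:,1].argmin(),2].round(3))
c=r.capture("scene"); w=cloud(c)
for x0 in np.arange(.34,.66,.03):
    m=(w[...,0]>x0)&(w[...,0]<x0+.03)&(w[...,1]>.49)&(w[...,1]<.7)&(w[...,2]>.03)
    P=w[m]; 
    if len(P): print("s",round(x0,2),len(P),P[:,1].min().round(4),"z at min", P[P[:,1].argmin(),2].round(3))
E
```

```text
0.34 192 0.6224 z at min 0.094
0.37 293 0.6212 z at min 0.129
0.4 473 0.6221 z at min 0.079
0.43 522 0.6208 z at min 0.118
0.46 508 0.6215 z at min 0.109
0.49 537 0.6214 z at min 0.085
0.52 512 0.6219 z at min 0.13
0.55 520 0.6215 z at min 0.083
0.58 498 0.622 z at min 0.126
0.61 463 0.6223 z at min 0.107
0.64 454 0.622 z at min 0.104
s 0.34 166 0.617 z at min 0.054
s 0.37 186 0.6168 z at min 0.053
s 0.4 274 0.617 z at min 0.103
s 0.43 298 0.6175 z at min 0.105
s 0.46 333 0.6181 z at min 0.129
s 0.49 342 0.6156 z at min 0.101
s 0.52 358 0.6167 z at min 0.047
s 0.55 391 0.6163 z at min 0.111
s 0.58 376 0.6184 z at min 0.084
s 0.61 463 0.6172 z at min 0.132
s 0.64 399 0.6173 z at min 0.051
```

Emit:
apply_moves --targets '[[[-0.86,0.2,0],[0,0,-0.86],80],[[-0.88,0.09,0],[0,0,-0.86],80],[[-0.88,0,0],[0,0,-0.86],80],[[-0.88,-0.12,0],[0,0,-0.86],80],[[-0.86,-0.22,0],[0,0,-0.86],80]]'

```text
time_s: 33.35
tcp_pos: [0.5447, 0.1695, 0.2848]
eef_rot: [178.8, 0.4, -52.5]
contact_force: [0.3, -0.2, 0.4]
gripper_width: 0.0797
```

Emit:
apply_moves --targets '[[[-0.82,-0.32,0],[0,0,-0.86],80],[[-0.78,-0.42,0.05],[0,0,-0.86],80],[[-0.72,-0.51,0.1],[0,0,-0.86],80],[[-0.66,-0.59,0.2],[0,0,-0.86],80],[[-0.58,-0.67,0.3],[0,0,-0.86],80]]'

```text
time_s: 33.85
tcp_pos: [0.4875, 0.3435, 0.249]
eef_rot: [178.7, 1.4, -16.6]
contact_force: [-0.1, 0.1, -0.3]
gripper_width: 0.08
```

```bash
python3 p.py .4758 .442 .20 3 80
```

```text
t 33.85 p [0.4875 0.3435 0.249 ] rot [178.72   1.43 -16.65] F [-0.1  0.1 -0.3] w 0.0800 j [ 53.  14.  -7.  -1. -70.  20.]
[[[-0.32,-0.77,0.4],[0.04,0.07,-0.82],80.0],[[-0.23,-0.8,0.4],[0.04,0.07,-0.82],80.0],[[-0.15,-0.81,0.41],[0.05,0.06,-0.81],80.0]]
```

Emit:
apply_moves --targets '[[[-0.32,-0.77,0.2],[0.04,0.07,-0.82],80],[[-0.23,-0.8,0.3],[0.04,0.07,-0.82],80],[[-0.12,-0.7,0.4],[0.05,0.06,-0.75],80],[[0,0,0.4],[0,0,0],80],[[0,0,0],[0,0,0],80]]'

```text
time_s: 34.35
tcp_pos: [0.4693, 0.4417, 0.1808]
eef_rot: [179.3, 0.7, 3.8]
contact_force: [1.3, -0.4, -0.6]
gripper_width: 0.0802
```

```bash
python3 p.py .4758 .442 .12 3 80 20; python3 - <<'E'
from h import *
c=r.capture("scene");big(c,340,80,480,230,5,"ac.png")
E
```

```text
t 34.35 p [0.4693 0.4417 0.1808] rot [179.3    0.69   3.79] F [ 1.3 -0.4 -0.6] w 0.0802 j [ 60.  21.  -7.  -0. -63.  33.]
[[[0.05,-0.0,0.38],[0.02,0.02,0.02],80.0],[[0.04,-0.0,0.38],[0.02,0.02,0.03],80.0],[[0.04,-0.01,0.38],[0.02,0.02,0.02],80.0],[[0.05,-0.0,0.38],[0.03,0.03,0.03],80.0]]
```

View pics/ac.png

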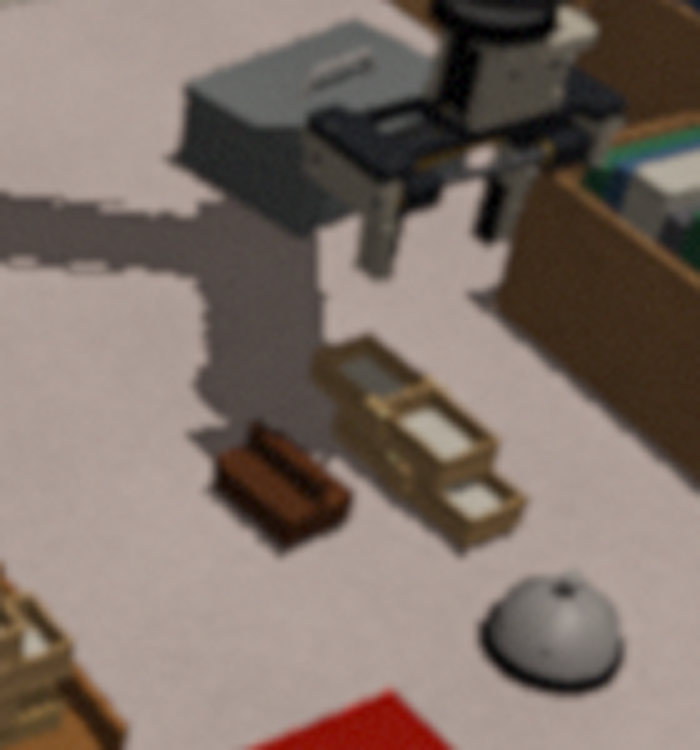

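Emit:
apply_moves --targets '[[[0.1,0,0.3],[0.05,0.05,0.06],80],[[0,0,0.6],[0.02,0.02,0.02],80],[[0,0,0.7],[0,0,0],80],[[0,0,0.6],[0,0,0],80],[[0,0,0.2],[0,0,0],80]]'

```text
time_s: 34.9
tcp_pos: [0.4765, 0.4406, 0.0869]
eef_rot: [-179.9, -0.2, 2.9]
contact_force: [-0.5, -0.5, -0.5]
gripper_width: 0.08
```

Emit:
apply_moves --targets '[[[0,0,0],[0,0,0],80]]'

```text
time_s: 35.0
tcp_pos: [0.4766, 0.4397, 0.0864]
eef_rot: [-180.0, -0.1, 2.8]
contact_force: [0.7, -0.2, -0.3]
gripper_width: 0.0801
```

```bash
python3 p.py .4758 .442 .0585 3 80 20
```

```text
t 35.00 p [0.4766 0.4397 0.0864] rot [-1.80e+02 -1.20e-01  2.81e+00] F [ 0.7 -0.2 -0.3] w 0.0801 j [ 60.  26. -14.   0. -51.  33.]
[[[-0.01,-0.03,0.35],[-0.0,-0.01,-0.01],80.0],[[-0.01,-0.03,0.35],[-0.0,-0.01,-0.01],80.0]]
```

Emit:
apply_moves --targets '[[[-0.02,-0.06,0.2],[0,0,-0.02],80],[[0,0,0.25],[0,0,0],80],[[0,0,0.2],[0,0,0],80],[[0,0,0.05],[0,0,0],80],[[0,0,0],[0,0,0],80]]'

```text
time_s: 35.5
tcp_pos: [0.4774, 0.4437, 0.0602]
eef_rot: [-179.8, -0.3, 3.0]
contact_force: [0.0, -0.5, 1.6]
gripper_width: 0.0802
```

```bash
python3 p.py .4758 .442 .0585 3 80 20
```

```text
t 35.50 p [0.4774 0.4437 0.0602] rot [-179.76   -0.33    2.96] F [ 0.  -0.5  1.6] w 0.0802 j [ 60.  27. -15.   0. -47.  33.]
[[[-0.04,0.04,0.04],[-0.03,-0.04,-0.0],80.0]]
```

Emit:
apply_moves --targets '[[[-0.04,0.04,0.04],[-0.03,-0.03,0],80],[[0,0,0],[0,0,0],50],[[0,0,0],[0,0,0],50],[[0,0,0],[0,0,0],50],[[0,0,0],[0,0,0],50]]' --squeeze 20

```text
time_s: 36.0
tcp_pos: [0.476, 0.4424, 0.0594]
eef_rot: [-180.0, -0.1, 3.0]
contact_force: [-0.2, 0.5, -1.8]
gripper_width: 0.0579
```

Emit:
apply_moves --targets '[[[0,0,-0.2],[0,0,0],50],[[0,0,-0.3],[0,0,0],50],[[0,0,-0.6],[0,0,0],50],[[0,0,-0.9],[0,0,0],50],[[0,0,-0.9],[0,0,0],50]]'

```text
time_s: 36.5
tcp_pos: [0.4738, 0.4396, 0.1761]
eef_rot: [179.6, 0.3, 2.9]
contact_force: [0.9, 0.8, -2.5]
gripper_width: 0.058
```

Emit:
apply_moves --targets '[[[0,0,-0.9],[0,0,0],50],[[0,0,-0.9],[0,0,0],50],[[0,0,-0.8],[0,0,0],50]]'

```text
time_s: 36.8
tcp_pos: [0.4738, 0.4394, 0.2887]
eef_rot: [179.7, 0.2, 2.9]
contact_force: [0.7, 1.1, -0.7]
gripper_width: 0.0579
```

```bash
python3 p.py .5985 .033 .33 -87.6 50; python3 look.py;python3 - <<'E'
from h import *
c=r.capture("scene");big(c,340,80,480,230,5,"ad.png")
E
```

```text
t 36.80 p [0.4738 0.4394 0.2887] rot [1.797e+02 1.600e-01 2.930e+00] F [ 0.7  1.1 -0.7] w 0.0579 j [ 60.  17.   1.   0. -75.  33.]
[[[0.22,0.86,-0.08],[0.0,-0.0,0.94],50.0],[[0.33,0.82,-0.08],[0.0,-0.0,0.94],50.0],[[0.43,0.77,-0.08],[0.0,-0.0,0.94],50.0],[[0.53,0.71,-0.08],[0.0,-0.0,0.94],50.0],[[0.62,0.64,-0.08],[0.0,-0.0,0.94],50.0]]
[[[0.69,0.55,-0.08],[0.01,-0.0,0.95],50.0],[[0.76,0.45,-0.08],[0.0,-0.0,0.94],50.0],[[0.82,0.35,-0.09],[0.0,-0.0,0.95],50.0],[[0.85,0.24,-0.08],[0.01,-0.01,0.94],50.0],[[0.88,0.13,-0.09],[0.0,-0.0,0.95],50.0]]
[[[0.89,0.01,-0.09],[0.01,-0.01,0.94],50.0],[[0.87,-0.11,-0.08],[0.0,-0.0,0.95],50.0],[[0.0,-0.0,-0.0],[0.0,-0.0,-0.0],50.0],[[0.0,-0.0,-0.0],[0.0,-0.0,-0.0],50.0],[[0.0,-0.0,-0.0],[0.0,-0.0,-0.0],50.0]]
[[[0.0,-0.0,-0.0],[0.0,-0.0,-0.0],50.0],[[0.0,-0.0,-0.0],[0.0,-0.0,-0.0],50.0],[[0.0,-0.0,-0.0],[0.0,-0.0,-0.0],50.0],[[0.0,-0.0,-0.0],[0.0,-0.0,-0.0],50.0],[[0.0,-0.0,-0.0],[0.0,-0.0,-0.0],50.0]]
[[[0.0,-0.0,-0.0],[0.0,-0.0,-0.0],50.0],[[0.0,-0.0,-0.0],[0.0,-0.0,-0.0],50.0],[[0.0,-0.0,-0.0],[0.0,-0.0,-0.0],50.0],[[0.0,-0.0,-0.0],[0.0,-0.0,-0.0],
[... 1398 characters left out ...]
.0],[0.0,-0.0,-0.0],50.0]]
t 36.80 p [0.4738 0.4394 0.2887] rot [1.797e+02 1.600e-01 2.930e+00] F [ 0.7  1.1 -0.7] w 0.0579 j [ 60.  17.   1.   0. -75.  33.]
[404. 153.] 629 c [ 739.9 -246.1] size 108.2 80.9 long axis deg -21.4 z98 0.098
[184. 180.] 568 c [671.5 422.6] size 85.0 78.3 long axis deg -42.4 z98 0.06
[174. 232.] 853 c [509.9 442.7] size 140.7 54.4 long axis deg 4.7 z98 0.036
[636. 245.] 397 c [ 470.5 -940.5] size 163.1 12.2 long axis deg -1.1 z98 0.045
[208. 239.] 574 c [491.3 340. ] size 80.9 58.9 long axis deg 7.6 z98 0.057
[ 75. 271.] 2153 c [398.8 700.9] size 158.2 101.2 long axis deg -89.9 z98 0.162
[319. 386.] 1473 c [75.9  2.3] size 220.6 82.8 long axis deg -89.6 z98 0.191
```

View pics/ad.png

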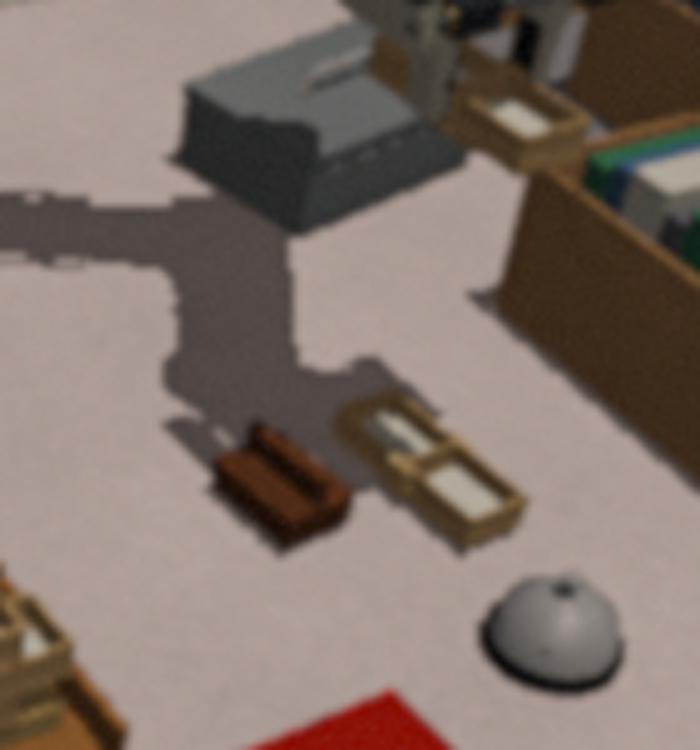

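```bash
sed -i 's/if n<0.3 and a<0.1: break/if n<1 and a<0.6: break/' p.py; cat > stack.py <<'E'
from p import *
c=r.capture("top"); w=cloud(c)
big(c,270,150,370,250,7,"stack_%d.png"%int(r.get_state()["time_s"]*10))
for z in [.058,.084,.110,.136,.162]:
    m=(w[...,0]>.54)&(w[...,0]<.66)&(w[...,1]>-.09)&(w[...,1]<.12)&(abs(w[...,2]-z)<.008)
    P=w[m]
    if len(P)>60: print(z,len(P),[np.round(a,1) for a in cv2.minAreaRect(P[:,:2].astype(np.float32)*1000)])
E
python3 stack.py; ls pics|grep stack
```

```text
0.058 106 [array([594.9,  18.1]), array([171.5,  47.9]), np.float64(88.9)]
0.084 300 [array([597.3,  20. ]), array([ 52.5, 170.9]), np.float64(1.2)]
0.11 240 [array([600.4,   2.5]), array([ 57.8, 139.6]), np.float64(0.4)]
stack_369.png
```

Emit:
apply_moves --targets '[[[0.22,0.86,-0.3],[0,0,0.9],50],[[0.33,0.82,-0.3],[0,0,0.9],50],[[0.43,0.77,-0.3],[0,0,0.9],50],[[0.53,0.71,-0.2],[0,0,0.9],50],[[0.62,0.64,0],[0,0,0.9],50]]'

```text
time_s: 37.45
tcp_pos: [0.5255, 0.2683, 0.333]
eef_rot: [179.6, 0.1, -34.0]
contact_force: [0.5, -0.2, -1.8]
gripper_width: 0.0577
```

Emit:
apply_moves --targets '[[[0.69,0.55,0],[0,0,0.94],50],[[0.76,0.45,0],[0,0,0.94],50],[[0.82,0.35,0],[0,0,0.94],50],[[0.85,0.24,0],[0,0,0.94],50],[[0.8,0.13,0],[0,0,0.94],50]]'

```text
time_s: 37.95
tcp_pos: [0.5745, 0.0934, 0.3321]
eef_rot: [179.4, -0.2, -73.1]
contact_force: [0.9, 0.3, -1.4]
gripper_width: 0.0577
```

```bash
python3 p.py .599 .0335 .28 -87.6 50
```

```text
t 37.95 p [0.5745 0.0934 0.3321] rot [ 1.7941e+02 -1.5000e-01 -7.3140e+01] F [ 0.9  0.3 -1.4] w 0.0577 j [ 28.  10.  -3.   0. -78. -12.]
[[[0.54,-0.05,0.44],[0.02,-0.01,0.6],50.0],[[0.53,-0.1,0.43],[0.03,-0.01,0.6],50.0],[[0.52,-0.14,0.43],[0.02,-0.01,0.61],50.0]]
```

Emit:
apply_moves --targets '[[[0.54,-0.08,0.1],[0.02,0,0.6],50],[[0.5,-0.12,0.2],[0.03,0,0.6],50],[[0.35,-0.14,0.5],[0.02,0,0.5],50],[[0.05,0,0.7],[0,0,0.1],50],[[0,0,0.8],[0,0,0],50]]'

```text
time_s: 38.45
tcp_pos: [0.6008, 0.0317, 0.2407]
eef_rot: [-179.7, -0.2, -88.8]
contact_force: [0.4, 0.5, -1.4]
gripper_width: 0.0576
```

Emit:
apply_moves --targets '[[[0,0,0.5],[0,0,0],50],[[0,0,0.2],[0,0,0],50],[[0,0,0],[0,0,0],50]]'

```text
time_s: 38.75
tcp_pos: [0.5968, 0.03, 0.2059]
eef_rot: [179.7, -0.3, -88.9]
contact_force: [-0.0, 0.2, 0.3]
gripper_width: 0.0581
```

```bash
python3 p.py .599 .0335 .165 -87.6 50; python3 lid.py
```

```text
t 38.75 p [0.5968 0.03   0.2059] rot [179.67  -0.28 -88.92] F [-0.   0.2  0.3] w 0.0581 j [ 22.  15. -12.   0. -63. -21.]
[[[-0.05,-0.03,0.51],[0.02,-0.02,-0.08],50.0],[[-0.04,-0.03,0.51],[0.02,-0.02,-0.08],50.0]]
lid angle 100.24 n [0.9832 0.0428 0.1777] yaw 2.49 x@hinge 0.5077 854 0.0017148671194219137
```

Emit:
apply_moves --targets '[[[-0.09,-0.02,0.3],[0.02,-0.04,-0.16],50],[[0,0,0.4],[0,0,0],50],[[0,0,0.3],[0,0,0],50],[[0,0,0.1],[0,0,0],50],[[0,0,0],[0,0,0],50]]'

```text
time_s: 39.3
tcp_pos: [0.6003, 0.0356, 0.1642]
eef_rot: [-179.7, 0.2, -87.3]
contact_force: [-0.4, 0.1, -1.9]
gripper_width: 0.0574
```

```bash
python3 p.py .599 .0335 .150 -87.6 50 8
```

```text
t 39.30 p [0.6003 0.0356 0.1642] rot [-179.67    0.21  -87.3 ] F [-0.4  0.1 -1.9] w 0.0574 j [ 22.  17. -15.  -0. -57. -19.]
[[[0.03,0.02,0.18],[-0.02,0.01,0.02],50.0],[[0.02,0.02,0.17],[-0.02,0.02,0.02],50.0]]
```

Emit:
apply_moves --targets '[[[0.05,0.04,0.15],[-0.04,0.03,0.04],50],[[0,0,0.15],[0,0,0],50],[[0,0,0.1],[0,0,0],50],[[0,0,0],[0,0,0],50]]'

```text
time_s: 39.7
tcp_pos: [0.5996, 0.0336, 0.1482]
eef_rot: [-179.9, -0.0, -87.6]
contact_force: [-0.3, -0.5, -0.8]
gripper_width: 0.0577
```

```bash
python3 p.py .5995 .0335 .1365 -87.6 50 8
```

```text
t 39.70 p [0.5996 0.0336 0.1482] rot [-1.799e+02 -3.000e-02 -8.762e+01] F [-0.3 -0.5 -0.8] w 0.0577 j [ 22.  18. -16.   0. -56. -20.]
[[[0.0,0.0,0.15],[-0.01,-0.0,-0.0],50.0],[[0.0,0.0,0.14],[-0.0,-0.0,-0.0],50.0]]
```

Emit:
apply_moves --targets '[[[0,0,0.1],[0,0,0],50],[[0,0,0.1],[0,0,0],50],[[0,0,0.1],[0,0,0],50],[[0,0,0.03],[0,0,0],50],[[0,0,0],[0,0,0],50]]'

```text
time_s: 40.2
tcp_pos: [0.6005, 0.0338, 0.1364]
eef_rot: [-179.7, -0.0, -87.5]
contact_force: [-0.8, -0.3, -1.2]
gripper_width: 0.0578
```

```bash
python3 p.py .5995 .0335 .1365 -87.6 50 8; python3 - <<'E'
from h import *
c=r.capture("scene"); big(c,265,135,375,245,7,"ae.png")
E
```

```text
t 40.20 p [0.6005 0.0338 0.1364] rot [-1.7975e+02 -3.0000e-02 -8.7540e+01] F [-0.8 -0.3 -1.2] w 0.0578 j [ 22.  19. -17.   0. -54. -20.]
[[[0.01,0.02,-0.0],[-0.03,-0.0,0.01],50.0]]
```

View pics/ae.png

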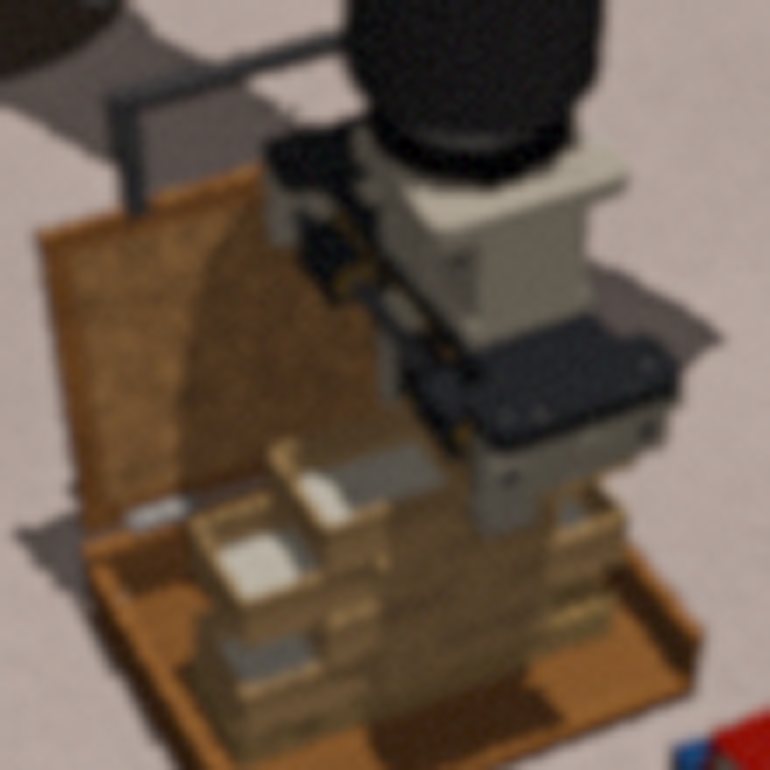

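Seated at the right height. Release and fetch the last tray.

Emit:
apply_moves --targets '[[[0,0,0],[0,0,0],72],[[0,0,0],[0,0,0],72],[[0,0,-0.05],[0,0,0],72],[[0,0,-0.4],[0,0,0],72],[[0,0,-0.9],[0,0,0],80]]'

```text
time_s: 40.75
tcp_pos: [0.5976, 0.0331, 0.1861]
eef_rot: [179.7, -0.1, -87.6]
contact_force: [0.5, -0.2, -0.1]
gripper_width: 0.076
```

Emit:
apply_moves --targets '[[[0,0,-1],[0,0,0],80],[[0,0,-1],[0,0,0],80],[[0,0,-0.8],[0,0,0],80]]'

```text
time_s: 41.05
tcp_pos: [0.5974, 0.033, 0.3019]
eef_rot: [179.6, -0.2, -87.6]
contact_force: [0.1, -0.2, -0.0]
gripper_width: 0.08
```

```bash
python3 p.py .5099 .4427 .28 3 80; python3 lid.py; python3 - <<'E'
from h import *
c=r.capture("scene"); big(c,265,135,375,245,7,"af.png")
E
```

```text
t 41.05 p [0.5974 0.033  0.3019] rot [179.6  -0.2 -87.6] F [ 0.1 -0.2 -0. ] w 0.0800 j [ 22.  12.  -4.   0. -75. -20.]
[[[-0.86,0.15,0.04],[0.0,0.0,-0.94],80.0],[[-0.87,0.03,0.04],[0.01,0.0,-0.94],80.0],[[-0.87,-0.08,0.04],[0.0,0.0,-0.94],80.0],[[-0.85,-0.2,0.04],[0.0,0.0,-0.95],80.0],[[-0.82,-0.31,0.05],[0.01,0.0,-0.94],80.0]]
[[[-0.77,-0.41,0.05],[0.0,0.0,-0.95],80.0],[[-0.71,-0.51,0.04],[0.0,0.0,-0.94],80.0],[[-0.64,-0.6,0.05],[0.01,0.0,-0.95],80.0],[[-0.55,-0.67,0.04],[0.0,0.01,-0.94],80.0],[[-0.46,-0.74,0.05],[0.01,0.0,-0.95],80.0]]
[[[-0.36,-0.8,0.05],[0.0,0.01,-0.94],80.0],[[-0.25,-0.83,0.04],[0.01,0.0,-0.95],80.0]]
lid angle 100.57 n [0.9821 0.0424 0.1834] yaw 2.47 x@hinge 0.5082 1461 0.001687493893813022
```

View pics/af.png

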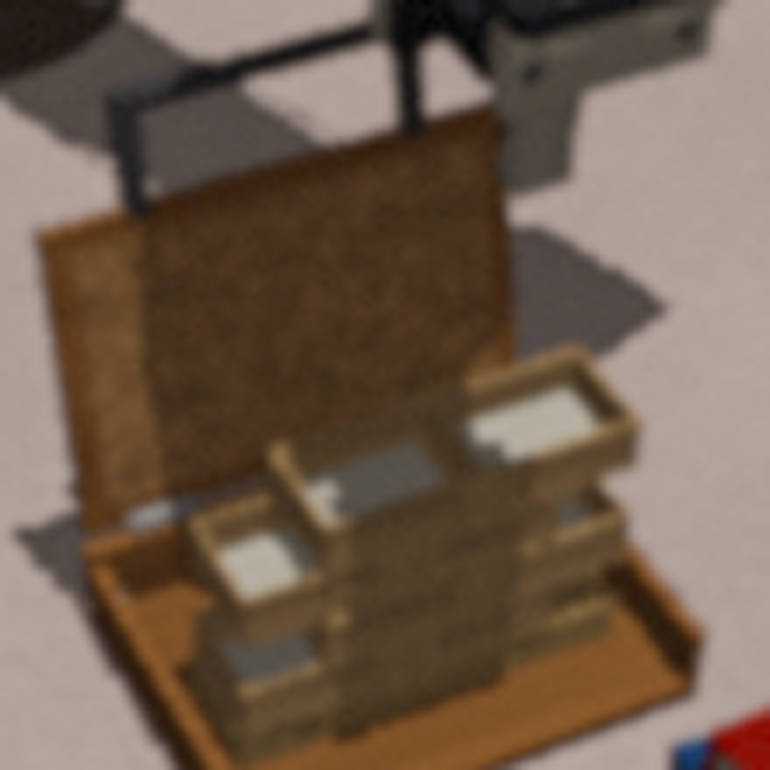

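Four trays zig-zag and level. On to the last tray.

Emit:
apply_moves --targets '[[[-0.86,0.15,0],[0,0,-0.94],80],[[-0.87,0.03,0],[0,0,-0.94],80],[[-0.87,-0.08,0],[0,0,-0.94],80],[[-0.85,-0.2,0],[0,0,-0.94],80],[[-0.82,-0.31,0],[0,0,-0.94],80]]'

```text
time_s: 41.65
tcp_pos: [0.5619, 0.2053, 0.3054]
eef_rot: [-179.9, -0.2, -49.1]
contact_force: [1.3, 1.5, -0.2]
gripper_width: 0.08
```

Emit:
apply_moves --targets '[[[-0.77,-0.41,0.05],[0,0,-0.94],80],[[-0.71,-0.51,0.1],[0,0,-0.94],80],[[-0.64,-0.6,0.2],[0,0,-0.94],80],[[-0.55,-0.67,0.3],[0,0,-0.94],80],[[-0.46,-0.74,0.4],[0,0,-0.94],80]]'

```text
time_s: 42.15
tcp_pos: [0.5198, 0.3824, 0.2634]
eef_rot: [-179.8, -0.3, -9.9]
contact_force: [0.6, 0.7, -0.2]
gripper_width: 0.0801
```

```bash
python3 p.py .5099 .4427 .17 3 80; python3 look.py | grep -v "^t"; python3 - <<'E'
from h import *
c=r.capture("scene");big(c,340,80,480,230,5,"ag.png")
E
```

```text
t 42.15 p [0.5198 0.3824 0.2634] rot [-179.84   -0.34   -9.9 ] F [ 0.6  0.7 -0.2] w 0.0801 j [ 54.  17.  -2.   0. -71.  26.]
[[[-0.17,-0.48,0.78],[-0.0,-0.01,-0.54],80.0],[[-0.14,-0.49,0.78],[-0.01,-0.02,-0.54],80.0],[[-0.09,-0.5,0.78],[-0.0,-0.01,-0.53],80.0]]
[404. 153.] 629 c [ 739.4 -245.8] size 106.6 80.9 long axis deg -21.0 z98 0.098
[184. 180.] 574 c [671.5 422.9] size 84.7 81.0 long axis deg -43.4 z98 0.06
[636. 245.] 395 c [ 470.3 -941.9] size 162.6 10.8 long axis deg 0.4 z98 0.045
[208. 239.] 571 c [491.1 340. ] size 80.4 59.0 long axis deg 7.7 z98 0.057
[ 91. 262.] 2268 c [428.7 700.3] size 160.7 158.6 long axis deg -0.1 z98 0.165
[123. 359.] 1777 c [162.3 556.6] size 196.0 101.8 long axis deg 49.0 z98 0.082
[318. 386.] 1498 c [76.1  2. ] size 220.8 83.1 long axis deg -89.5 z98 0.192
```

View pics/ag.png

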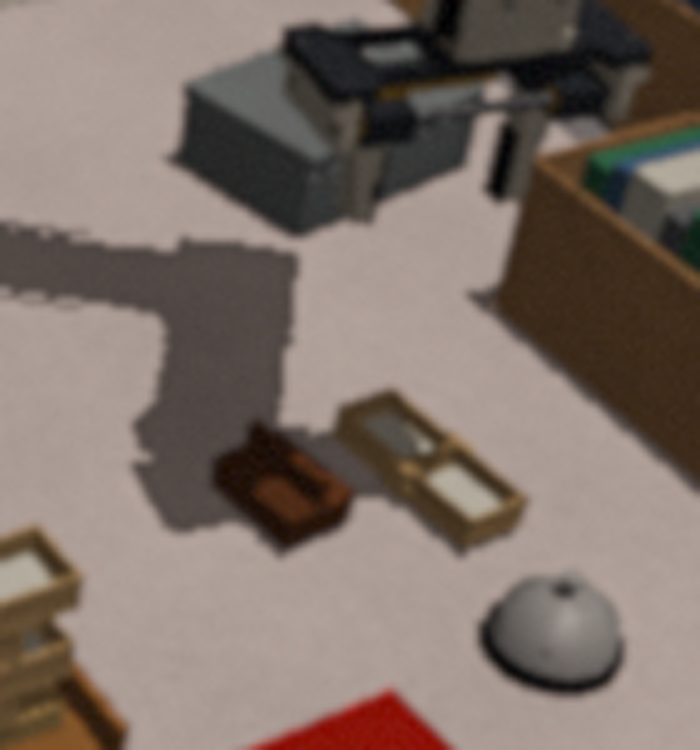

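Emit:
apply_moves --targets '[[[-0.17,-0.48,0.5],[0,0,-0.54],80],[[-0.14,-0.49,0.7],[0,0,-0.54],80],[[-0.09,-0.45,0.8],[0,0,-0.5],80],[[0,-0.1,0.7],[0,0,0],80],[[0,0,0.4],[0,0,0],80]]'

```text
time_s: 42.75
tcp_pos: [0.5082, 0.4496, 0.1335]
eef_rot: [-179.9, -0.4, 3.3]
contact_force: [-0.3, -0.8, -0.3]
gripper_width: 0.0802
```

Emit:
apply_moves --targets '[[[0,0,0.1],[0,0,0],80],[[0,0,0],[0,0,0],80]]'

```text
time_s: 42.95
tcp_pos: [0.5074, 0.4481, 0.1261]
eef_rot: [179.8, -0.2, 3.3]
contact_force: [-0.3, -0.5, 0.6]
gripper_width: 0.0798
```

```bash
python3 p.py .5097 .4430 .06 3 80 20
```

```text
t 42.95 p [0.5074 0.4481 0.1261] rot [ 1.7982e+02 -1.5000e-01  3.2800e+00] F [-0.3 -0.5  0.6] w 0.0798 j [ 58.  26.  -8.   0. -57.  35.]
[[[0.01,0.03,0.41],[0.01,-0.0,0.01],80.0],[[0.01,0.03,0.41],[0.0,-0.01,0.01],80.0],[[0.01,0.03,0.42],[0.01,-0.0,0.01],80.0],[[0.02,0.04,0.41],[0.0,-0.01,0.01],80.0]]
```

Emit:
apply_moves --targets '[[[0.02,0.13,0.3],[0,0,0.03],80],[[0,0,0.6],[0,0,0],80],[[0,0,0.6],[0,0,0],80],[[0,0,0.4],[0,0,0],80],[[0,0,0.1],[0,0,0],80]]'

```text
time_s: 43.45
tcp_pos: [0.5122, 0.4429, 0.0486]
eef_rot: [-179.7, -0.5, 2.8]
contact_force: [0.4, -0.8, 0.1]
gripper_width: 0.0803
```

Emit:
apply_moves --targets '[[[0,0,0],[0,0,0],80]]'

```text
time_s: 43.55
tcp_pos: [0.5125, 0.4425, 0.0486]
eef_rot: [-179.7, -0.5, 2.8]
contact_force: [0.8, 0.2, 0.4]
gripper_width: 0.0799
```

```bash
python3 p.py .5097 .4430 .0325 3 80 20
```

```text
t 43.55 p [0.5125 0.4425 0.0486] rot [-179.72   -0.55    2.8 ] F [0.8 0.2 0.4] w 0.0799 j [ 57.  30. -12.   0. -47.  35.]
[[[-0.07,-0.01,0.4],[-0.04,-0.07,-0.02],80.0]]
```

Emit:
apply_moves --targets '[[[-0.07,-0.01,0.15],[-0.03,-0.06,-0.02],80],[[0,0,0.15],[0,0,0],80],[[0,0,0.08],[0,0,0],80],[[0,0,0],[0,0,0],80]]'

```text
time_s: 43.95
tcp_pos: [0.5109, 0.444, 0.0356]
eef_rot: [-179.8, -0.2, 3.0]
contact_force: [0.2, 1.6, -0.1]
gripper_width: 0.0799
```

```bash
python3 p.py .5097 .4430 .0325 3 80 20;python3 - <<'E'
from h import *
c=r.capture("scene");big(c,340,80,480,230,5,"ah.png")
E
```

```text
t 43.95 p [0.5109 0.444  0.0356] rot [-179.75   -0.21    2.96] F [ 0.2  1.6 -0.1] w 0.0799 j [ 57.  31. -12.   0. -46.  35.]
[[[-0.03,0.02,0.08],[-0.03,-0.03,-0.0],80.0]]
```

View pics/ah.png

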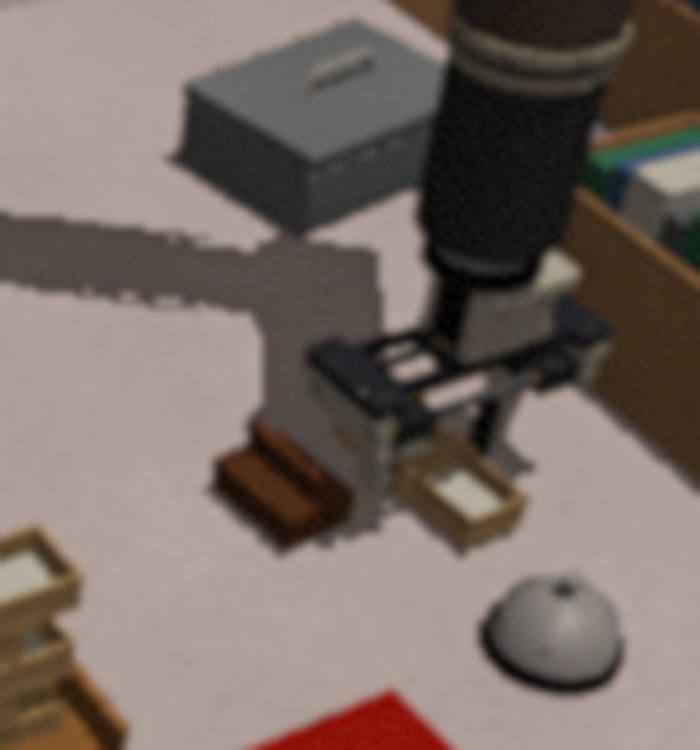

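Emit:
apply_moves --targets '[[[-0.03,0.02,0.08],[-0.03,-0.03,0],80],[[0,0,0],[0,0,0],50],[[0,0,0],[0,0,0],50],[[0,0,0],[0,0,0],50],[[0,0,0],[0,0,0],50]]' --squeeze 20

```text
time_s: 44.5
tcp_pos: [0.5099, 0.4437, 0.033]
eef_rot: [-180.0, -0.0, 3.0]
contact_force: [0.6, 0.7, -1.1]
gripper_width: 0.058
```

Emit:
apply_moves --targets '[[[0,0,-0.2],[0,0,0],50],[[0,0,-0.5],[0,0,0],50],[[0,0,-0.9],[0,0,0],50],[[0,0,-0.9],[0,0,0],50],[[0,0,-0.9],[0,0,0],50]]'

```text
time_s: 45.0
tcp_pos: [0.5072, 0.4401, 0.1677]
eef_rot: [179.4, 0.5, 2.9]
contact_force: [0.5, 1.3, -0.9]
gripper_width: 0.0578
```

Emit:
apply_moves --targets '[[[0,0,-1],[0,0,0],50],[[0,0,-1],[0,0,0],50],[[0,0,-0.9],[0,0,0],50]]'

```text
time_s: 45.3
tcp_pos: [0.5073, 0.44, 0.2902]
eef_rot: [179.4, 0.5, 2.9]
contact_force: [0.7, 0.6, -1.9]
gripper_width: 0.0578
```

```bash
python3 p.py .5995 -.0003 .34 -87.6 50; python3 stack.py; python3 look.py|grep c
```

```text
t 45.30 p [0.5073 0.44   0.2902] rot [179.45   0.54   2.91] F [ 0.7  0.6 -1.9] w 0.0578 j [ 57.  19.   5.  -0. -76.  35.]
[[[0.14,0.93,-0.1],[0.01,-0.0,0.94],50.0],[[0.26,0.9,-0.1],[0.01,-0.0,0.94],50.0],[[0.38,0.86,-0.1],[0.01,0.0,0.94],50.0],[[0.49,0.8,-0.1],[0.01,0.0,0.94],50.0],[[0.59,0.73,-0.1],[0.01,0.0,0.94],50.0]]
[[[0.68,0.64,-0.1],[0.01,0.0,0.94],50.0],[[0.76,0.55,-0.1],[0.01,0.0,0.95],50.0],[[0.82,0.44,-0.1],[0.01,0.0,0.94],50.0],[[0.88,0.33,-0.1],[0.01,0.0,0.95],50.0],[[0.91,0.22,-0.11],[0.01,0.0,0.94],50.0]]
[[[0.93,0.09,-0.1],[0.01,0.0,0.95],50.0],[[0.94,-0.03,-0.11],[0.0,0.01,0.94],50.0]]
0.084 100 [array([593.2,  19.2]), array([ 49., 170.]), np.float64(6.8)]
0.11 337 [array([597.3,  17.6]), array([ 53.5, 171.5]), np.float64(2.9)]
0.136 232 [array([600.7,  35.7]), array([ 58.4, 138.8]), np.float64(4.0)]
[404. 153.] 629 c [ 739.3 -246. ] size 106.1 81.5 long axis deg -21.0 z98 0.098
[ 91. 177.] 1415 c [643.7 699.8] size 156.4 98.0 long axis deg 89.3 z98 0.155
[184. 180.] 563 c [673.4 422. ] size 83.0 78.1 long axis deg -9.9 z98 0.06
[636. 245.] 404 c [ 470.3 -941.2] size 162.6 11.0 long axis deg 0.0 z98 0.045
[208. 239.] 575 c [490.9 340. ] size 80.1 59.0 long axis deg 7.7 z98 0.057
[319. 386.] 1484 c [76.1  2. ] size 220.6 82.8 long axis deg -89.6 z98 0.19
```

Emit:
apply_moves --targets '[[[0.14,0.9,-0.3],[0,0,0.94],50],[[0.26,0.88,-0.3],[0,0,0.94],50],[[0.38,0.83,-0.3],[0,0,0.94],50],[[0.49,0.78,-0.3],[0,0,0.94],50],[[0.59,0.73,-0.1],[0,0,0.94],50]]'

```text
time_s: 45.9
tcp_pos: [0.5451, 0.2593, 0.3491]
eef_rot: [179.8, 0.1, -35.6]
contact_force: [0.9, -0.0, -0.5]
gripper_width: 0.0579
```

Emit:
apply_moves --targets '[[[0.68,0.64,0],[0,0,0.94],50],[[0.76,0.55,0],[0,0,0.94],50],[[0.82,0.44,0],[0,0,0.94],50],[[0.88,0.33,0],[0,0,0.94],50],[[0.9,0.22,0],[0,0,0.94],50]]'

```text
time_s: 46.4
tcp_pos: [0.5775, 0.0674, 0.3515]
eef_rot: [179.9, 0.0, -74.8]
contact_force: [0.9, -0.5, -0.3]
gripper_width: 0.0581
```

```bash
python3 p.py .5998 -.0003 .30 -87.6 50
```

```text
t 46.40 p [0.5775 0.0674 0.3515] rot [179.9    0.   -74.78] F [ 0.9 -0.5 -0.3] w 0.0581 j [ 26.   9.  -1.  -0. -80. -11.]
[[[0.59,-0.03,0.43],[0.0,-0.0,0.53],50.0],[[0.59,-0.08,0.43],[0.01,-0.0,0.54],50.0],[[0.58,-0.12,0.43],[0.0,-0.0,0.53],50.0]]
```

Emit:
apply_moves --targets '[[[0.59,-0.05,0],[0,0,0.54],50],[[0.56,-0.1,0.1],[0,0,0.54],50],[[0.4,-0.12,0.3],[0,0,0.5],50],[[0.05,0,0.5],[0,0,0],50],[[0,0,0.6],[0,0,0],50]]'

```text
time_s: 46.9
tcp_pos: [0.6006, -0.0022, 0.2944]
eef_rot: [-179.7, 0.1, -88.6]
contact_force: [0.0, 0.1, -2.4]
gripper_width: 0.0582
```

Emit:
apply_moves --targets '[[[0,0,0.5],[0,0,0],50],[[0,0,0.2],[0,0,0],50],[[0,0,0],[0,0,0],50]]'

```text
time_s: 47.2
tcp_pos: [0.5982, -0.0033, 0.2624]
eef_rot: [180.0, 0.0, -88.7]
contact_force: [0.8, -0.8, -1.1]
gripper_width: 0.0578
```

```bash
python3 p.py .5998 -.0003 .20 -87.6 50; python3 lid.py
```

```text
t 47.20 p [ 0.5982 -0.0033  0.2624] rot [ 1.7996e+02  3.0000e-02 -8.8730e+01] F [ 0.8 -0.8 -1.1] w 0.0578 j [ 18.  13.  -8.  -0. -70. -17.]
[[[-0.04,-0.02,0.78],[0.0,0.0,-0.07],50.0],[[-0.03,-0.02,0.78],[0.01,0.0,-0.07],50.0]]
lid angle 100.78 n [0.9816 0.0381 0.187 ] yaw 2.22 x@hinge 0.5084 774 0.0016450628396340245
```

Emit:
apply_moves --targets '[[[-0.07,0,0.4],[0,0,-0.14],50],[[0,0,0.6],[0,0,0],50],[[0,0,0.4],[0,0,0],50],[[0,0,0.15],[0,0,0],50],[[0,0,0],[0,0,0],50]]'

```text
time_s: 47.75
tcp_pos: [0.6022, 0.0009, 0.2068]
eef_rot: [-179.4, 0.1, -87.4]
contact_force: [-0.6, 0.2, -1.0]
gripper_width: 0.0581
```

```bash
python3 p.py .5998 -.0003 .18 -87.6 50 8
```

```text
t 47.75 p [0.6022 0.0009 0.2068] rot [-1.7937e+02  9.0000e-02 -8.7430e+01] F [-0.6  0.2 -1. ] w 0.0581 j [ 19.  15. -12.   0. -62. -16.]
[[[0.01,0.02,0.17],[-0.02,0.0,0.01],50.0],[[0.01,0.02,0.17],[-0.02,0.0,0.0],50.0],[[0.0,0.01,0.17],[-0.02,0.01,0.01],50.0],[[0.01,0.02,0.16],[-0.02,0.0,0.0],50.0]]
```

Emit:
apply_moves --targets '[[[0.03,0.06,0.2],[-0.07,0.01,0.02],50],[[0,0,0.25],[0,0,0],50],[[0,0,0.15],[0,0,0],50],[[0,0,0],[0,0,0],50]]'

```text
time_s: 48.15
tcp_pos: [0.6015, -0.0001, 0.1841]
eef_rot: [-179.7, 0.0, -87.6]
contact_force: [-0.4, -0.3, -1.3]
gripper_width: 0.0582
```

```bash
python3 p.py .5998 -.0003 .162 -87.6 50 5
```

```text
t 48.15 p [ 6.015e-01 -1.000e-04  1.841e-01] rot [-1.7972e+02  4.0000e-02 -8.7580e+01] F [-0.4 -0.3 -1.3] w 0.0582 j [ 19.  16. -14.   0. -60. -16.]
[[[0.0,0.01,0.11],[-0.01,0.0,0.0],50.0],[[0.0,0.01,0.11],[-0.01,0.0,0.0],50.0],[[0.0,0.01,0.11],[-0.01,0.0,0.0],50.0],[[0.0,0.01,0.11],[-0.0,0.0,0.0],50.0],[[0.0,0.0,0.11],[-0.01,0.01,0.0],50.0]]
```

Emit:
apply_moves --targets '[[[0,0.05,0.12],[-0.03,0,0],50],[[0,0,0.12],[0,0,0],50],[[0,0,0.12],[0,0,0],50],[[0,0,0],[0,0,0],50]]'

```text
time_s: 48.55
tcp_pos: [0.5997, -0.0002, 0.1688]
eef_rot: [-179.9, 0.0, -87.6]
contact_force: [-0.1, 0.0, -1.5]
gripper_width: 0.058
```

```bash
python3 p.py .5998 -.0003 .162 -87.6 50 5
```

```text
t 48.55 p [ 5.997e-01 -2.000e-04  1.688e-01] rot [-1.7994e+02  4.0000e-02 -8.7580e+01] F [-0.1  0.  -1.5] w 0.0580 j [ 19.  17. -15.  -0. -58. -16.]
[[[0.0,-0.0,0.08],[-0.0,0.0,0.0],50.0],[[0.0,-0.0,0.09],[-0.01,0.01,0.0],50.0]]
```

Emit:
apply_moves --targets '[[[0,0,0.1],[0,0,0],50],[[0,0,0.09],[0,0,0],50],[[0,0,0.03],[0,0,0],50],[[0,0,0],[0,0,0],50]]'

```text
time_s: 48.95
tcp_pos: [0.6003, -0.0002, 0.1623]
eef_rot: [-179.8, 0.0, -87.5]
contact_force: [-0.3, 0.6, -0.2]
gripper_width: 0.0579
```

```bash
python3 p.py .5998 -.0003 .162 -87.6 50 5;python3 - <<'E'
from h import *
c=r.capture("scene"); big(c,265,125,375,235,7,"ai.png")
E
```

```text
t 48.95 p [ 6.003e-01 -2.000e-04  1.623e-01] rot [-179.81    0.    -87.5 ] F [-0.3  0.6 -0.2] w 0.0579 j [ 19.  17. -16.   0. -57. -16.]
```

View pics/ai.png

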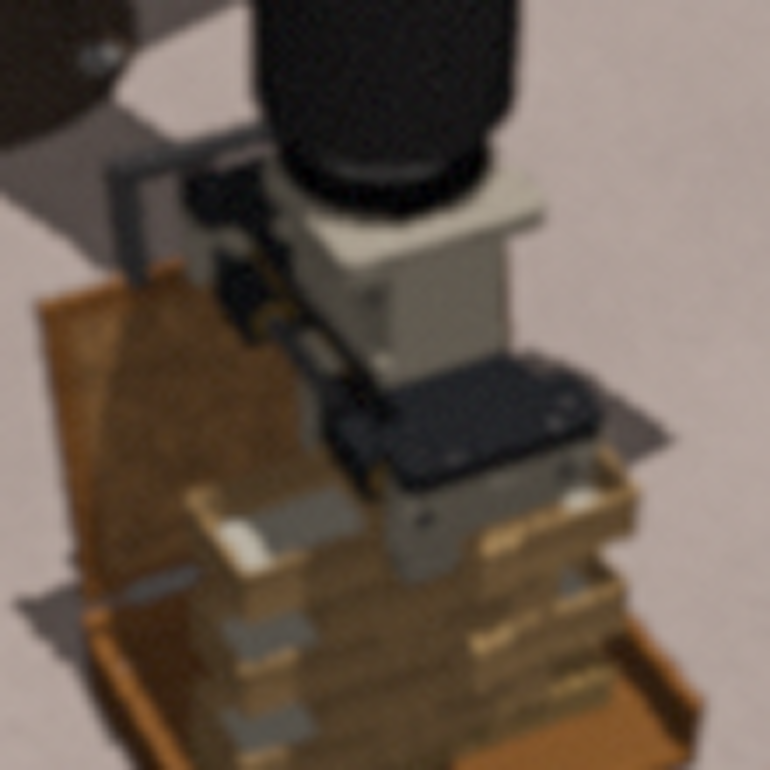

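Emit:
apply_moves --targets '[[[0,0,0],[0,0,0],72],[[0,0,0],[0,0,0],72],[[0,0,-0.05],[0,0,0],72],[[0,0,-0.4],[0,0,0],72],[[0,0,-0.9],[0,0,0],80]]'

```text
time_s: 49.5
tcp_pos: [0.5977, -0.0008, 0.212]
eef_rot: [179.7, -0.1, -87.6]
contact_force: [1.1, 0.9, -0.2]
gripper_width: 0.0758
```

Emit:
apply_moves --targets '[[[0,0,-1],[0,0,0],80],[[0,0,-1],[0,0,0],80],[[0,0,-0.6],[0,0,0],80]]'

```text
time_s: 49.8
tcp_pos: [0.5981, -0.0011, 0.3208]
eef_rot: [179.7, -0.1, -87.6]
contact_force: [1.2, 0.0, 1.2]
gripper_width: 0.0803
```

```bash
python3 p.py .491 .340 .28 7.7 80; python3 lid.py; python3 - <<'E'
from h import *
c=r.capture("scene"); big(c,265,110,425,230,5,"aj.png")
E
```

```text
t 49.80 p [ 0.5981 -0.0011  0.3208] rot [ 1.7966e+02 -1.3000e-01 -8.7550e+01] F [1.2 0.  1.2] w 0.0803 j [ 19.  11.  -2.   0. -77. -16.]
[[[-0.66,0.18,0.08],[0.0,0.0,-0.92],80.0],[[-0.68,0.09,0.08],[0.0,0.0,-0.92],80.0],[[-0.69,0.0,0.08],[0.0,0.0,-0.92],80.0],[[-0.68,-0.09,0.08],[0.0,0.0,-0.91],80.0],[[-0.67,-0.17,0.08],[0.0,0.0,-0.92],80.0]]
[[[-0.64,-0.25,0.08],[0.0,0.0,-0.91],80.0],[[-0.6,-0.33,0.08],[0.0,0.01,-0.92],80.0],[[-0.55,-0.41,0.07],[0.01,0.0,-0.91],80.0],[[-0.5,-0.48,0.08],[0.0,0.01,-0.92],80.0],[[-0.43,-0.53,0.07],[0.01,0.0,-0.91],80.0]]
[[[-0.36,-0.59,0.08],[0.0,0.01,-0.92],80.0],[[-0.28,-0.63,0.08],[0.01,0.0,-0.91],80.0],[[-0.21,-0.65,0.07],[0.0,0.01,-0.92],80.0]]
lid angle 100.35 n [0.9829 0.0402 0.1796] yaw 2.34 x@hinge 0.5078 1265 0.00163774385111627
```

View pics/aj.png

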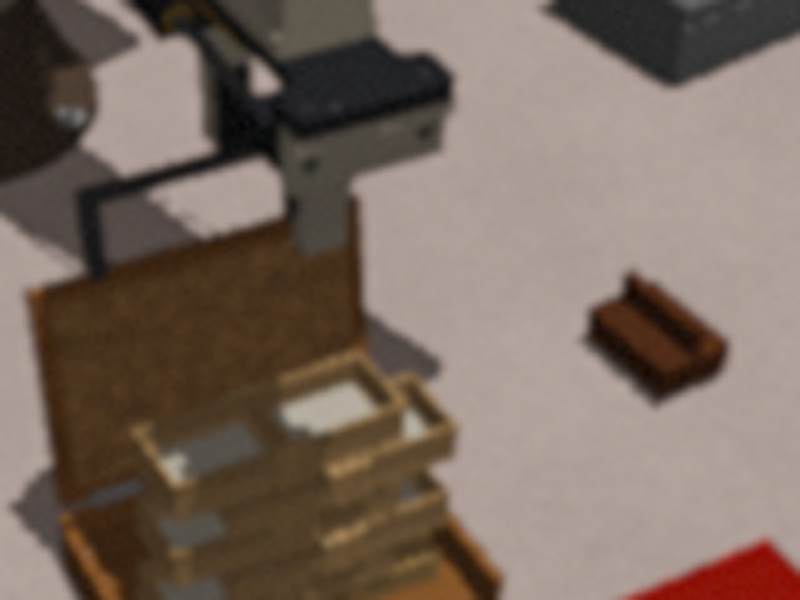

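Emit:
apply_moves --targets '[[[-0.66,0.18,0],[0,0,-0.92],80],[[-0.68,0.09,0],[0,0,-0.92],80],[[-0.69,0,0],[0,0,-0.92],80],[[-0.68,-0.09,0],[0,0,-0.92],80],[[-0.67,-0.17,0],[0,0,-0.92],80]]'

```text
time_s: 50.4
tcp_pos: [0.5561, 0.1311, 0.3196]
eef_rot: [179.8, 0.1, -49.8]
contact_force: [-0.3, -0.1, -1.0]
gripper_width: 0.0799
```

Emit:
apply_moves --targets '[[[-0.64,-0.25,0],[0,0,-0.92],80],[[-0.6,-0.33,0.1],[0,0,-0.92],80],[[-0.55,-0.41,0.2],[0,0,-0.92],80],[[-0.5,-0.48,0.3],[0,0,-0.92],80],[[-0.43,-0.53,0.5],[0,0,-0.92],80]]'

```text
time_s: 50.9
tcp_pos: [0.5086, 0.2661, 0.274]
eef_rot: [179.9, 0.1, -11.5]
contact_force: [0.7, 0.6, 0.0]
gripper_width: 0.0802
```

```bash
python3 p.py .491 .340 .17 7.7 80
```

```text
t 50.90 p [0.5086 0.2661 0.274 ] rot [ 1.7994e+02  1.3000e-01 -1.1460e+01] F [0.7 0.6 0. ] w 0.0802 j [ 47.  10. -10.  -0. -70.  31.]
[[[-0.2,-0.43,0.65],[0.0,0.0,-0.6],80.0],[[-0.16,-0.45,0.65],[0.0,0.01,-0.6],80.0],[[-0.12,-0.46,0.65],[0.0,0.0,-0.6],80.0],[[-0.09,-0.46,0.65],[0.0,0.01,-0.6],80.0]]
```

Emit:
apply_moves --targets '[[[-0.2,-0.45,0.4],[0,0,-0.6],80],[[-0.16,-0.45,0.6],[0,0,-0.6],80],[[-0.12,-0.46,0.7],[0,0,-0.6],80],[[-0.06,-0.4,0.7],[0,0,-0.55],80],[[0,-0.05,0.4],[0,0,0],80]]'

```text
time_s: 51.4
tcp_pos: [0.488, 0.3451, 0.1548]
eef_rot: [180.0, 0.2, 8.6]
contact_force: [-0.6, -0.4, 0.1]
gripper_width: 0.0797
```

Emit:
apply_moves --targets '[[[0,0,0],[0,0,0],80]]'

```text
time_s: 51.5
tcp_pos: [0.4865, 0.3443, 0.1515]
eef_rot: [179.8, 0.5, 8.6]
contact_force: [-0.5, -0.4, 0.1]
gripper_width: 0.0804
```

```bash
python3 p.py .491 .340 .08 7.7 80 20; python3 - <<'E'
from h import *
c=r.capture("scene"); big(c,340,90,460,220,5,"ak.png")
E
```

```text
t 51.50 p [0.4865 0.3443 0.1515] rot [179.76   0.49   8.63] F [-0.5 -0.4  0.1] w 0.0804 j [ 54.  18. -16.  -0. -57.  45.]
[[[0.03,0.03,0.45],[0.01,0.02,0.03],80.0],[[0.03,0.03,0.45],[0.01,0.01,0.03],80.0],[[0.02,0.03,0.44],[0.01,0.02,0.03],80.0],[[0.03,0.03,0.45],[0.0,0.01,0.03],80.0]]
```

View pics/ak.png

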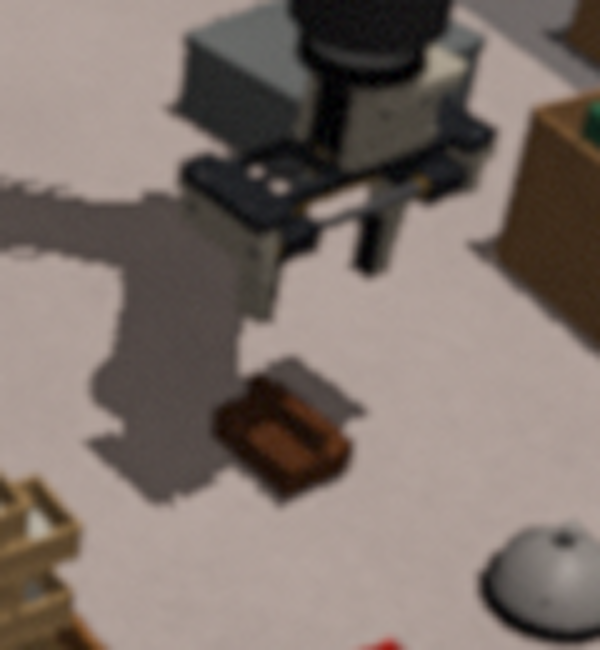

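Emit:
apply_moves --targets '[[[0.1,0.1,0.3],[0.02,0.04,0.1],80],[[0,0,0.6],[0,0,0],80],[[0,0,0.7],[0,0,0],80],[[0,0,0.5],[0,0,0],80],[[0,0,0.2],[0,0,0],80]]'

```text
time_s: 52.05
tcp_pos: [0.4961, 0.3428, 0.0658]
eef_rot: [-179.6, -0.5, 7.7]
contact_force: [-0.0, -0.3, 0.7]
gripper_width: 0.08
```

Emit:
apply_moves --targets '[[[0,0,0],[0,0,0],80]]'

```text
time_s: 52.15
tcp_pos: [0.4962, 0.3424, 0.0657]
eef_rot: [-179.7, -0.4, 7.6]
contact_force: [0.8, -0.3, 0.2]
gripper_width: 0.0796
```

```bash
python3 p.py .491 .340 .032 7.7 80 20
```

```text
t 52.15 p [0.4962 0.3424 0.0657] rot [-179.67   -0.45    7.63] F [ 0.8 -0.3  0.2] w 0.0796 j [ 53.  23. -21.   0. -45.  44.]
[[[-0.07,0.02,0.42],[-0.02,-0.03,-0.0],80.0],[[-0.07,0.03,0.42],[-0.02,-0.03,-0.01],80.0]]
```

Emit:
apply_moves --targets '[[[-0.14,0.05,0.2],[-0.04,-0.06,0],80],[[0,0,0.3],[0,0,0],80],[[0,0,0.25],[0,0,0],80],[[0,0,0.08],[0,0,0],80],[[0,0,0],[0,0,0],80]]'

```text
time_s: 52.65
tcp_pos: [0.4923, 0.341, 0.0336]
eef_rot: [-179.8, -0.2, 7.6]
contact_force: [-0.5, 0.2, -0.4]
gripper_width: 0.0795
```

```bash
python3 p.py .491 .340 .032 7.7 80 20; python3 - <<'E'
from h import *
c=r.capture("scene"); big(c,340,90,460,220,5,"al.png")
E
```

```text
t 52.65 p [0.4923 0.341  0.0336] rot [-1.798e+02 -1.700e-01  7.630e+00] F [-0.5  0.2 -0.4] w 0.0795 j [ 53.  25. -23.  -0. -41.  44.]
[[[-0.04,0.02,0.04],[-0.02,-0.02,-0.01],80.0]]
```

View pics/al.png

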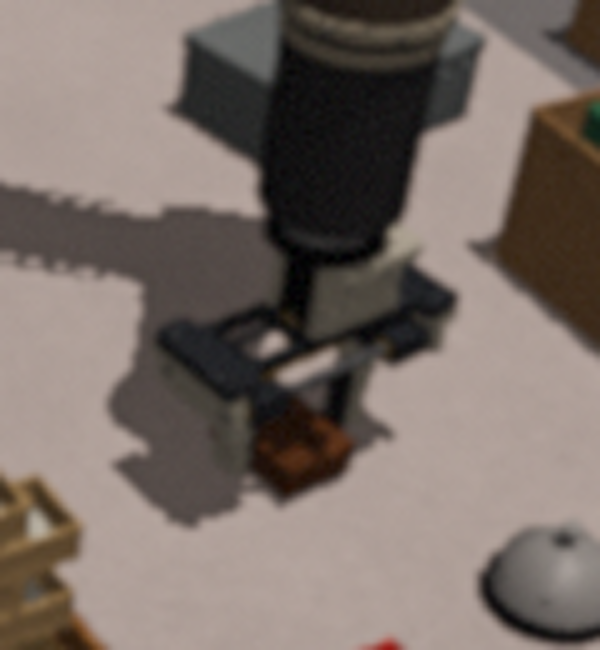

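Emit:
apply_moves --targets '[[[-0.04,0.02,0.04],[-0.02,-0.02,0],80],[[0,0,0],[0,0,0],50],[[0,0,0],[0,0,0],50],[[0,0,0],[0,0,0],50],[[0,0,0],[0,0,0],50]]' --squeeze 20

```text
time_s: 53.2
tcp_pos: [0.4911, 0.3405, 0.033]
eef_rot: [-179.9, -0.1, 7.6]
contact_force: [0.2, -0.3, -1.2]
gripper_width: 0.0577
```

Emit:
apply_moves --targets '[[[0,0,-0.2],[0,0,0],50],[[0,0,-0.5],[0,0,0],50],[[0,0,-0.9],[0,0,0],50],[[0,0,-0.9],[0,0,0],50],[[0,0,-0.9],[0,0,0],50]]'

```text
time_s: 53.7
tcp_pos: [0.4882, 0.3371, 0.1688]
eef_rot: [179.6, 0.5, 7.6]
contact_force: [0.1, 0.3, -1.6]
gripper_width: 0.0581
```

Emit:
apply_moves --targets '[[[0,0,-1],[0,0,0],50],[[0,0,-1],[0,0,0],50],[[0,0,-0.9],[0,0,0],50]]'

```text
time_s: 54.0
tcp_pos: [0.488, 0.3368, 0.2915]
eef_rot: [179.6, 0.5, 7.6]
contact_force: [0.2, 1.0, -1.6]
gripper_width: 0.0582
```

```bash
python3 p.py .5998 .0335 .35 -87.6 50; python3 stack.py
```

```text
t 54.00 p [0.488  0.3368 0.2915] rot [179.63   0.5    7.56] F [ 0.2  1.  -1.6] w 0.0582 j [ 53.  12.  -5.  -0. -74.  44.]
[[[0.14,0.61,-0.11],[0.01,0.0,0.92],50.0],[[0.21,0.58,-0.11],[0.01,0.0,0.91],50.0],[[0.28,0.55,-0.11],[0.01,0.0,0.92],50.0],[[0.35,0.51,-0.11],[0.01,0.0,0.91],50.0],[[0.42,0.46,-0.11],[0.01,0.0,0.92],50.0]]
[[[0.47,0.41,-0.11],[0.01,0.0,0.91],50.0],[[0.52,0.34,-0.12],[0.01,0.0,0.92],50.0],[[0.56,0.27,-0.12],[0.0,0.0,0.91],50.0],[[0.59,0.2,-0.11],[0.01,0.0,0.92],50.0],[[0.61,0.13,-0.12],[0.01,0.01,0.91],50.0]]
[[[0.62,0.05,-0.11],[0.0,0.01,0.92],50.0],[[0.62,-0.04,-0.11],[0.0,0.0,0.91],50.0],[[0.61,-0.11,-0.12],[0.01,0.0,0.92],50.0]]
0.058 63 [array([573.8,  18.1]), array([  7.5, 172.1]), np.float64(3.4)]
0.11 116 [array([593.9,  18.4]), array([171.7,  46.5]), np.float64(88.3)]
0.136 295 [array([600.8,  20.7]), array([ 58.6, 171.2]), np.float64(1.9)]
0.162 239 [array([600. ,   2.1]), array([ 57.1, 140. ]), np.float64(4.8)]
```

Emit:
apply_moves --targets '[[[0.14,0.55,-0.4],[0,0,0.92],50],[[0.21,0.55,-0.4],[0,0,0.92],50],[[0.28,0.53,-0.4],[0,0,0.92],50],[[0.35,0.5,-0.3],[0,0,0.92],50],[[0.42,0.46,-0.1],[0,0,0.92],50]]'

```text
time_s: 54.55
tcp_pos: [0.5316, 0.2246, 0.3698]
eef_rot: [-179.7, -0.1, -30.2]
contact_force: [1.2, -0.1, -1.4]
gripper_width: 0.0576
```

Emit:
apply_moves --targets '[[[0.47,0.41,0],[0,0,0.92],50],[[0.52,0.34,0],[0,0,0.92],50],[[0.56,0.27,0],[0,0,0.92],50],[[0.59,0.2,0],[0,0,0.92],50],[[0.61,0.13,0],[0,0,0.92],50]]'

```text
time_s: 55.05
tcp_pos: [0.5704, 0.1008, 0.3725]
eef_rot: [-179.5, 0.2, -68.5]
contact_force: [0.3, -0.1, -1.2]
gripper_width: 0.0576
```

```bash
python3 p.py .5998 .0335 .33 -87.6 50
```

```text
t 55.05 p [0.5704 0.1008 0.3725] rot [-179.54    0.2   -68.55] F [ 0.3 -0.1 -1.2] w 0.0576 j [ 29.   8.   1.  -0. -82.  -8.]
[[[0.61,-0.02,0.35],[-0.02,0.01,0.79],50.0],[[0.61,-0.09,0.35],[-0.02,0.01,0.8],50.0],[[0.59,-0.15,0.36],[-0.01,0.01,0.79],50.0]]
```

Emit:
apply_moves --targets '[[[0.6,-0.03,0],[-0.02,0.01,0.79],50],[[0.6,-0.1,0.1],[-0.02,0.01,0.79],50],[[0.45,-0.14,0.3],[0,0,0.7],50],[[0.05,0,0.5],[0,0,0.05],50],[[0,0,0.6],[0,0,0],50]]'

```text
time_s: 55.55
tcp_pos: [0.6001, 0.0313, 0.3158]
eef_rot: [-179.5, 0.2, -88.5]
contact_force: [-0.1, 0.9, -1.6]
gripper_width: 0.0576
```

Emit:
apply_moves --targets '[[[0,0,0.5],[0,0,0],50],[[0,0,0.2],[0,0,0],50],[[0,0,0],[0,0,0],50]]'

```text
time_s: 55.85
tcp_pos: [0.5981, 0.0303, 0.2841]
eef_rot: [-179.8, 0.2, -88.6]
contact_force: [-0.6, 0.4, -1.5]
gripper_width: 0.0577
```

```bash
python3 p.py .5998 .0335 .23 -87.6 50
```

```text
t 55.85 p [0.5981 0.0303 0.2841] rot [-179.8     0.18  -88.6 ] F [-0.6  0.4 -1.5] w 0.0577 j [ 22.  12.  -6.  -0. -72. -20.]
[[[-0.04,-0.02,0.68],[-0.01,0.01,-0.06],50.0],[[-0.04,-0.02,0.67],[-0.02,0.01,-0.07],50.0]]
```

Emit:
apply_moves --targets '[[[-0.08,0,0.4],[-0.03,0.02,-0.13],50],[[0,0,0.5],[0,0,0],50],[[0,0,0.4],[0,0,0],50],[[0,0,0.1],[0,0,0],50],[[0,0,0],[0,0,0],50]]'

```text
time_s: 56.35
tcp_pos: [0.5996, 0.0354, 0.2284]
eef_rot: [-179.8, 0.1, -87.2]
contact_force: [-0.4, -0.0, -1.8]
gripper_width: 0.0576
```

```bash
python3 p.py .5998 .0335 .205 -87.6 50 8
```

```text
t 56.35 p [0.5996 0.0354 0.2284] rot [-1.7975e+02  7.0000e-02 -8.7230e+01] F [-0.4 -0.  -1.8] w 0.0576 j [ 22.  14. -11.   0. -65. -19.]
[[[0.02,0.0,0.19],[-0.01,0.0,0.02],50.0],[[0.01,0.0,0.2],[-0.01,0.0,0.01],50.0],[[0.02,-0.0,0.19],[-0.01,0.01,0.02],50.0]]
```

Emit:
apply_moves --targets '[[[0.05,0,0.2],[-0.03,0.01,0.05],50],[[0,0,0.2],[0,0,0],50],[[0,0,0.15],[0,0,0],50],[[0,0,0],[0,0,0],50]]'

```text
time_s: 56.75
tcp_pos: [0.6009, 0.0338, 0.2066]
eef_rot: [-179.8, 0.0, -87.6]
contact_force: [0.1, -0.1, -2.3]
gripper_width: 0.0578
```

```bash
python3 p.py .5998 .0335 .188 -87.6 50 5;python3 - <<'E'
from h import *
c=r.capture("scene"); big(c,265,115,375,225,7,"am.png")
E
```

```text
t 56.75 p [0.6009 0.0338 0.2066] rot [-1.7984e+02  2.0000e-02 -8.7610e+01] F [ 0.1 -0.1 -2.3] w 0.0578 j [ 22.  15. -12.   0. -63. -19.]
[[[0.0,0.01,0.12],[-0.01,0.0,-0.0],50.0],[[0.0,0.01,0.12],[-0.0,0.0,-0.0],50.0],[[0.0,0.0,0.11],[-0.01,0.0,-0.0],50.0],[[0.01,0.01,0.12],[-0.0,0.0,-0.0],50.0]]
```

View pics/am.png

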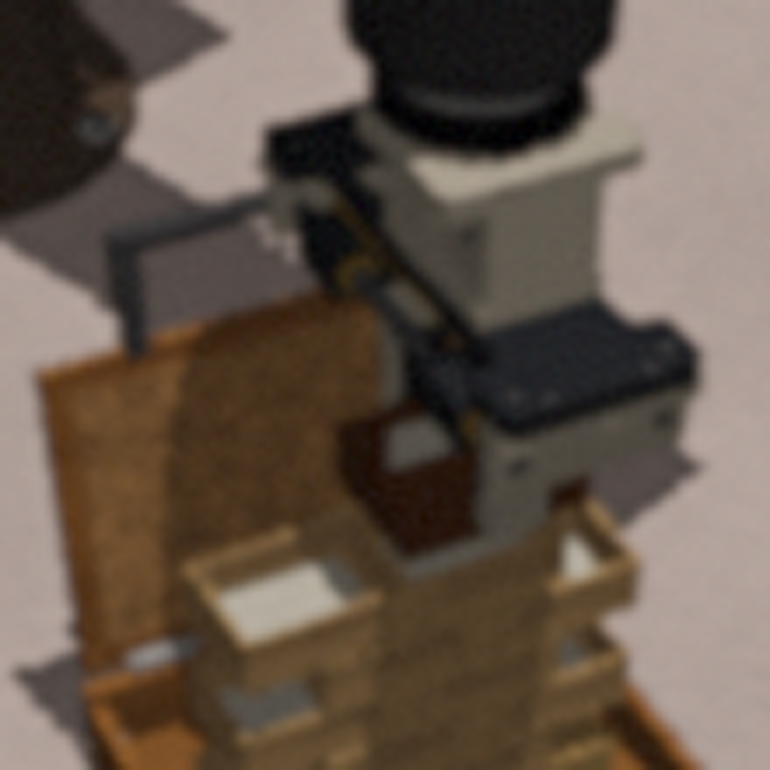

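Emit:
apply_moves --targets '[[[0,0.03,0.12],[0,0,0],50],[[0,0,0.12],[0,0,0],50],[[0,0,0.12],[0,0,0],50],[[0,0,0],[0,0,0],50]]'

```text
time_s: 57.2
tcp_pos: [0.6005, 0.0338, 0.1925]
eef_rot: [-179.7, 0.0, -87.6]
contact_force: [-0.6, 0.4, -1.5]
gripper_width: 0.0578
```

```bash
python3 p.py .5998 .0335 .188 -87.6 50 5
```

```text
t 57.20 p [0.6005 0.0338 0.1925] rot [-1.7969e+02  4.0000e-02 -8.7600e+01] F [-0.6  0.4 -1.5] w 0.0578 j [ 22.  16. -13.   0. -61. -19.]
[[[0.01,0.02,0.11],[-0.04,0.0,0.0],50.0]]
```

Emit:
apply_moves --targets '[[[0,0.02,0.09],[-0.03,0,0],50],[[0,0,0.06],[0,0,0],50],[[0,0,0],[0,0,0],50]]'

```text
time_s: 57.5
tcp_pos: [0.6003, 0.0339, 0.1883]
eef_rot: [-179.8, 0.0, -87.5]
contact_force: [-0.7, 0.4, -1.6]
gripper_width: 0.0578
```

```bash
python3 p.py .5998 .0335 .188 -87.6 50 5
```

```text
t 57.50 p [0.6003 0.0339 0.1883] rot [-1.7984e+02  2.0000e-02 -8.7550e+01] F [-0.7  0.4 -1.6] w 0.0578 j [ 22.  16. -14.   0. -60. -19.]
```

Seated height. Release and withdraw up and to the right.

Emit:
apply_moves --targets '[[[0,0,0],[0,0,0],74],[[0,0,0],[0,0,0],74],[[0,0,-0.05],[0,0,0],74],[[0,0,-0.4],[0,0,0],74],[[0,0,-0.9],[0,0,0],80]]'

```text
time_s: 58.0
tcp_pos: [0.5978, 0.0333, 0.2384]
eef_rot: [179.7, -0.1, -87.6]
contact_force: [1.5, 0.4, -0.1]
gripper_width: 0.0776
```

Emit:
apply_moves --targets '[[[0,0,-1],[0,0,0],80],[[0,0,-1],[0,0,0],80],[[-0.5,0,-0.6],[0,0,0],80],[[-1,0,0],[0,0,0],80],[[-1,0,0],[0,0,0],80]]'

```text
time_s: 58.5
tcp_pos: [0.5959, 0.1315, 0.3532]
eef_rot: [-179.9, -0.0, -88.0]
contact_force: [2.0, 0.9, -1.6]
gripper_width: 0.0801
```

Emit:
apply_moves --targets '[[[-1,0,0],[0,0,0],80],[[-1,0,0],[0,0,0],80],[[-1,0,0],[0,0,0],80],[[-1,0,0],[0,0,0],80],[[-1,0,0],[0,0,0],80]]'

```text
time_s: 59.0
tcp_pos: [0.5881, 0.3386, 0.3561]
eef_rot: [-179.6, 0.1, -88.0]
contact_force: [0.7, -1.2, -0.2]
gripper_width: 0.0798
```

Emit:
apply_moves --targets '[[[-0.8,0,0],[0,0,0],80],[[-0.5,0,0],[0,0,0],80],[[0,0,0],[0,0,0],80],[[0,0,0],[0,0,0],80]]'

```text
time_s: 59.4
tcp_pos: [0.585, 0.3977, 0.3539]
eef_rot: [-179.8, 0.0, -87.8]
contact_force: [0.3, -0.7, 0.3]
gripper_width: 0.0796
```

```bash
python3 lid.py; python3 look.py; python3 stack.py; python3 - <<'E'
from h import *
c=r.capture("scene"); cv2.imwrite("pics/fin_s.png",c["img"]); big(c,255,105,385,255,5,"an.png"); w=cloud(c)
m=(w[...,0]>.55)&(w[...,0]<.65)&(w[...,1]>-.02)&(w[...,1]<.09)&(w[...,2]>.17)
print("scene max z",np.percentile(w[m][:,2],[50,95,99]))
c=r.capture("top");cv2.imwrite("pics/fin_t.png",c["img"]); w=cloud(c)
m=(w[...,0]>.55)&(w[...,0]<.65)&(w[...,1]>-.05)&(w[...,1]<.12)&(w[...,2]>.178)
P=w[m];print("sign",cv2.minAreaRect(P[:,:2].astype(np.float32)*1000),np.percentile(P[:,2],[5,50,95,99]))
E
```

```text
lid angle 100.59 n [0.9821 0.0404 0.1838] yaw 2.35 x@hinge 0.5082 1181 0.0016838696246463405
t 59.45 p [0.585  0.3974 0.3538] rot [-179.77    0.    -87.79] F [ 0.9 -0.2  0.6] w 0.0802 j [ 50.  21.  16.   0. -84. -48.]
[404. 153.] 628 c [ 739.1 -246.1] size 106.4 81.7 long axis deg -21.1 z98 0.097
[184. 180.] 575 c [671.1 422.1] size 85.2 77.5 long axis deg -41.9 z98 0.061
[  6. 240.] 450 c [480. 945.] size 142.8 9.6 long axis deg 0.1 z98 0.053
[636. 245.] 392 c [ 470.4 -941.4] size 162.9 9.8 long axis deg -0.4 z98 0.045
[123. 358.] 1661 c [165.9 556.2] size 195.5 97.9 long axis deg 51.5 z98 0.082
[319. 386.] 1528 c [76.1  2. ] size 221.0 83.0 long axis deg -89.6 z98 0.188
0.11 114 [array([594.5,  18.1]), array([171.6,  47.1]), np.float64(88.9)]
0.136 159 [array([597.8,  20.7]), array([ 52. , 170.9]), np.float64(2.2)]
0.162 119 [array([599.7,  -7. ]), array([ 55.4, 119.9]), np.float64(1.3)]
scene max z [0.18665948 0.20728903 0.20856514]
sign ((599.9851684570312, 36.23332977294922), (58.40169906616211, 79.85529327392578), 2.3114817142486572) [0.18510546 0.18881346 0.21030111 0.21186068]
```

View pics/an.png

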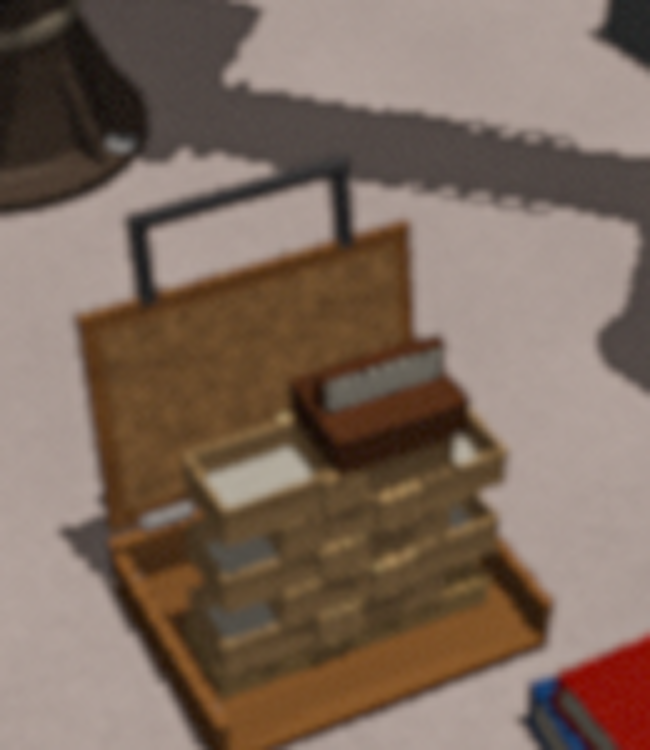

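View pics/fin_t.png

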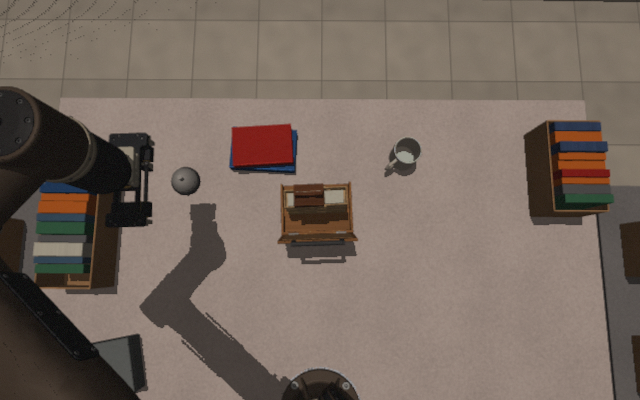

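```bash
python3 - <<'E'
from plant import r
print(r.get_state()["qd"].round(2)); print(r.close_job())
E
```

```text
[ 0.07 -0.08  0.15  0.01 -0.01 -0.07]
the job is handed in; nothing more can be done
None
```

I raised the lid by its handle, stacked the five trays that were there on the rail in the zig-zag, and set the sign block on top. The job was handed in at about 59 s with the gripper clear of everything.

- **Lid:** my last camera readings put it at 100.4–100.8 degrees from closed. It did not shift during the stacking, and nothing touched it after release.
- **Stack:** every tray went down to its planned height without any contact force, lowest right, then left, right, left, right. The final pictures show the steps level.
- **Sign:** it stands on the left as step 6. Its body top measures 188 mm and its plate top 209 mm above the table, both as planned. Its position is within about 3 mm of step 6.
- **Bystanders:** the mug and bell stayed in place, and the books look unmoved in the last picture. I saw no piece knocked aside during the run.
- **Disagreement:** the overhead camera read stack positions about 2 mm further to the left (y) than the arm's own readings. That is about the size of the stated calibration error, and the trays seated freely, so I left it.

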